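Load and lock a flacon carrier tray

TASK

Get the empty carrier tray ready for shipping: first stack it on the base tray so that its four corner pins drop fully into the sockets. Then stand every flacon upright in a marked square of its own, centred and squared up so that they form neat rows, and last press the retaining bar down into both fork clips along the tray's open side until the sprung jaws have snapped shut over it. Leave the other things on the bench where they are.

Things in the scene. Friction and masses are not known exactly. Their poses are not given: they have to be found in the camera images.
- base_tray: Base tray, fixed to the bench, left or right: grey plate, four black 26 mm square corner posts 40 mm high, dark flat cartons (30 mm high) between. Posts have 13 mm square sockets, 32 mm deep, at x -68 and +100, y +-82 mm. Origin on the bench, z up. Stacked: the carrier's origin is 40 mm straight above this one, axes parallel (or turned half round about stack_top).
- carrier: Loose grey tray, 0.55 kg. Origin: underside of its 8 mm plate, below the handle (near its balance). Plate x -77 to 113, y +-98 mm. Steel pins, 10 mm thick, stick 12 mm down at x -68 and +100, y +-82; at the start it stands on them. Black handle rib: 12 mm thick in x, 70 long in y, top 52 above the origin; pinch from above. 14 mm rims, except on the open +x side with two fork clips.
- cell0 (a point): Centre of marked square 0 (white outline, 49 mm) on the carrier's plate surface: x = -38, y = -56 mm from the carrier's origin, 8 mm up. Axes as the carrier's.
- cell1 (a point): Centre of marked square 1 (white outline, 49 mm) on the carrier's plate surface: x = -38, y = 0 mm from the carrier's origin, 8 mm up. Axes as the carrier's.
- cell2 (a point): Centre of marked square 2 (white outline, 49 mm) on the carrier's plate surface: x = -38, y = 56 mm from the carrier's origin, 8 mm up. Axes as the carrier's.
- cell3 (a point): Centre of marked square 3 (white outline, 49 mm) on the carrier's plate surface: x = 38, y = -56 mm from the carrier's origin, 8 mm up. Axes as the carrier's.
- cell4 (a point): Centre of marked square 4 (white outline, 49 mm) on the carrier's plate surface: x = 38, y = 0 mm from the carrier's origin, 8 mm up. Axes as the carrier's.
- cell5 (a point): Centre of marked square 5 (white outline, 49 mm) on the carrier's plate surface: x = 38, y = 56 mm from the carrier's origin, 8 mm up. Axes as the carrier's.
- stack_top (a point): Middle of the four sockets, level with the post tops: base_tray x 16, y 0, 40 mm up; axes as the base's.
- stack_foot (a point): Middle of the four pins, on the underside of the carrier's plate: carrier x 16, y 0, z 0. It lies on stack_top when stacked.
- seat (a point): Where bar_mid lies when clipped: carrier x 95, y 0, 44 mm above its origin; axes as the carrier's. Fork clips, 16 mm wide, at y +-70: fixed prong on the -x side, sprung jaw on +x, both with sloping lead-ins rising about 22 mm above the seat. Push the bar straight down, length along y, either way round; the jaws snap over it in the last mm; 5 to 20 N in all. Room for fingers between.
- jaw_l (a joint): Sprung jaw of the clip at the carrier's +y side, rad: 0 shut, up to 0.5 pushed outward (+x). It springs back to 0; about 0.2 lets the rod pass.
- jaw_r (a joint): Sprung jaw of the clip at the carrier's -y side, as jaw_l.
- bar: Loose retaining bar, 0.16 kg: steel rod 12 mm thick and 184 mm long along its own x, with a black square grip, 16 x 16 mm and 56 mm long, in the middle. Lies on the bench on a flat of the grip. Origin: centre of the grip's underside, 8 mm below the rod's axis.
- bar_mid (a point): Middle of the bar, on the rod's axis; axes as the bar's.
- flacon0: Flacon, 0.18 kg, one of six alike, of which four to six are present: square pale yellow glass body 44 x 44 mm, 62 mm high, with a dark square cap 28 x 28 mm on top from 64 to 94 mm up. Origin: centre of its underside, z up, x and y square to its sides. Stands on the bench; best held by the cap from above. Any flacon may go in any square.
- flacon1: Flacon, 0.18 kg, one of six alike, of which four to six are present: square pale yellow glass body 44 x 44 mm, 62 mm high, with a dark square cap 28 x 28 mm on top from 64 to 94 mm up. Origin: centre of its underside, z up, x and y square to its sides. Stands on the bench; best held by the cap from above. Any flacon may go in any square.
- flacon2: Flacon, 0.18 kg, one of six alike, of which four to six are present: square pale yellow glass body 44 x 44 mm, 62 mm high, with a dark square cap 28 x 28 mm on top from 64 to 94 mm up. Origin: centre of its underside, z up, x and y square to its sides. Stands on the bench; best held by the cap from above. Any flacon may go in any square.
- flacon3: Flacon, 0.18 kg, one of six alike, of which four to six are present: square pale yellow glass body 44 x 44 mm, 62 mm high, with a dark square cap 28 x 28 mm on top from 64 to 94 mm up. Origin: centre of its underside, z up, x and y square to its sides. Stands on the bench; best held by the cap from above. Any flacon may go in any square.
- flacon4: Flacon, 0.18 kg, one of six alike, of which four to six are present: square pale yellow glass body 44 x 44 mm, 62 mm high, with a dark square cap 28 x 28 mm on top from 64 to 94 mm up. Origin: centre of its underside, z up, x and y square to its sides. Stands on the bench; best held by the cap from above. Any flacon may go in any square.
- flacon5: Flacon, 0.18 kg, one of six alike, of which four to six are present: square pale yellow glass body 44 x 44 mm, 62 mm high, with a dark square cap 28 x 28 mm on top from 64 to 94 mm up. Origin: centre of its underside, z up, x and y square to its sides. Stands on the bench; best held by the cap from above. Any flacon may go in any square.
- tape_roll: Bystander: cardboard roll, 100 mm across, 48 mm high, origin under its centre. Leave alone.
- cap_box: Bystander: open cardboard box with spare caps, 160 x 200 x 70 mm, origin under its centre. Leave alone.
- carton_stack: Bystander: dark block of folded cartons, 80 x 130 x 45 mm, origin under its centre. Leave alone.
Not all that is in view belongs to the job. Leave any blue look-alike of the flacon3 alone. What is shaped like the flacon4 but purple is not meant.

How it is judged:
By the outcome, as a careful person would: the job done as asked, in the order asked, and still so for the second after the job is handed in, with the robot touching nothing.
Of flacon0, flacon1, flacon2, flacon3, flacon4, flacon5 only 4 to 6 are there at a start; the rules pass over those that are not, and their reading is None.
At some moment in a run one of bar, carrier, flacon0, flacon1, flacon2, flacon3, flacon4, flacon5 may be knocked a few centimetres aside while the robot is not near it.
It also fails if it takes over 210 s, if anything falls off the work surface, if the arm or the gripper's body presses on something with over 40 N, if the wrist force passes 120 N, or if a joint passes its speed limit or range.

ROBOT

A 6-joint arm with a two-finger parallel gripper is mounted at the origin on the work surface. World frame = base frame: x ahead of the robot, y to its left, z up, the work surface at z = 0. Lengths are in m, angles in degrees, forces in N, time in s.
With the tool pointing down it reaches from about 0.35 to 0.775 m from the base axis. Payload 5.5 kg.
Tool frame: the origin (TCP) lies on the front face of the gripper's body, between the roots of the fingers; the fingertips stand 73 mm ahead of it and the grasp point (between the pads) lies 54 mm ahead of it; x points along the fingers, z is the direction in which the jaws open and shut, and the axes are right-handed (so a half turn about x gives the same grasp; the last joint's range is limited). The gripper opens to 85 mm and grips with 20 to 120 N. Pads are 22 mm wide; open, the fingers measure 114 mm over their backs; the gripper's body (76 mm by 85 mm) begins 54 mm behind the grasp point. The pads swing forward as they close: fully open they stand 13 mm farther back than shut.
Start: joints at [55.371, 17.945, 2.641, 74.691, 0, 82.002], TCP at [0.258, 0.514, 0.304] pointing down, gripper open.
Joint ranges: [-158.12, 158.12], [-49.38, 96.58], [-58.88, 72.47], [-126.05, 133.96], [-84.25, 85.87], [-180, 180]. Speed limits (degrees/s): [147.25, 147.25, 180, 180, 180, 180].

INTERFACE

Orientations are given as [roll, pitch, yaw] about the fixed x, y, z axes, in that order (R = Rz(yaw) Ry(pitch) Rx(roll)).
In Python, from rig import env, read_camera, workorder, models gives the robot as it stands.
- The arm moves only by the tool send_rows, never from a script. Its argument "series" is text: rows parted by semicolons, each of 5 numbers parted by spaces: the opening in per cent of the stroke, from 0 (shut) to 100 (fully open), then the shift along the tool's x, y, z in cm, then the turn about the tool's x in rad. A call has 1 to 12 rows; each row is the pose to reach, as a shift and turn from the pose commanded when the call began, along the tool's axes at that moment; what a row does not reach only later rows make up. A row lasts 1/8 s, in which the tool goes at most 62.5 mm and 10.7 degrees, less where a joint would pass 70% of its speed; a pose out of reach is approached as far as the arm can. A call with a gripper value outside its range is refused whole. The fingers move at their own pace and stop on an object; "squeeze" is the grip in N (left out, the last holds). Time passes only in rows, so rows that repeat a pose let the fingers close. It gives the time, the measured TCP pose, the force and the opening at its end, in the units of the state.
- env.observe(): the state, without advancing time (a new reading comes with each control period).
- read_camera(name): name is "side" or "top" or "wrist"; returns a dict with "color" (400x640x3 uint8, blue, green, red), "intrinsics" (3x3 intrinsics, pixels), "k1" (the pictures are not rectified: a ray, as slopes to the right and down, at radius r is drawn at 1 + k1 r^2 times it, then the intrinsics apply), "extrinsics" (4x4, takes a point from camera to world coordinates). Camera axes: x right, y up, looking along -z (the intrinsics and any distortion apply to the point x, -y, -z); pixel columns grow to the right and rows downward; lengths in m; the calibration is good to about 2 mm. A picture is of the moment at which its call begins. There is no depth.
- workorder.sign_off(): hands the job in, once; it reports no verdict.
Trained networks look in a picture, given as the dict that the camera call returned (one of the last four; its "shot" number tells which), for a name from the list of things; names that differ only in an ending like _2 or _b are one class to them, and where a whole thing is asked for, a point or a joint stands for the part that bears it (a point fixed in the world has none). Each returns a list of dicts, best first, with "conf" (0 to 1); they miss things now and then, are a little off and sometimes report something else, mostly with a low value. They report only what shows in the picture. A call takes as long as a camera call. They do not tell look-alikes from the thing itself.
- models.cut_out(target, picture): "pixels" (400x640 bool, what is visible of it) and "rect" ([left, top, width, height] in pixels, round what is visible of it).
The state is a dict: "clock": time; "joints": joint angles; "joint_vel": joint speeds; "joint_torque": joint torques, N m; "position": TCP position; "tcp_rot": TCP orientation; "contact_force": force on the tool from outside, world axes, zero at the start; "moment": the same for the moment, N m; "finger_gap": opening from 0.0 (shut) to 1.0 (fully open).
Only numpy, scipy, OpenCV 4.12 (cv2) and the standard library are available. Lean on these libraries where they do the work, as an engineer would, in place of code of your own. Each camera call takes 0.05 s, during which the arm holds its last target.

## Working session

There is one attempt and no reset: what is moved stays moved. The work goes in short steps, Python scripts to look and compute and a tool call to move; the robot and the scene stay as the last step left them, time stands still between calls to the robot, and variables do not carry over. Pictures are saved under pics/ and viewed, and the job is handed in when it is done.

Besides the shell and the picture viewer there is one more tool, called after "Call:" as name(argument=value, ...) on one line, values as JSON. send_rows: Moves the arm, as the interface text tells. Its arguments: {"type":"object","properties":{"series":{"type":"string"},"squeeze":{"type":"number"}},"required":["series"]}

```bash
ls; mkdir -p pics; python3 - <<'E'
from rig import env, read_camera, workorder, models
import cv2
print(env.observe())
for n in ("side","top","wrist"):
    p=read_camera(n); cv2.imwrite(f"pics/{n}0.png",p["color"]); print(n,p["intrinsics"],p["k1"],p["extrinsics"])
E
```

```text
pics
{'clock': 0.0, 'joints': array([5.53716242e+01, 1.79912378e+01, 2.57656518e+00, 7.46908563e+01,
       1.14126786e-03, 8.20038185e+01]), 'joint_vel': array([-0.10450113,  0.03840198, -0.0061325 ,  0.02514974, -0.1013125 ,
       -0.09510207]), 'joint_torque': array([ 1.10444998e-04, -4.80630040e+01,  2.98531723e+01,  1.92882505e-02,
        2.04277802e-05,  3.80930965e-05]), 'position': array([0.25751422, 0.51368362, 0.30300152]), 'tcp_rot': array([ 171.38420396,   89.89446498, -125.24799142]), 'contact_force': array([ 0.69976872, -0.1201478 ,  0.9196344 ]), 'moment': array([-0.03944072, -0.03815335,  0.00240845]), 'finger_gap': 0.9959789909657125}
side [[495.21268916   0.         308.69858336]
 [  0.         495.21268916 194.26376561]
 [  0.           0.           1.        ]] -0.061501204064272424 [[ 0.99741292  0.03188268 -0.064428    0.41171446]
 [-0.06902476  0.67508301 -0.73450562 -1.00027812]
 [ 0.02007624  0.73705252  0.67553721  1.01342395]
 [ 0.          0.          0.          1.        ]]
top [[489.72594758   0.         318.38639426]
 [  0.         489.72594758 194.13372606]
 [  0.           0.           1.        ]] -0.12292461305635032 [[-0.00801529  0.98726762 -0.158866    0.33131543]
 [-0.9999374  -0.00915371 -0.00643541  0.03699653]
 [-0.00780768  0.15880447  0.98727918  1.38830238]
 [ 0.          0.          0.          1.        ]]
wrist [[326.42081743   0.         322.42518078]
 [  0.         326.42081743 200.43464026]
 [  0.           0.           1.        ]] -0.014842639446092695 [[ 0.4485603  -0.86103609 -0.23960492  0.19644701]
 [ 0.89375129  0.43168625  0.12188358  0.54506664]
 [-0.00151201 -0.26881934  0.96318943  0.3732143 ]
 [ 0.          0.          0.          1.        ]]
```

View pics/top0.png

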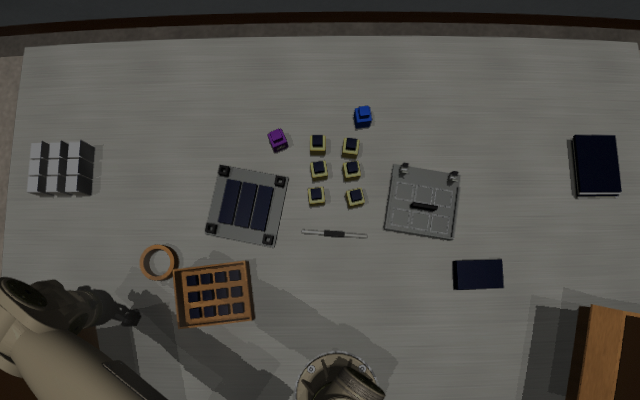

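View pics/side0.png

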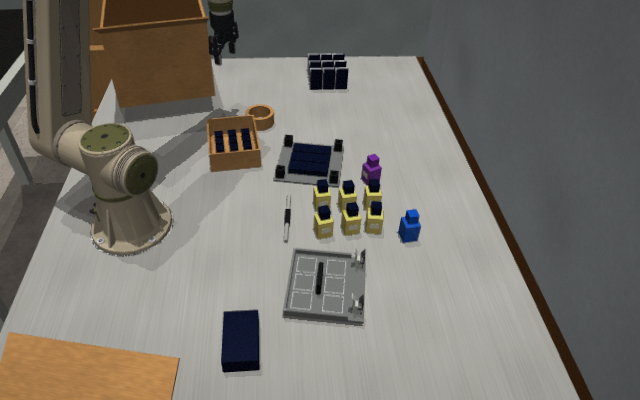

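View pics/wrist0.png

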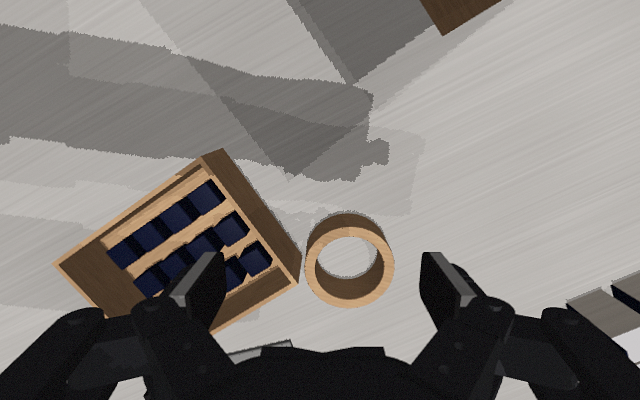

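Yellow flacons are at top-view pixels (318,143), (351,147), (319,169), (351,170), (316,196) and (355,198). The look-alikes are purple at (278,140) and blue at (363,116). The base is at (247,207), the carrier at (423,205) and the bar at (335,234).

```bash
cat > h.py <<'E'
import numpy as np, cv2
from scipy.optimize import least_squares
from scipy.spatial.transform import Rotation as Rot
from rig import env, read_camera, workorder, models
D=np.diag([1.,-1,-1,1])
def proj(p,X):
    X=np.atleast_2d(X).astype(float); T=D@np.linalg.inv(p["extrinsics"])
    q=X@T[:3,:3].T+T[:3,3]
    s=q[:,:2]/q[:,2:]; r2=(s**2).sum(1,keepdims=True); s=s*(1+p["k1"]*r2)
    return s@p["intrinsics"][:2,:2].T+p["intrinsics"][:2,2]
def ray(p,uv):
    uv=np.atleast_2d(uv).astype(float)
    s=cv2.undistortPoints(uv[:,None],p["intrinsics"],np.array([p["k1"],0,0,0.]),None,None)[:,0]
    E=p["extrinsics"]; d=np.c_[s[:,0],-s[:,1],-np.ones(len(s))]@E[:3,:3].T
    return E[:3,3],d
def onz(p,uv,z):
    o,d=ray(p,uv); return o+d*((z-o[2])/d[:,2])[:,None]
def save(p,name,crop=None,f=1,pts=None):
    im=p["color"].copy()
    if f!=1 or crop:
        x,y,w,h=crop or (0,0,640,400)
        im=cv2.resize(im[y:y+h,x:x+w],None,fx=f,fy=f,interpolation=cv2.INTER_CUBIC)
        off=np.array([x,y])
    else: off=np.zeros(2)
    if pts is not None:
        for q in np.atleast_2d(pts):
            c=((q-off+.5)*f-.5).astype(int); cv2.drawMarker(im,(int(c[0]),int(c[1])),(0,0,255),cv2.MARKER_CROSS,7,1)
    cv2.imwrite("pics/"+name,im)
def T(x,y,yaw,P,z=0):
    c,s=np.cos(yaw),np.sin(yaw); P=np.atleast_2d(P)
    return np.c_[x+c*P[:,0]-s*P[:,1], y+s*P[:,0]+c*P[:,1], z+P[:,2]]
def hullmask(p,X,blocks):
    m=np.zeros((400*4,640*4),np.uint8)
    for b in blocks:
        h=cv2.convexHull(((proj(p,X[b])+.5)*4).astype(np.float32)).astype(np.int32)
        cv2.fillConvexPoly(m,h,1)
    return cv2.resize(m.astype(np.float32),(640,400),interpolation=cv2.INTER_AREA)
def box(x0,x1,y0,y1,z0,z1):
    return np.array([[x,y,z] for x in(x0,x1) for y in(y0,y1) for z in(z0,z1)],float)/1000
FL=np.vstack([box(-22,22,-22,22,0,62),box(-14,14,-14,14,64,94)]); FLB=[slice(0,8),slice(8,16)]
def edgeopen(p,yaw=None): pass
def tool():
    s=env.observe(); R=Rot.from_euler("xyz",s["tcp_rot"],degrees=True).as_matrix()
    return s,R
def go(dx,dy,dz,yawturn=0):
    """world TCP delta (m) -> tool cm"""
    s,R=tool(); return R.T@np.array([dx,dy,dz])*100
def togo(x,y,z,jawdir=None):
    s,R=tool(); d=R.T@(np.array([x,y,z])-s["position"])*100
    out=[round(float(v),2) for v in d]
    if jawdir is not None: # desired world angle of jaw axis (mod 180)
        a=np.arctan2(R[1,2],R[0,2]); e=(jawdir-a+np.pi/2)%np.pi-np.pi/2
        # tool x points down: +turn about tool x = -world yaw
        out.append(round(float(-e),3))
    return out
E
python3 - <<'E'
from h import *
for n in("top","side"):
    p=read_camera(n)
    for t in("base_tray","carrier","bar","flacon0"):
        r=models.cut_out(t,p)
        for d in r: print(n,t,round(d["conf"],2),np.round(d["rect"],0), int(d["pixels"].sum()), p["color"][d["pixels"]].mean(0).round())
    if n=="top":
        save(p,"t_a.png",(200,100,160,150),5); save(p,"t_b.png",(300,100,170,150),4.6)
E
```

```text
top base_tray 0.78 [206. 165.  82.  86.] 5072 [53. 51. 50.]
top base_tray 0.4 [384. 164.  78.  76.] 4587 [74. 76. 75.]
top carrier 0.57 [383. 162.  78.  78.] 4580 [74. 76. 75.]
top bar 0.51 [305. 231.  59.  10.] 297 [66. 69. 69.]
top flacon0 0.88 [358. 106.  16.  23.] 317 [78. 32. 13.]
top flacon0 0.83 [344. 161.  15.  24.] 337 [41. 55. 56.]
top flacon0 0.83 [343. 138.  16.  22.] 286 [39. 55. 55.]
top flacon0 0.74 [310. 163.  21.  18.] 297 [43. 57. 57.]
top flacon0 0.64 [306. 188.  20.  18.] 309 [48. 62. 63.]
top flacon0 0.62 [309. 138.  17.  19.] 297 [38. 54. 55.]
top flacon0 0.58 [348. 192.  19.  19.] 314 [44. 57. 58.]
top flacon0 0.57 [270. 132.  18.  22.] 307 [67. 24. 53.]
side base_tray 0.73 [275. 138.  73.  50.] 2668 [61. 53. 51.]
side base_tray 0.6 [284. 246.  81.  78.] 5414 [109. 111. 110.]
side carrier 0.67 [282. 248.  83.  74.] 5250 [109. 111. 110.]
side bar 0.68 [284. 197.   7.  47.] 269 [107. 110. 111.]
side flacon0 0.83 [312. 207.  24.  31.] 552 [61. 92. 97.]
side flacon0 0.77 [315. 180.  18.  34.] 414 [60. 90. 93.]
side flacon0 0.74 [363. 177.  17.  32.] 412 [58. 85. 90.]
side flacon0 0.74 [400. 207.  19.  35.] 599 [112.  57.  28.]
side flacon0 0.71 [363. 154.  16.  34.] 425 [93. 41. 77.]
side flacon0 0.67 [347. 201.  16.  33.] 540 [58. 90. 94.]
side flacon0 0.6 [365. 201.  16.  33.] 466 [59. 92. 96.]
side flacon0 0.57 [336. 179.  24.  34.] 398 [56. 87. 91.]
side flacon0 0.21 [281. 248.  88.  74.] 5265 [109. 111. 110.]
```

View pics/t_a.png

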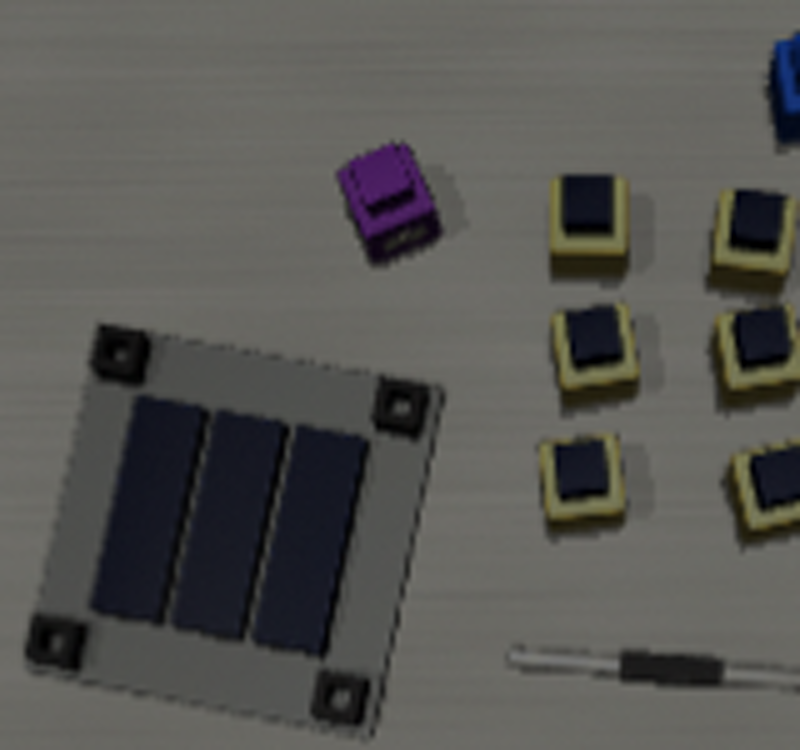

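View pics/t_b.png

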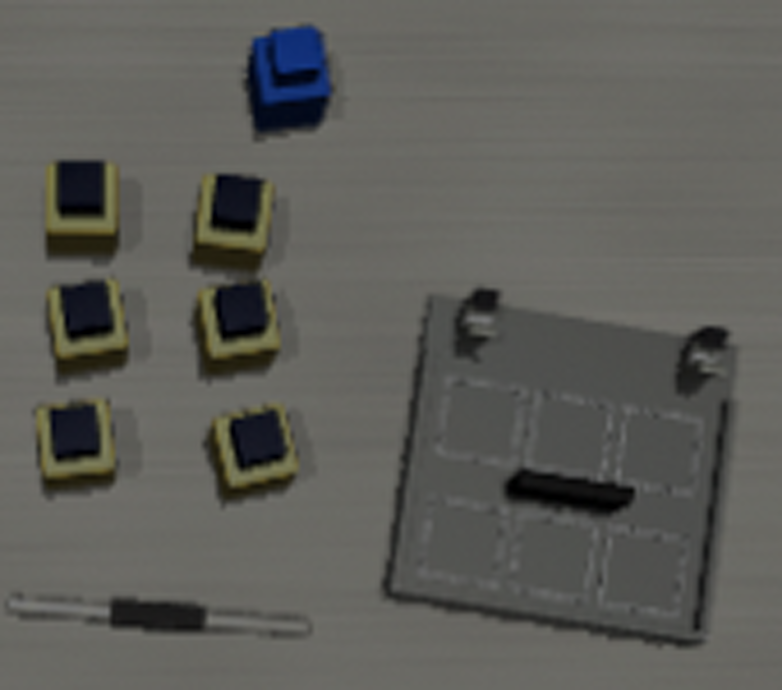

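```bash
cat >> h.py <<'E'
def fit(p,P,uv,x0,z=0.):
    P=np.array(P,float)/1000
    f=lambda v:(proj(p,T(v[0],v[1],v[2],P,z))-uv).ravel()
    r=least_squares(f,x0); return r.x,np.sqrt((r.fun**2).mean()),r.fun.reshape(-1,2)
def floodfit(p,mask,x0,X=FL,B=FLB):
    m=cv2.GaussianBlur(mask.astype(np.float32),(0,0),1)
    ys,xs=np.where(mask); sl=(slice(max(0,ys.min()-8),ys.max()+9),slice(max(0,xs.min()-8),xs.max()+9))
    f=lambda v:((cv2.GaussianBlur(hullmask(p,T(v[0],v[1],v[2],X),B),(0,0),1)-m)[sl]).ravel()
    r=least_squares(f,x0,diff_step=None,method="trf",x_scale=[.01,.01,.1]) if 0 else None
    from scipy.optimize import minimize
    best=None
    for a in (-.5,0,.5):
        q=minimize(lambda v:(f(v*np.array([.01,.01,.2]))**2).sum(),np.array([x0[0]/.01,x0[1]/.01,(x0[2]+a)/.2]),method="Nelder-Mead",options=dict(xatol=.01,fatol=.01,initial_simplex=None))
        if best is None or q.fun<best.fun: best=q
    return best.x*np.array([.01,.01,.2]),best.fun
E
python3 - <<'E'
from h import *
p=read_camera("top")
ctr=lambda c,f,o:(np.array(c)+.5)/f-.5+np.array(o)
uv=ctr([(121,354),(404,407),(58,641),(341,698)],5,(200,100))
w=onz(p,uv,.04); print(w.round(4)); 
for a,b in((0,1),(2,3),(0,2),(1,3)): print(a,b,np.linalg.norm(w[a]-w[b]).round(4))
# base: up in image = +x, left = +y
for k,P in (("x up",[(100,82,40),(100,-82,40),(-68,82,40),(-68,-82,40)]),("x left",[(100,-82,40),(-68,-82,40),(100,82,40),(-68,82,40)])):
    print(k,fit(p,P,uv,(.35,.2,0 if k=="x up" else 1.5)))
cu=ctr([(508,488),(634,495)],4.6,(300,100))
print("handle ends",onz(p,cu,.012+.052).round(4))
for d in models.cut_out("flacon0",p):
    c=p["color"][d["pixels"]].mean(0); x,y,W,H=d["rect"]
    g=onz(p,[(x+W/2,y+H/2)],.05)[0]
    v,e=floodfit(p,d["pixels"],(g[0],g[1],0.))
    yw=np.degrees(v[2])%90; yw=yw-90 if yw>45 else yw
    print(d["rect"],v[:2].round(4),round(yw,1),round(e,2),c.round())
E
```

```text
[[0.6188 0.3128 0.04  ]
 [0.5866 0.152  0.04  ]
 [0.4562 0.3446 0.04  ]
 [0.4237 0.1862 0.04  ]]
0 1 0.164
2 3 0.1617
0 2 0.1656
1 3 0.1664
x up (array([ 0.50568162,  0.25211904, -0.20004713]), np.float64(0.3300911555370344), array([[ 0.082482  , -0.424378  ],
       [ 0.05343388, -0.28794773],
       [-0.49510591,  0.31850458],
       [ 0.34939895,  0.36105079]]))
x left (array([0.51813166, 0.23330059, 1.37019761]), np.float64(0.7128555545006847), array([[-0.75112423,  0.12833488],
       [ 0.60358568,  0.56686003],
       [-1.05625487, -0.52782062],
       [ 1.17113157, -0.18216151]]))
handle ends [[ 0.51   -0.2049  0.064 ]
 [ 0.505  -0.2806  0.064 ]]
[344.1, 160.0, 18.1, 24.6] [ 0.615  -0.0475] 0.0 7.85 [40. 54. 55.]
[306.9, 187.4, 17.4, 19.7] [0.5426 0.0521] 6.6 1.78 [47. 61. 62.]
[341.5, 138.6, 19.4, 23.7] [ 0.6804 -0.0435] 0.0 7.96 [41. 55. 56.]
[306.5, 135.7, 18.4, 18.5] [0.6906 0.0469] 0.0 0.42 [40. 55. 57.]
[358.4, 104.5, 15.0, 27.4] [ 0.7734 -0.0824] 0.0 4.67 [75. 33. 15.]
[346.2, 191.2, 19.3, 18.1] [ 0.5384 -0.054 ] 0.0 20.3 [43. 55. 56.]
[267.5, 131.2, 21.1, 17.7] [0.708  0.1621] 28.1 26.7 [69. 23. 54.]
[310.3, 163.4, 21.3, 19.4] [0.6146 0.0454] 8.5 4.09 [42. 56. 57.]
[383.4, 161.0, 77.1, 77.9] [ 0.5622 -0.3073] -0.0 4057.07 [74. 76. 75.]
```

```bash
python3 - <<'E'
from h import *
print(togo(.50,-.24,.30,-.13)); s,R=tool(); print(R.round(3)); print(togo(.45,.15,.30,-.13))
E
```

```text
[0.39, -55.45, -56.54, 1.236]
[[ 0.    -0.894  0.448]
 [ 0.     0.448  0.894]
 [-1.    -0.     0.   ]]
[0.39, -33.5, -23.92, 1.236]
```

```bash
python3 - <<'E'
from h import *
print(togo(.50,.22,.32,-.2));
E
```

```text
[-1.61, -34.83, -15.42, 1.306]
```

Call:
send_rows(series="100 -1.6 -6 -2.5 0.18; 100 -1.6 -12 -5 0.36; 100 -1.6 -18 -8 0.54; 100 -1.6 -24 -11 0.72; 100 -1.6 -29 -13 0.9; 100 -1.6 -34.8 -15.4 1.08; 100 -1.6 -34.8 -15.4 1.26; 100 -1.6 -34.8 -15.4 1.306; 100 -1.6 -34.8 -15.4 1.306")

```text
clock: 1.88
position: [0.5, 0.22, 0.3198]
tcp_rot: [162.6, 90.0, 151.1]
contact_force: [0.5, 0.3, -0.6]
finger_gap: 0.996
```

```bash
python3 - <<'E'
from h import *
p=read_camera("wrist"); save(p,"w1.png"); s,R=tool(); print(s["clock"],s["position"],s["tcp_rot"],R.round(3)); print(p["extrinsics"].round(3))
E
```

```text
1.925 [0.49984182 0.22030461 0.31992495] [53.94030628 89.99480446 42.53006927] [[ 0.     0.198  0.98 ]
 [ 0.     0.98  -0.198]
 [-1.     0.     0.   ]]
[[ 0.98   0.192  0.054  0.513]
 [-0.199  0.944  0.264  0.288]
 [-0.    -0.269  0.963  0.39 ]
 [ 0.     0.     0.     1.   ]]
```

View pics/w1.png

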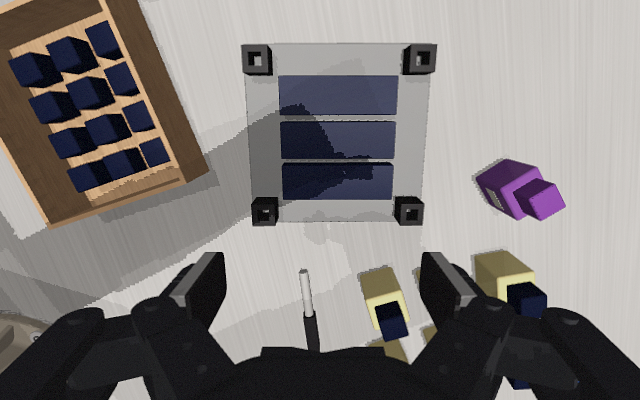

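```bash
python3 - <<'E'
from h import *
p=read_camera("wrist")
im=p["color"]
a=[cv2.resize(im[y:y+50,x:x+50],None,fx=8,fy=8,interpolation=cv2.INTER_CUBIC) for x,y in((235,35),(395,35),(240,185),(385,185))]
big=np.vstack([np.hstack(a[:2]),np.hstack(a[2:])]); big=cv2.resize(big,(800,800))[:]; 
cv2.imwrite("pics/sock.png",cv2.resize(big,(600,600)))
E
```

```text
(no output)
```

View pics/sock.png

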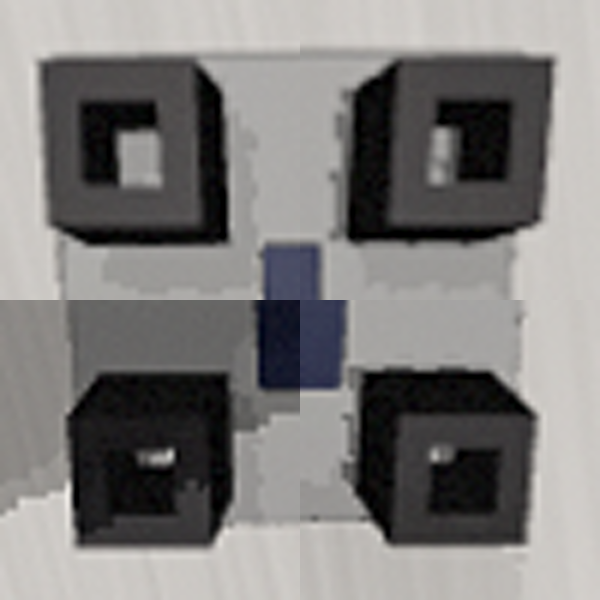

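```bash
python3 - <<'E'
from h import *
p=read_camera("wrist")
c=np.array([(119.8,142.7),(174.5,142.3),(144,180),(165,179.5)]); o=np.array([(235,35),(395,35),(240,185),(385,185)])
uv=(c+.5)/6-.5+o
P=[(-68,82,40),(100,82,40),(-68,-82,40),(100,-82,40)]
print(fit(p,P,uv,(.505,.252,-.2)))
P2=[(-82,68,40),(82,68,40),(-82,-100,40),(82,-100,40)]
print(fit(p,P2,uv,(.505,.252,-.2))[1])
w=onz(p,uv,.04);print(w.round(4))
for a,b in((0,1),(2,3),(0,2),(1,3)): print(a,b,np.linalg.norm(w[a]-w[b]).round(4))
print(togo(.50,-.31,.32,-.13))
E
```

```text
(array([ 0.50746062,  0.25584145, -0.19658772]), np.float64(0.2715209533441954), array([[ 0.37794948, -0.058903  ],
       [-0.08716873, -0.35388981],
       [-0.36224095,  0.40769793],
       [ 0.03419628,  0.10968945]]))
2.0309203304542662
[[0.4564 0.3496 0.04  ]
 [0.6216 0.3164 0.04  ]
 [0.4253 0.1891 0.04  ]
 [0.5895 0.156  0.04  ]]
0 1 0.1685
2 3 0.1675
0 2 0.1635
1 3 0.1635
[-0.01, -52.01, 10.51, -0.069]
```

```bash
python3 - <<'E'
from h import *
print(togo(.50,-.28,.32,-.13))
E
```

```text
[-0.01, -49.07, 9.92, -0.069]
```

Call:
send_rows(series="100 0 -6 1.2 0; 100 0 -12 2.4 0; 100 0 -18 3.6 0; 100 0 -24 4.8 0; 100 0 -30 6 0; 100 0 -36 7.2 0; 100 0 -42 8.5 -0.03; 100 0 -48 9.7 -0.069; 100 0 -49.1 9.9 -0.069; 100 0 -49.1 9.9 -0.069; 100 0 -49.1 9.9 -0.069")

```text
clock: 3.4
position: [0.4994, -0.2789, 0.32]
tcp_rot: [112.0, 90.0, 104.6]
contact_force: [-0.0, 0.1, -0.6]
finger_gap: 1.0
```

```bash
python3 - <<'E'
from h import *
p=read_camera("wrist"); save(p,"w2.png"); s,R=tool(); print(s["clock"],s["position"],R.round(3))
im=p["color"]; save(p,"w2c.png",(180,20,280,200),2.8)
E
```

```text
3.45 [ 0.49948908 -0.27871248  0.32013486] [[ 0.     0.128  0.992]
 [ 0.     0.992 -0.128]
 [-1.     0.    -0.   ]]
```

View pics/w2.png

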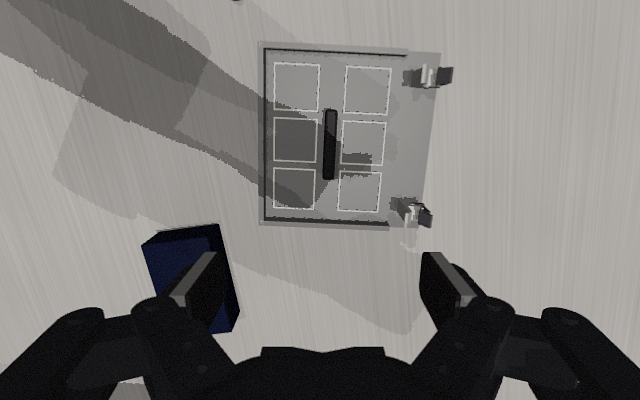

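View pics/w2c.png

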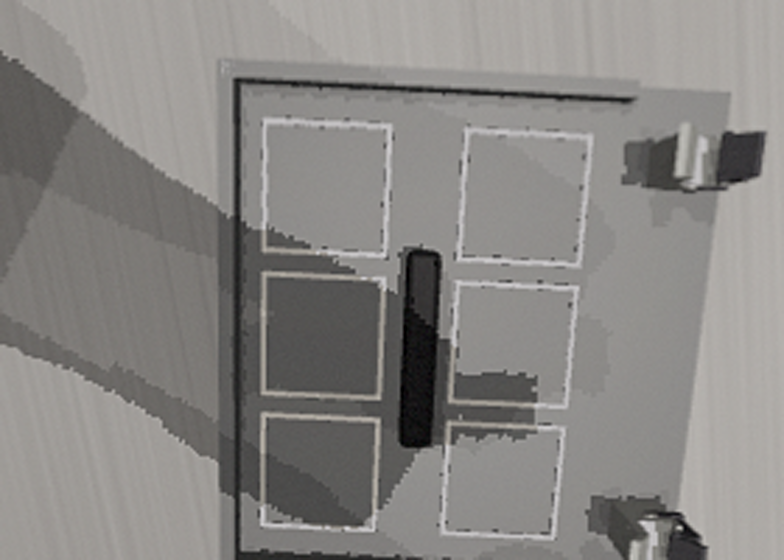

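```bash
python3 - <<'E'
from h import *
p=read_camera("wrist")
cells={2:(-38,56),5:(38,56),1:(-38,0),4:(38,0),0:(-38,-56),3:(38,-56)}
C={2:[(263,119),(392,124),(262,252),(389,257)],5:[(465,128),(592,135),(457,261),(582,267)],1:[(263,272),(386,278),(262,397),(383,400)],4:[(456,282),(579,289),(450,403),(572,408)],0:[(263,413),(380,419),(262,527),(376,531)],3:[(448,424),(566,429),(442,535),(556,540)]}
P=[];uv=[]
for k,(x,y) in cells.items():
    for (sx,sy),q in zip(((-1,1),(1,1),(-1,-1),(1,-1)),C[k]):
        P.append((x+24.5*sx,y+24.5*sy,8)); uv.append((np.array(q)+.5)/2.8-.5+np.array([180,20]))
v,e,r=fit(p,P,np.array(uv),(.5,-.25,-.13),z=.012); print(v,e,r.round(1).tolist())
H=T(*v,np.array([(-6,35,52),(6,35,52),(-6,-35,52),(6,-35,52)])/1000,.012)
print(((proj(p,H)-[180,20])*2.8).round())
print(togo(v[0],v[1],.16,v[2]))
E
```

```text
[ 0.5109535  -0.24606998 -0.17288585] 0.4595835593901865 [[0.2, 0.1], [0.5, 0.4], [0.3, 0.5], [-0.3, 0.8], [-0.1, 0.2], [0.6, -0.1], [-0.0, 0.4], [-0.2, 0.4], [-0.1, -0.0], [0.5, -0.2], [0.1, -0.4], [-0.2, 0.4], [-0.1, -0.5], [0.3, -1.0], [-0.5, 0.3], [-1.3, 0.4], [-0.3, -0.0], [0.6, -0.3], [-0.1, 0.1], [0.5, 0.4], [-0.1, -1.1], [0.2, -1.0], [-0.4, -0.0], [0.0, -0.1]]
[[408. 250.]
 [443. 251.]
 [399. 449.]
 [432. 450.]]
[16.02, 3.38, 0.71, 0.044]
```

Call:
send_rows(series="60 5 3.4 0.7 0.044; 60 10 3.4 0.7 0.044; 60 15 3.4 0.7 0.044; 60 19 3.4 0.7 0.044; 60 21.6 3.4 0.7 0.044; 60 21.6 3.4 0.7 0.044; 60 21.6 3.4 0.7 0.044; 60 21.6 3.4 0.7 0.044")

```text
clock: 4.5
position: [0.5118, -0.248, 0.1057]
tcp_rot: [-22.3, 89.8, -32.3]
contact_force: [-0.5, -0.6, 0.1]
finger_gap: 0.602
```

```bash
python3 - <<'E'
from h import *
p=read_camera("wrist"); save(p,"w3.png"); s,R=tool(); print(s["clock"],s["position"],R.round(3),s["contact_force"])
E
```

```text
4.55 [ 0.51161232 -0.24810859  0.1055238 ] [[ 0.002  0.174  0.985]
 [-0.002  0.985 -0.174]
 [-1.    -0.001  0.003]] [ 0.28112462  0.2621009  -0.01544064]
```

View pics/w3.png

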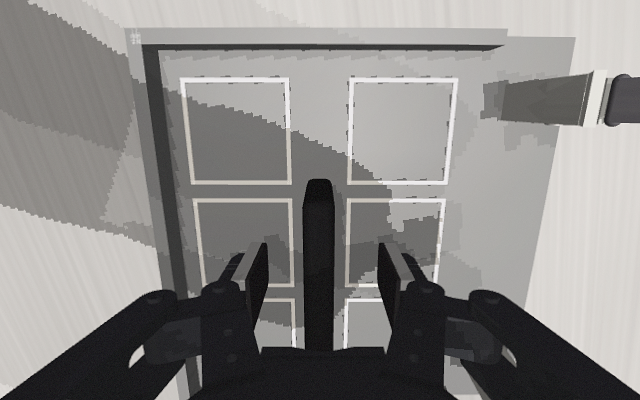

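Call:
send_rows(series="0 0 0 0 0; 0 0 0 0 0; 0 0 0 0 0; 0 0 0 0 0; 0 0 0 0 0; 0 0 0 0 0; 0 -2 0 0 0; 0 -4 0 0 0; 0 -4 0 0 0", squeeze=90)

```text
clock: 5.68
position: [0.5108, -0.2478, 0.1439]
tcp_rot: [-14.2, 90.0, -24.2]
contact_force: [1.3, -0.3, -6.7]
finger_gap: 0.126
```

```bash
python3 - <<'E'
from h import *
p=read_camera("wrist"); save(p,"w4.png"); s,R=tool(); print(s["clock"],s["position"],R.round(3),s["contact_force"],s["moment"],s["finger_gap"])
p=read_camera("side"); save(p,"s4.png",(260,220,140,120),5)
E
```

```text
5.725 [ 0.51031801 -0.24747993  0.14295671] [[-0.001  0.174  0.985]
 [ 0.001  0.985 -0.174]
 [-1.     0.001 -0.001]] [-0.35776997  0.61226112 -6.18405567] [-0.05127475  0.06525919  0.0340562 ] 0.12328764042962051
```

View pics/w4.png

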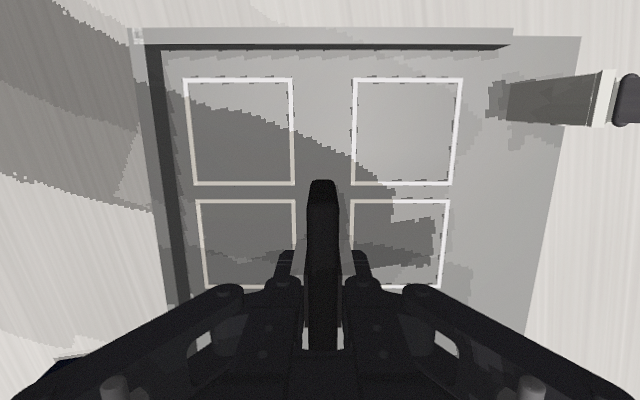

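View pics/s4.png

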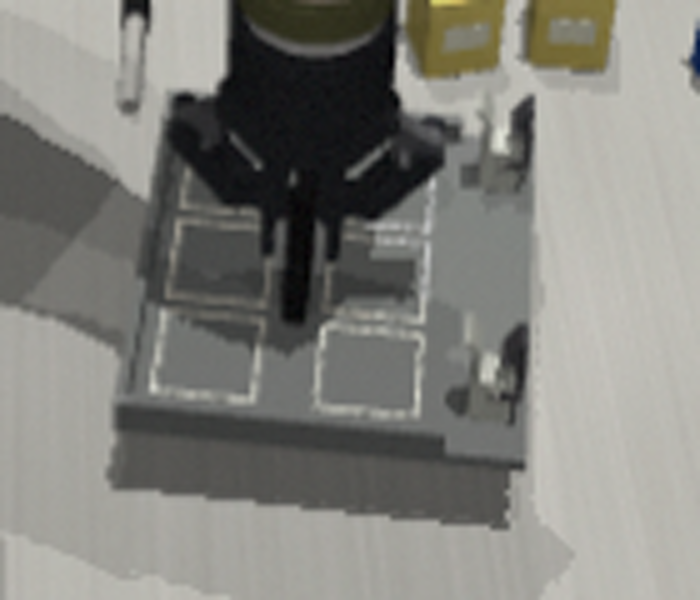

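```bash
python3 - <<'E'
import cv2,numpy as np
for n in("w3","w4"):
    im=cv2.imread(f"pics/{n}.png"); cv2.imwrite(f"pics/{n}z.png",cv2.resize(im[65:225,170:480],None,fx=2.5,fy=2.5,interpolation=cv2.INTER_CUBIC))
E
```

```text
(no output)
```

View pics/w3z.png

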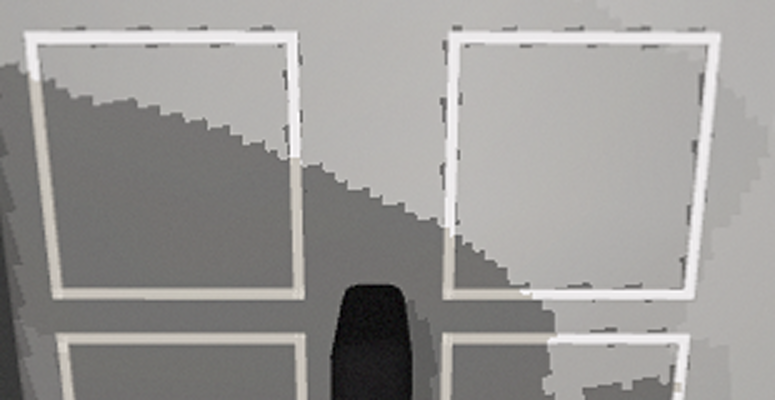

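View pics/w4z.png

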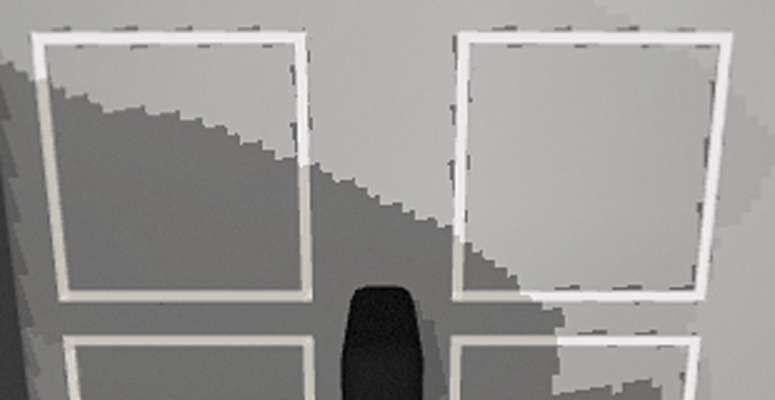

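```bash
cat >> h.py <<'E'
def wristpic(pos,R):
    """pseudo picture in tool frame: extrinsics for given TCP pose"""
    import json
    p=dict(WC); E=np.eye(4); E[:3,:3]=R; E[:3,3]=pos; p["extrinsics"]=E@np.array(WC["rel"]); return p
E
python3 - <<'E'
from h import *
p=read_camera("wrist"); s,R=tool()
E=np.eye(4);E[:3,:3]=R;E[:3,3]=s["position"]
rel=np.linalg.inv(E)@p["extrinsics"]; print(rel.round(4))
open("h.py","a").write("WC=dict(intrinsics=np.array(%r),k1=%r,rel=%r)\n"%(p["intrinsics"].tolist(),p["k1"],rel.tolist()))
cells=[(-38,56),(38,56)]
P=[]
for x,y in cells:
    for sx,sy in ((-1,1),(1,1),(-1,-1),(1,-1)): P.append((x+24.5*sx,y+24.5*sy,8))
P+= [(-62.5,24.5,8),(-13.5,24.5,8),(13.5,24.5,8),(62.5,24.5,8)]
a3=[(25,33),(299,33),(52,299),(305,298),(447,33),(721,34),(443,298),(694,299),(57,334),(306,334),(442,335),(689,335)]
a4=[(31,33),(307,33),(59,301),(313,301),(455,33),(733,33),(452,300),(704,301),(64,337),(314,338),(449,337),(700,337)]
# in tool frame: express world := tool with x fwd down. use pseudo world aligned with yaw
for a in(a3,a4):
    uv=(np.array(a)+.5)/2.5-.5+np.array([170,65])
    q=dict(p); E2=np.eye(4); E2[:3,:3]=np.array([[0,0,1],[0,1,0],[-1,0,0]]); q["extrinsics"]=E2@rel  # X=tool z, Y=tool y, Z=-tool x
    P_=np.array(P)/1000
    f=lambda v:(proj(q,T(v[0],v[1],v[2],P_,v[3]))-uv).ravel()
    r=least_squares(f,(0,0,0,-.0935)); print(r.x.round(5),np.sqrt((r.fun**2).mean()))
    f3=lambda v:(proj(q,T(v[0],v[1],v[2],P_,-.0935))-uv).ravel()
    r=least_squares(f3,(0,0,0)); print(r.x.round(5),np.sqrt((r.fun**2).mean()))
# far estimate in tool frame at w2 for comparison at w3 pose
R3=np.array([[.002,.174,.985],[-.002,.985,-.174],[-1,-.001,.003]]); d=R3.T@(np.array([.51095,-.24607,.012])-np.array([.51161,-.24811,.1055])); print(d)
E
```

```text
[[-5.000e-04  2.692e-01 -9.631e-01 -7.030e-02]
 [-4.000e-04  9.631e-01  2.692e-01  6.880e-02]
 [ 1.000e+00  5.000e-04 -4.000e-04 -2.000e-04]
 [ 0.000e+00  0.000e+00  0.000e+00  1.000e+00]]
[-0.00182  0.00193 -0.00159 -0.093  ] 0.3171183527789607
[-0.00182  0.00188 -0.0016 ] 0.4021204359882978
[-1.400e-04  1.780e-03  4.000e-05 -9.179e-02] 0.39034010818763587
[-1.40e-04  1.63e-03  4.00e-05] 0.9370272568247604
[ 0.0934946   0.00198806 -0.00128556]
```

```bash
python3 - <<'E'
from h import *
print(togo(.5072,.2541,.30,-.1966))
E
```

```text
[-15.69, 49.33, -9.02, 0.022]
```

Call:
send_rows(series="0 -3 0 0 0; 0 -7 0 0 0; 0 -11 2 -0.3 0; 0 -14.5 6 -1.1 0.022; 0 -15.7 11 -2 0.022; 0 -15.7 16 -2.9 0.022; 0 -15.7 21 -3.8 0.022; 0 -15.7 26 -4.75 0.022; 0 -15.7 31 -5.7 0.022; 0 -15.7 35 -6.4 0.022; 0 -15.7 38 -6.9 0.022; 0 -15.7 39 -7.1 0.022")

```text
clock: 7.32
position: [0.5079, 0.1503, 0.2993]
tcp_rot: [-165.4, 89.8, -176.5]
contact_force: [0.2, -0.1, -5.2]
finger_gap: 0.129
```

Call:
send_rows(series="0 0 3 -0.55 0; 0 0 6 -1.1 0; 0 0 8.5 -1.6 0; 0 0 10.3 -1.92 0; 0 0 10.3 -1.92 0; 0 0 10.3 -1.92 0; 0 0 10.3 -1.92 0")

```text
clock: 8.2
position: [0.5101, 0.2526, 0.3008]
tcp_rot: [-108.1, 90.0, -119.5]
contact_force: [-0.5, -0.2, -7.3]
finger_gap: 0.126
```

```bash
python3 - <<'E'
from h import *
p=read_camera("wrist"); save(p,"w5.png"); s,R=tool(); print(s["clock"],s["position"],R.round(3),s["contact_force"],s["finger_gap"])
p=read_camera("side"); save(p,"s5.png",(240,80,160,120),5); print(togo(.5072,.2541,.175,-.1966))
E
```

```text
8.25 [0.51008478 0.25270072 0.30094212] [[-0.     0.197  0.98 ]
 [-0.     0.98  -0.197]
 [-1.    -0.     0.   ]] [-0.50532569  0.38891507 -6.08695263] 0.12415372134482834
[12.6, 0.07, -0.31, -0.001]
```

View pics/w5.png

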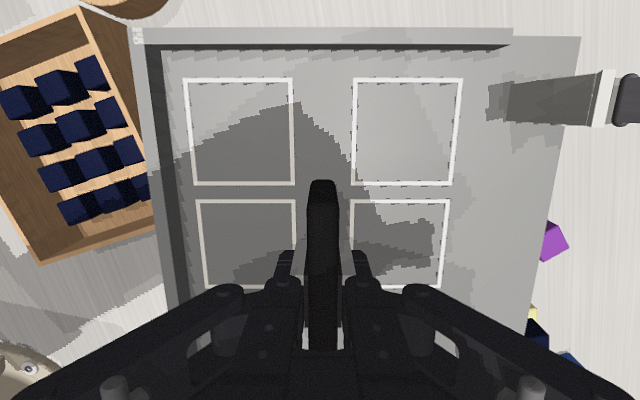

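View pics/s5.png

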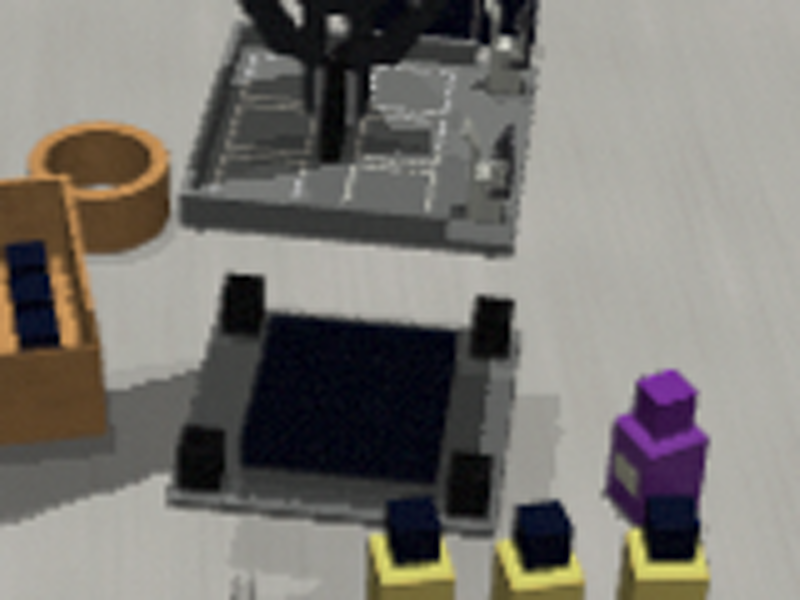

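Carrier held level, unchanged in the grip. I'll descend to just above the sockets.

Call:
send_rows(series="0 3 0.07 -0.3 0; 0 7 0.07 -0.3 0; 0 10.5 0.07 -0.3 0; 0 12.6 0.07 -0.3 0; 0 12.6 0.07 -0.3 0; 0 12.6 0.07 -0.3 0; 0 12.6 0.07 -0.3 0")

```text
clock: 9.18
position: [0.5082, 0.255, 0.1765]
tcp_rot: [31.9, 89.8, 20.6]
contact_force: [-0.1, -0.3, -5.5]
finger_gap: 0.127
```

```bash
python3 - <<'E'
from h import *
for i in range(3):
    p=read_camera("side"); s,R=tool(); print(s["clock"],s["position"].round(4),R[:,2].round(4),togo(.5072,.2541,.145,-.1966))
save(p,"s6.png",(240,80,160,120),5)
p=read_camera("top"); save(p,"t6.png",(190,130,140,120),5)
E
```

```text
9.225 [0.508  0.255  0.1764] [ 0.9806 -0.1958  0.0023] [3.14, -0.11, -0.07, -0.001]
9.275 [0.5079 0.2549 0.1762] [ 0.9806 -0.1958  0.002 ] [3.12, -0.1, -0.06, -0.0]
9.325 [0.5077 0.2549 0.1759] [ 0.9807 -0.1957  0.0015] [3.09, -0.09, -0.04, -0.0]
```

View pics/s6.png

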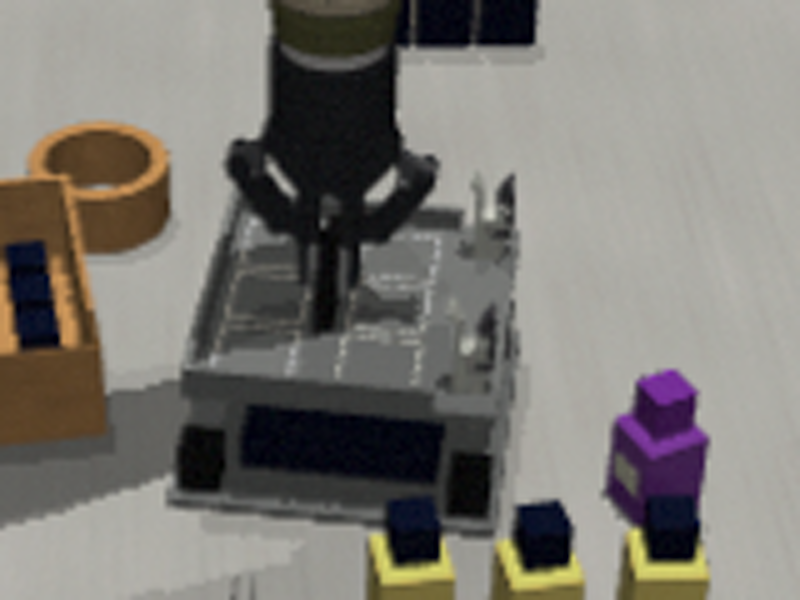

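View pics/t6.png

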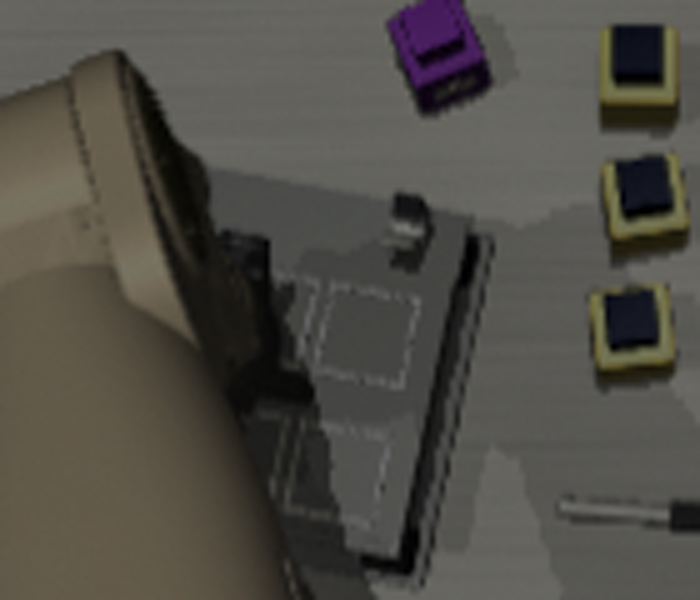

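Call:
send_rows(series="0 1 0 0 0; 0 2 0 0 0; 0 2.4 0 0 0; 0 2.4 0 0 0; 0 2.4 0 0 0; 0 2.4 0 0 0; 0 2.4 0 0 0; 0 2.4 0 0 0")

```text
clock: 10.38
position: [0.5073, 0.2548, 0.1511]
tcp_rot: [43.6, 90.0, 32.3]
contact_force: [0.1, 0.3, -5.9]
finger_gap: 0.129
```

```bash
python3 - <<'E'
from h import *
for i in range(3):
    p=read_camera("side"); s,R=tool(); print(s["clock"],s["position"].round(4),R[:,2].round(4),togo(.5072,.2541,.1325,-.1966),s["contact_force"].round(1),s["moment"].round(2))
E
```

```text
10.425 [0.5073 0.2548 0.151 ] [ 9.807e-01 -1.958e-01  2.000e-04] [1.85, -0.07, 0.01, -0.0] [-0.4 -0.7 -6.1] [ 0.05  0.07 -0.01]
10.475 [0.5072 0.2547 0.151 ] [ 9.806e-01 -1.958e-01  1.000e-04] [1.85, -0.06, 0.01, -0.0] [ 0.   0.5 -5.4] [-0.04  0.07  0.04]
10.525 [0.5072 0.2547 0.151 ] [ 9.807e-01 -1.958e-01  1.000e-04] [1.85, -0.06, 0.01, -0.0] [ 1.  -0.8 -5.4] [ 0.05  0.06 -0.04]
```

Call:
send_rows(series="0 0.3 -0.06 0.01 0; 0 0.6 -0.06 0.01 0; 0 0.9 -0.06 0.01 0; 0 1.1 -0.06 0.01 0; 0 1.1 -0.06 0.01 0; 0 1.1 -0.06 0.01 0")

```text
clock: 11.28
position: [0.5073, 0.2542, 0.14]
tcp_rot: [53.3, 90.0, 42.0]
contact_force: [0.1, 0.3, -5.8]
finger_gap: 0.123
```

```bash
python3 - <<'E'
from h import *
for i in range(2):
    p=read_camera("side"); s,R=tool(); print(s["clock"],s["position"].round(4),R[:,2].round(4),togo(.5072,.2541,.1325,-.1966),s["contact_force"].round(1),s["moment"].round(2))
save(p,"s7.png",(240,80,160,120),5)
E
```

```text
11.325 [0.5073 0.2542 0.14  ] [ 9.807e-01 -1.958e-01  3.000e-04] [0.75, -0.01, -0.01, -0.0] [ 0.3  0.4 -5.8] [-0.01  0.07  0.07]
11.375 [0.5073 0.2542 0.1401] [ 9.807e-01 -1.958e-01  3.000e-04] [0.76, -0.01, -0.01, -0.0] [ 0.3 -0.4 -5.8] [-0.01  0.05 -0.01]
```

View pics/s7.png

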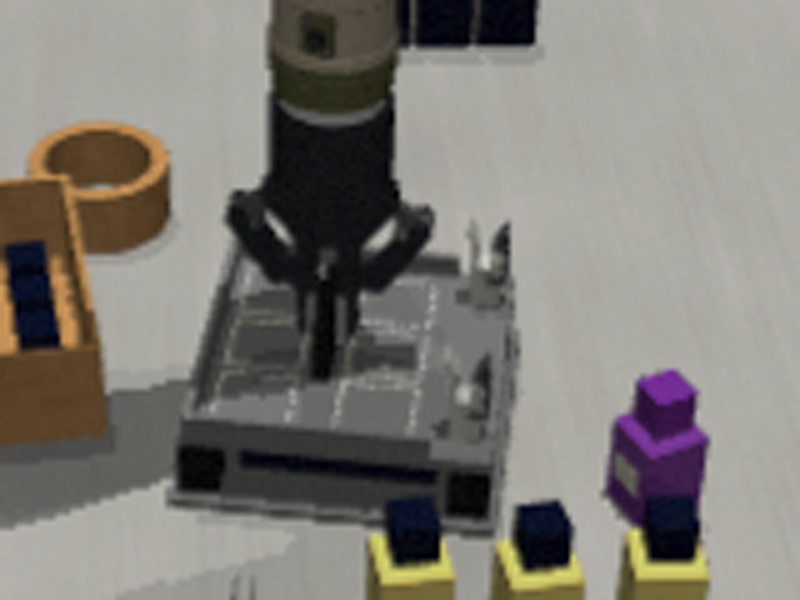

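Call:
send_rows(series="0 0.25 0 0 0; 0 0.5 0 0 0; 0 0.7 0 0 0; 0 0.7 0 0 0; 0 0.7 0 0 0; 0 0.7 0 0 0")

```text
clock: 12.12
position: [0.5072, 0.2541, 0.133]
tcp_rot: [62.6, 90.0, 51.3]
contact_force: [-0.7, 0.0, -6.3]
finger_gap: 0.126
```

```bash
python3 - <<'E'
from h import *
for i in range(2):
    p=read_camera("side"); s,R=tool(); print(s["clock"],s["position"].round(4),R[:,2].round(4),s["contact_force"].round(1),s["moment"].round(2))
save(p,"s8.png",(240,80,160,120),5)
E
```

```text
12.175 [0.5072 0.2541 0.1329] [ 0.9807 -0.1958  0.    ] [-0.2  0.1 -5.6] [-0.03  0.05  0.01]
12.225 [0.5072 0.2542 0.1329] [ 0.9807 -0.1957  0.    ] [-0.1 -0.4 -6.5] [-0.01  0.03  0.03]
```

View pics/s8.png

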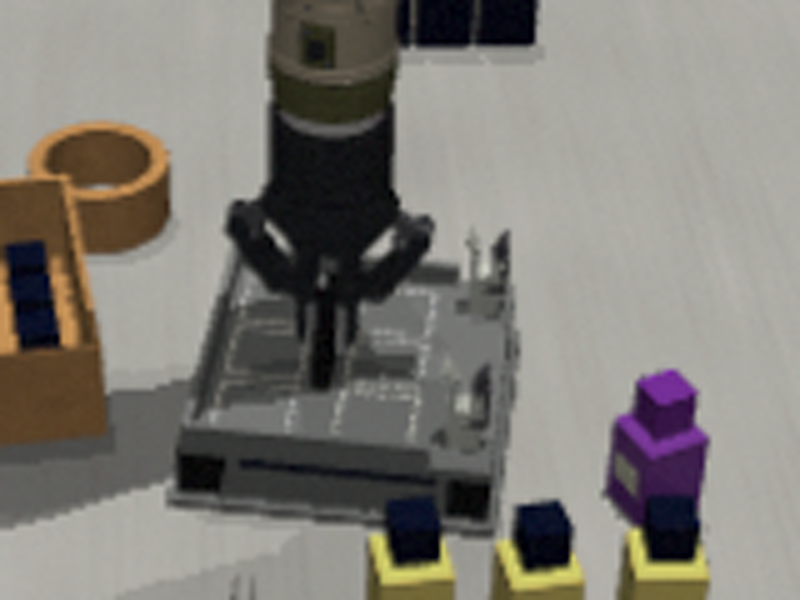

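Pins are going in without resistance. A few more mm until contact.

Call:
send_rows(series="0 0.1 0 0 0; 0 0.2 0 0 0; 0 0.3 0 0 0; 0 0.3 0 0 0; 0 0.3 0 0 0")

```text
clock: 12.85
position: [0.5072, 0.2542, 0.1325]
tcp_rot: [25.2, 89.9, 13.9]
contact_force: [-6.8, -3.1, 12.9]
finger_gap: 0.127
```

```bash
python3 - <<'E'
from h import *
for i in range(2):
    p=read_camera("side"); s,R=tool(); print(s["clock"],s["position"].round(4),R[:,2].round(4),s["contact_force"].round(1),s["moment"].round(2))
E
```

```text
12.9 [0.5072 0.2542 0.1325] [ 0.9807 -0.1956  0.0016] [-5.8 -2.7 12.7] [-0.47  1.34 -0.04]
12.95 [0.5072 0.2542 0.1325] [ 0.9807 -0.1956  0.0017] [-6.7 -2.5 13.3] [-0.5   1.38 -0.03]
```

Call:
send_rows(series="0 -0.2 0 0 0; 50 -0.2 0 0 0; 50 -0.2 0 0 0; 50 -0.2 0 0 0; 50 -0.2 0 0 0; 50 -5 0 0 0; 60 -11 0 0 0; 60 -17 -2 0 0; 60 -18.7 -3 0 0; 60 -18.7 -3 0 0; 60 -18.7 -3 0 0; 60 -18.7 -3 0 0")

```text
clock: 14.45
position: [0.5007, 0.2249, 0.3151]
tcp_rot: [-155.5, 89.8, -166.8]
contact_force: [0.6, -0.5, 0.5]
finger_gap: 0.599
```

```bash
python3 - <<'E'
from h import *
p=read_camera("wrist"); s,R=tool(); print(s["clock"],s["position"].round(4),R[:,2].round(4),s["contact_force"].round(1)); save(p,"w9.png"); save(p,"w9c.png",(210,20,260,200),3)
q=read_camera("side"); save(q,"s9.png",(240,80,160,120),5)
E
```

```text
14.5 [0.5008 0.2249 0.3152] [ 0.9807 -0.1953 -0.0026] [-0.7  0.7 -0.2]
```

View pics/w9c.png

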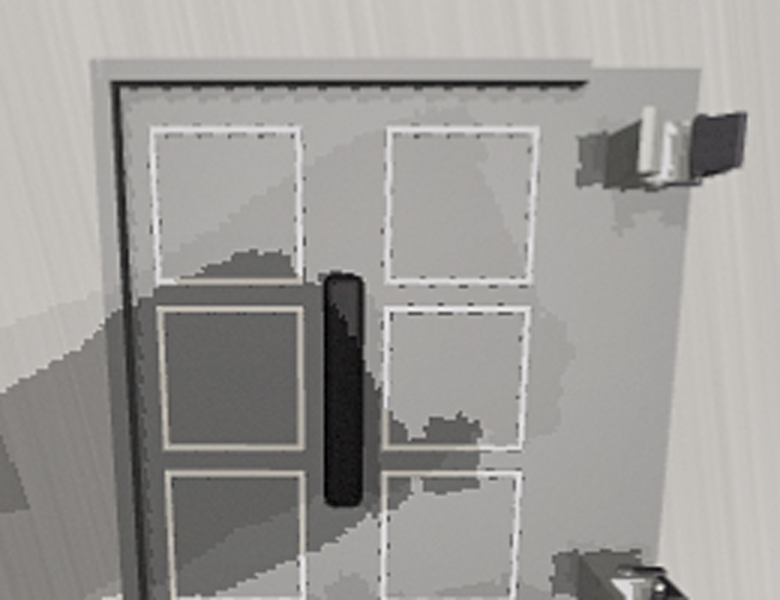

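View pics/s9.png

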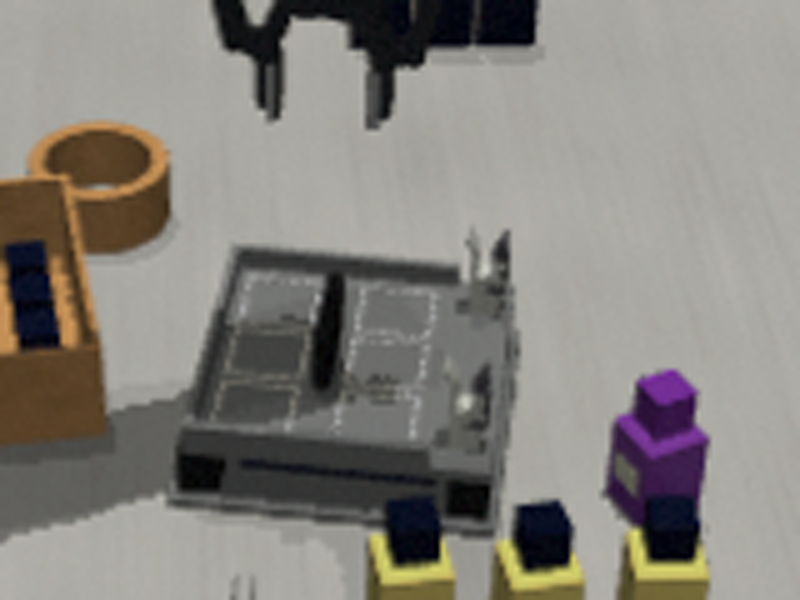

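View pics/w9.png

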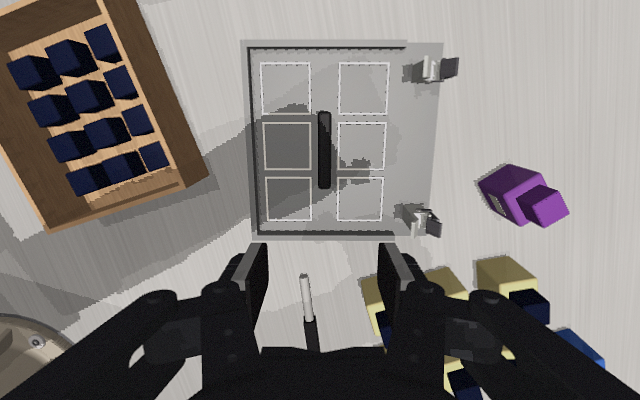

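```bash
python3 - <<'E'
from h import *
p=read_camera("wrist")
P=[]
for x,y in((-38,56),(38,56),(-38,0),(38,0)):
    for sx,sy in ((-1,1),(1,1),(-1,-1),(1,-1)): P.append((x+24.5*sx,y+24.5*sy,8))
P+=[(-62.5,-31.5,8),(-13.5,-31.5,8),(13.5,-31.5,8),(62.5,-31.5,8)]
a=[(149,126),(302,126),(158,285),(303,284),(386,126),(541,127),(385,284),(533,286),(157,306),(304,306),(164,450),(305,450),(384,306),(531,307),(382,450),(525,451),(165,470),(306,471),(382,471),(524,472)]
uv=(np.array(a)+.5)/3-.5+np.array([210,20]); P_=np.array(P)/1000
f=lambda v:(proj(p,T(v[0],v[1],v[2],P_,v[3]))-uv).ravel()
r=least_squares(f,(.507,.255,-.2,.04)); print(r.x.round(4),np.sqrt((r.fun**2).mean()))
f=lambda v:(proj(p,T(v[0],v[1],v[2],P_,.04))-uv).ravel()
r=least_squares(f,(.507,.255,-.2)); print(r.x.round(4),np.sqrt((r.fun**2).mean()),tool()[0]["position"])
s=env.observe();print(s["position"])
# flacon mid view
print(togo(.60,-.04,.36,0.))
E
```

```text
[ 0.5081  0.2562 -0.1983  0.0415] 0.2147716278102239
[ 0.5081  0.2561 -0.1983] 0.28769052651371324 [0.50096222 0.22491478 0.31573767]
[0.50096222 0.22491478 0.31573767]
[-4.43, -24.05, 14.88, -0.197]
```

```bash
python3 - <<'E'
from h import *
print(togo(.61,-.16,.36,0.))
E
```

```text
[-4.43, -35.62, 18.2, -0.197]
```

Call:
send_rows(series="60 -1 -5 2 0; 60 -2 -11 4.5 -0.1; 60 -3 -17 7 -0.197; 60 -4 -22 9.5 -0.197; 60 -4.4 -27 12 -0.197; 60 -4.4 -32 15 -0.197; 60 -4.4 -36 17.5 -0.197; 60 -4.4 -39 18.5 -0.197; 60 -4.4 -39.9 18.2 -0.197; 60 -4.4 -39.9 18.2 -0.197; 60 -4.4 -39.9 18.2 -0.197")

```text
clock: 15.98
position: [0.6015, -0.2009, 0.3612]
tcp_rot: [67.2, 90.0, 67.3]
contact_force: [0.9, -0.3, -0.2]
finger_gap: 0.599
```

```bash
python3 - <<'E'
from h import *
p=read_camera("wrist"); s,R=tool(); print(s["clock"],s["position"].round(4),R[:,2].round(4)); save(p,"w10.png")
for d in models.cut_out("flacon0",p):
    print(round(d["conf"],2),d["rect"],p["color"][d["pixels"]].mean(0).round())
E
```

```text
16.025 [ 0.6016 -0.2008  0.3613] [1.0e+00 1.6e-03 4.0e-04]
0.96 [445.3, 40.4, 68.3, 47.0] [119.  68.  43.]
0.93 [233.8, 5.9, 59.0, 60.1] [79. 88. 90.]
0.78 [313.6, 2.1, 46.4, 58.6] [86. 94. 96.]
0.68 [373.4, 2.0, 48.2, 54.6] [74. 82. 84.]
```

View pics/w10.png

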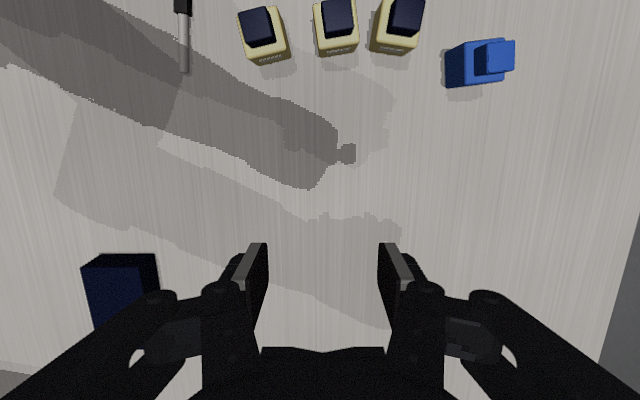

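Call:
send_rows(series="60 0 4 0 0; 60 0 8 0 0; 60 0 9 0 0; 60 0 9 0 0; 60 0 9 0 0")

```text
clock: 16.7
position: [0.6018, -0.1129, 0.3609]
tcp_rot: [-49.5, 90.0, -49.5]
contact_force: [0.1, -0.5, -0.1]
finger_gap: 0.603
```

```bash
cat >> h.py <<'E'
def flacons(p,names="flacon0"):
    out=[]
    hsv=cv2.cvtColor(p["color"],cv2.COLOR_BGR2HSV)
    for d in models.cut_out(names,p):
        m=d["pixels"].copy(); c=hsv[m]
        sat=np.median(c[:,1]); 
        ylw=((c[:,0]>18)&(c[:,0]<40)&(c[:,1]>50)).mean(); 
        x,y,W,H=d["rect"]
        cut=(x<1)or(y<1)or(x+W>638.5)
        g=onz(p,[(x+W/2,y+H/2)],.047)[0]
        v,e=floodfit(p,d["pixels"],(g[0],g[1],0.))
        out.append((v,e,d["rect"],round(float(ylw),2),cut))
    return out
E
python3 - <<'E'
from h import *
p=read_camera("wrist"); s,R=tool(); print(s["clock"],s["position"].round(4),R[:,2].round(4)); 
fs=flacons(p); pts=[]
for v,e,r,yl,c in fs:
    print(v.round(4),round(e,1),r,yl,c)
    pts+= list(proj(p,T(*v,FL)))
save(p,"w11.png",pts=np.array(pts)); save(p,"w11c.png",(220,20,200,170),4,np.array(pts))
E
```

```text
16.75 [ 0.6018 -0.1131  0.3608] [ 1.e+00 -1.e-03  1.e-04]
[ 0.681  -0.0449 -0.1633] 9.2 [367.8, 88.8, 50.2, 45.0] 0.32 False
[ 0.5377 -0.0548  0.2294] 30.2 [238.5, 95.5, 56.5, 44.7] 0.34 False
[ 0.7732 -0.0817  0.0881] 74.5 [437.6, 122.2, 64.1, 42.6] 0.0 False
[0.6159 0.0468 0.1344] 10.4 [315.6, 1.4, 43.6, 53.8] 0.3 False
[ 0.691   0.0494 -0.0865] 41.8 [380.5, 0.3, 52.4, 51.9] 0.48 True
[ 0.6149 -0.0464  0.165 ] 22.5 [313.9, 90.1, 42.6, 44.5] 0.18 False
[0.5426 0.0531 0.1081] 6.2 [244.6, 2.2, 51.2, 45.7] 0.45 False
```

View pics/w11c.png

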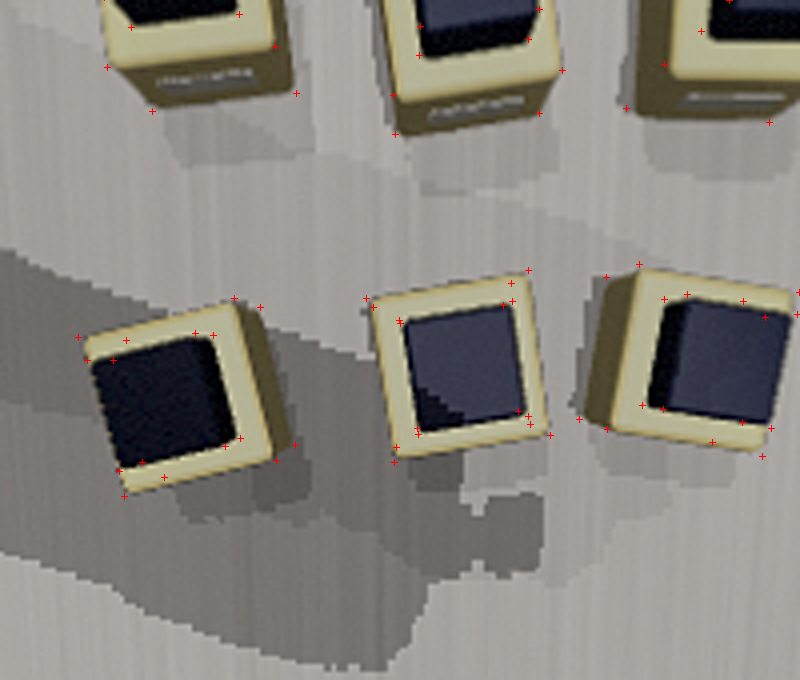

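```bash
cat >> h.py <<'E'
def colmask(p,m):
    hsv=cv2.cvtColor(cv2.GaussianBlur(p["color"],(3,3),0),cv2.COLOR_BGR2HSV)
    near=cv2.dilate(m.astype(np.uint8),np.ones((13,13)))>0
    k=((hsv[...,1]>50)|(hsv[...,2]<62))&near
    k=cv2.morphologyEx(k.astype(np.uint8),cv2.MORPH_OPEN,np.ones((3,3)))
    k=cv2.morphologyEx(k,cv2.MORPH_CLOSE,np.ones((5,5)))
    n,l,st,_=cv2.connectedComponentsWithStats(k)
    i=1+np.argmax(st[1:,4]); return l==i
def flacons2(p):
    out=[]
    for d in models.cut_out("flacon0",p):
        c=p["color"][d["pixels"]].mean(0)
        x,y,W,H=d["rect"]
        if y<2 or max(c)-min(c)>28 or W>100: 
            continue
        k=colmask(p,d["pixels"]); g=onz(p,[(x+W/2,y+H/2)],.047)[0]
        v,e=floodfit(p,k,(g[0],g[1],0.)); out.append((v,e,d["rect"],d["conf"]))
    return out
E
python3 - <<'E'
from h import *
p=read_camera("wrist")
fs=flacons2(p); pts=[]
for v,e,r,c in fs:
    print(v.round(4),round(e,1),r,round(c,2))
    pts+= list(proj(p,T(*v,FL)))
save(p,"w12c.png",(220,20,200,170),4,np.array(pts))
E
```

```text
[ 0.5377 -0.055   0.2157] 234.8 [238.3, 96.2, 58.4, 46.4] 0.87
[ 0.606  -0.0451  0.5357] 579.3 [312.2, 88.6, 44.6, 46.4] 0.69
```

View pics/w12c.png

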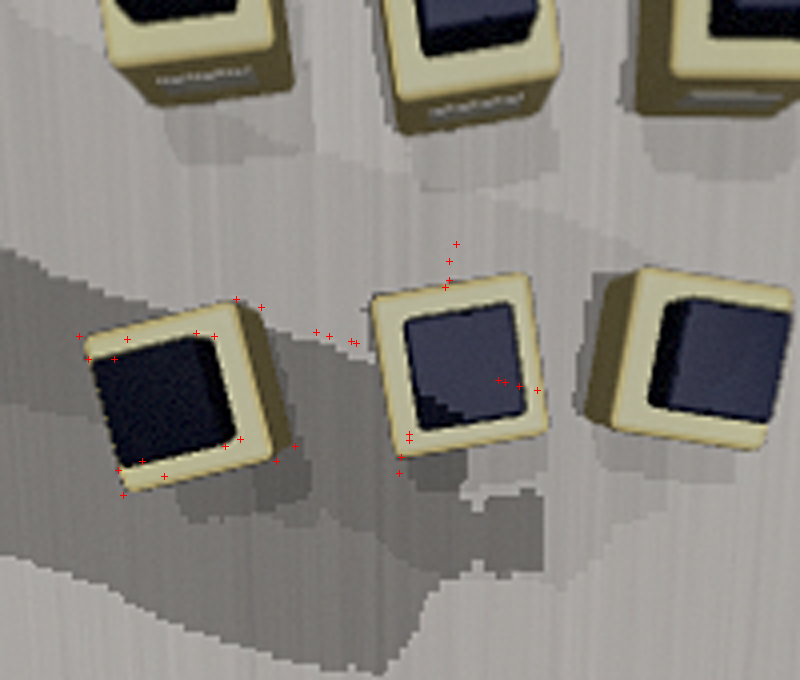

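```bash
cat >> h.py <<'E'
def quad(p,c,f,o,z=.062,h=22.,x0=None):
    """c: crop px corners TL,TR,BR,BL of body top"""
    uv=(np.array(c,float)+.5)/f-.5+np.array(o)
    g=onz(p,[uv.mean(0)],z)[0]
    v,e,r=fit(p,[(-h,h,z*1000),(h,h,z*1000),(h,-h,z*1000),(-h,-h,z*1000)],uv,(g[0],g[1],0.)); return v,e
CAR=(.5078,.2560,-.1975)
CELL=[(-38,-56),(-38,0),(-38,56),(38,-56),(38,0),(38,56)]
def cellw(i): return T(*CAR,np.array([(*CELL[i],48)])/1000)[0]
E
python3 - <<'E'
from h import *
p=read_camera("wrist")
for n,c in dict(A=[(85,340),(237,303),(272,460),(125,492)],B=[(372,297),(525,275),(549,433),(396,457)],C=[(640,268),(793,293),(762,452),(611,428)]).items():
    v,e=quad(p,c,4,(220,20)); print(n,v.round(4),round(e,2))
    print(togo(v[0],v[1],.142,v[2]))
for i in range(6): print(i,cellw(i).round(4))
E
```

```text
A [ 0.5379 -0.0551  0.2076] 0.81
[21.87, 5.79, -6.38, -0.209]
B [ 0.6149 -0.0464  0.1525] 0.86
[21.87, 6.67, 1.32, -0.154]
C [ 0.6806 -0.0451 -0.1458] 0.79
[21.87, 6.81, 7.89, 0.145]
0 [0.4596 0.2085 0.048 ]
1 [0.4705 0.2635 0.048 ]
2 [0.4815 0.3184 0.048 ]
3 [0.5341 0.1936 0.048 ]
4 [0.5451 0.2485 0.048 ]
5 [0.556  0.3035 0.048 ]
```

Call:
send_rows(series="60 2 3 -3 -0.1; 60 5 5.8 -6.4 -0.209; 60 9 5.8 -6.4 -0.209; 60 14 5.8 -6.4 -0.209; 60 18 5.8 -6.4 -0.209; 60 21 5.8 -6.4 -0.209; 60 22.1 5.8 -6.4 -0.209; 60 22.1 5.8 -6.4 -0.209; 60 22.1 5.8 -6.4 -0.209; 60 22.1 5.8 -6.4 -0.209")

```text
clock: 18.2
position: [0.5386, -0.0544, 0.1412]
tcp_rot: [-23.4, 89.9, -11.5]
contact_force: [-0.5, -0.0, 0.3]
finger_gap: 0.599
```

```bash
python3 - <<'E'
from h import *
p=read_camera("wrist"); s,R=tool(); print(s["clock"],s["position"].round(4),s["contact_force"].round(1),togo(.5379,-.0551,.14,.2076)); save(p,"w13.png")
E
```

```text
18.25 [ 0.5384 -0.0544  0.1411] [-0.2 -0.5 -0. ] [0.11, -0.06, -0.06, 0.001]
```

View pics/w13.png

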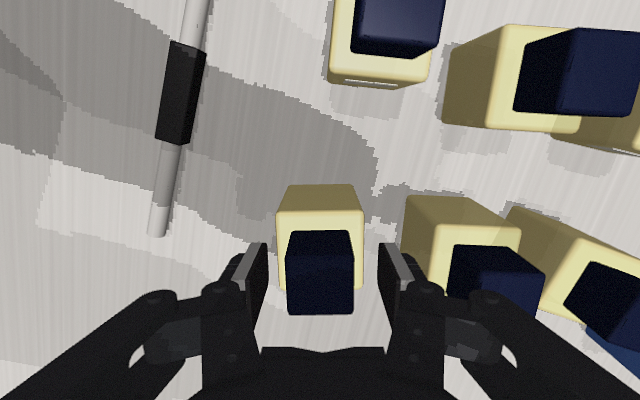

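Call:
send_rows(series="0 0.1 -0.06 -0.06 0; 0 0.1 -0.06 -0.06 0; 0 0.1 -0.06 -0.06 0; 0 0.1 -0.06 -0.06 0; 0 0.1 -0.06 -0.06 0; 0 -3 0 0 0; 0 -8 0 0 0; 0 -13 0 0 0; 0 -17.5 0 0 0; 0 -17.5 0 0 0; 0 -17.5 0 0 0", squeeze=40)

```text
clock: 19.62
position: [0.5371, -0.054, 0.3134]
tcp_rot: [150.7, 89.9, 162.7]
contact_force: [-0.6, 0.4, -2.7]
finger_gap: 0.319
```

```bash
python3 - <<'E'
from h import *
p=read_camera("wrist"); s,R=tool(); print(s["clock"],s["position"].round(4),s["contact_force"].round(1),s["finger_gap"]); save(p,"w14.png"); save(p,"w14c.png",(250,150,140,200),3)
c=cellw(2); print(togo(c[0],c[1],.315,CAR[2]))
E
```

```text
19.675 [ 0.5368 -0.054   0.3128] [-1.5  0.2 -2.2] 0.3210749877789505
[-0.16, 37.57, 2.32, 0.407]
```

View pics/w14.png

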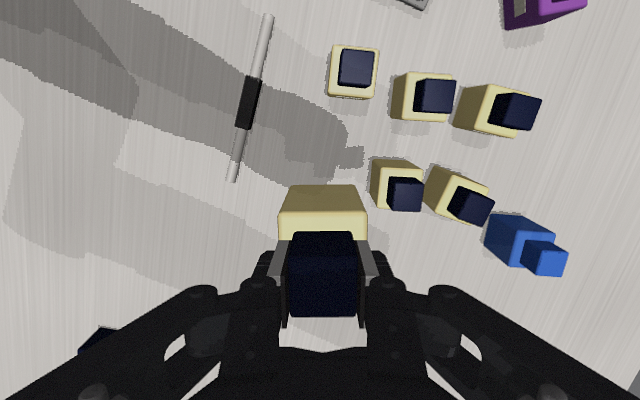

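View pics/w14c.png

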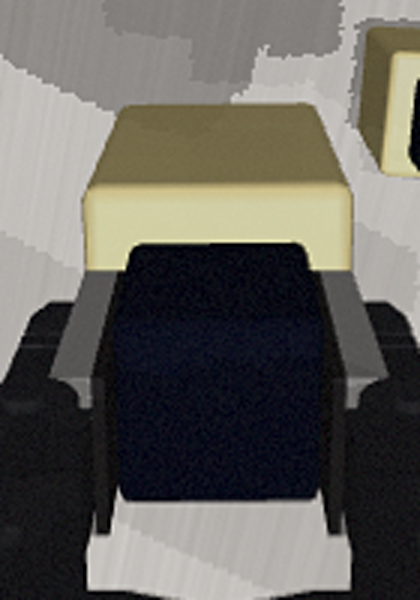

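```bash
cat >> h.py <<'E'
def held(c,f,o):
    """c crop px: body top L,R ; body bottom L,R (tool +y face); cap top near L,R. -> tool z off, tool y off, yaw, z of underside rel TCP"""
    uv=(np.array(c,float)+.5)/f-.5+np.array(o)
    q=dict(WC); E2=np.eye(4); E2[:3,:3]=np.array([[0,0,1],[0,1,0],[-1,0,0]]); q["extrinsics"]=E2@np.array(WC["rel"])
    P=np.array([(-22,22,62),(22,22,62),(-22,22,0),(22,22,0),(-14,-14,94),(14,-14,94)])/1000
    r=least_squares(lambda v:(proj(q,T(v[0],v[1],v[2],P,v[3]))-uv).ravel(),(0,0,0,-.14)); return r.x.round(4),r.fun.reshape(-1,2).round(1).tolist()
E
python3 - <<'E'
from h import *
print(held([(87,186),(350,185),(117,104),(318,103),(120,500),(319,500)],3,(250,150)))
E
```

```text
(array([-1.000e-04, -1.500e-03,  3.800e-03, -1.434e-01]), [[-1.4, 0.6], [1.2, 0.5], [0.9, -0.2], [-0.5, -0.2], [0.1, -0.2], [-0.2, -0.5]])
```

Call:
send_rows(series="0 0 3 0.2 0.1; 0 0 8 0.5 0.25; 0 0 14 0.9 0.407; 0 0 20 1.2 0.407; 0 0 26 1.6 0.407; 0 0 31 1.9 0.407; 0 0 35 2.2 0.407; 0 0 37 2.3 0.407; 0 0 37.7 2.32 0.407; 0 0 37.7 2.32 0.407; 0 0 37.7 2.32 0.407; 0 0 37.7 2.32 0.407")

```text
clock: 21.18
position: [0.4825, 0.3184, 0.3151]
tcp_rot: [9.3, 90.0, -2.1]
contact_force: [-0.2, -0.1, -1.1]
finger_gap: 0.324
```

```bash
cat >> h.py <<'E'
def over(i,zt,ty=-.0014):
    """move to place so flacon (tool y offset ty) is over cell i"""
    c=cellw(i); a=CAR[2]; d=np.array([-np.sin(a),np.cos(a)])
    return togo(c[0]-ty*d[0],c[1]-ty*d[1],zt,a)
E
python3 - <<'E'
from h import *
p=read_camera("wrist"); s,R=tool(); print(s["clock"],s["position"].round(4),s["contact_force"].round(1),s["finger_gap"]); save(p,"w15.png"); 
print(over(2,.20))
E
```

```text
21.225 [0.4825 0.3185 0.3151] [-0.3 -0.1 -2.2] 0.3233028361950541
[11.51, 0.1, -0.1, -0.002]
```

View pics/w15.png

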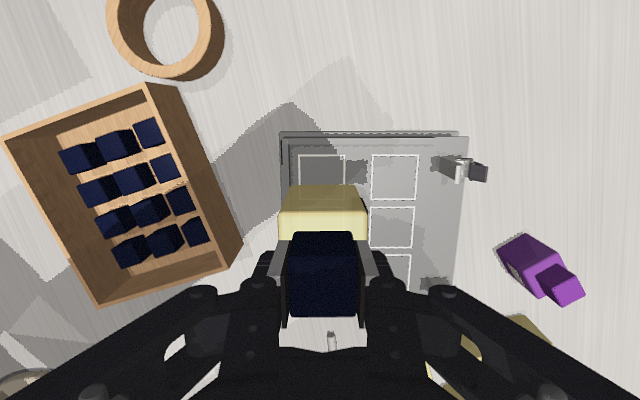

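Call:
send_rows(series="0 3 0.1 -0.1 0; 0 7 0.1 -0.1 0; 0 10 0.1 -0.1 0; 0 11.7 0.1 -0.1 0; 0 12.1 0.1 -0.1 0; 0 12.1 0.1 -0.1 0; 0 12.1 0.1 -0.1 0; 0 12.1 0.1 -0.1 0")

```text
clock: 22.22
position: [0.4818, 0.3208, 0.1949]
tcp_rot: [38.5, 89.9, 27.1]
contact_force: [-0.5, -0.3, -2.4]
finger_gap: 0.321
```

```bash
python3 - <<'E'
from h import *
p=read_camera("wrist"); s,R=tool(); print(s["clock"],s["position"].round(4),s["contact_force"].round(1),s["finger_gap"]); save(p,"w16.png"); 
print(over(2,.189))
E
```

```text
22.275 [0.4817 0.3208 0.1947] [ 0.2  0.5 -2.2] 0.3200221123368879
[0.57, -0.1, 0.03, -0.001]
```

View pics/w16.png

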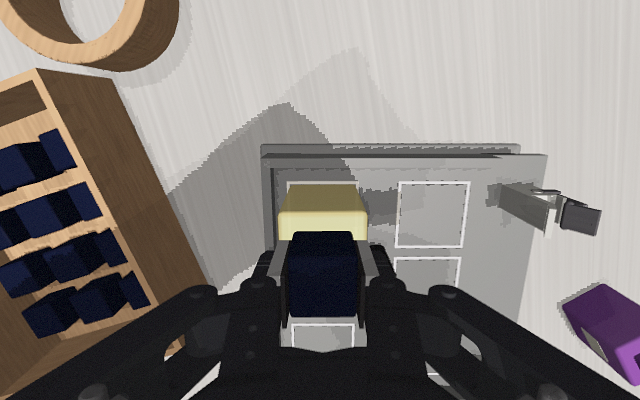

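Clear of neighbours; I'll lower to touch, release and lift.

Call:
send_rows(series="0 0.3 -0.08 0 0; 0 0.5 -0.08 0 0; 0 0.65 -0.08 0 0; 0 0.65 -0.08 0 0; 0 0.65 -0.08 0 0; 0 0.65 -0.08 0 0")

```text
clock: 23.02
position: [0.4812, 0.3198, 0.1874]
tcp_rot: [105.2, 90.0, 93.8]
contact_force: [0.6, 0.1, -0.3]
finger_gap: 0.321
```

```bash
python3 - <<'E'
from h import *
p=read_camera("wrist"); s,R=tool(); print(s["clock"],s["position"].round(4),s["contact_force"].round(1),s["finger_gap"]); print(over(2,.189))
E
```

```text
23.075 [0.4812 0.3198 0.1874] [0.5 0.8 0.4] 0.32090472661253383
[-0.16, 0.0, 0.06, -0.0]
```

Call:
send_rows(series="60 0 0 0 0; 60 0 0 0 0; 60 0 0 0 0; 60 -3 0 0 0; 60 -8 0 0 0; 60 -12 -4 0 0; 60 -14 -9 1 0; 60 -14 -12 1 0; 60 -14 -12 1 0; 60 -14 -12 1 0")

```text
clock: 24.32
position: [0.4675, 0.2004, 0.3274]
tcp_rot: [71.8, 90.0, 60.4]
contact_force: [-0.0, -0.3, 0.3]
finger_gap: 0.598
```

```bash
python3 - <<'E'
from h import *
p=read_camera("wrist"); s,R=tool(); print(s["clock"],s["position"].round(4),s["contact_force"].round(1)); save(p,"w17.png"); save(p,"w17c.png",(220,60,240,160),3.3); print(togo(.63,-.10,.36,0.))
E
```

```text
24.375 [0.4675 0.2007 0.3272] [ 0.4  0.5 -0.7]
[-3.29, -26.3, 21.83, -0.197]
```

View pics/w17.png

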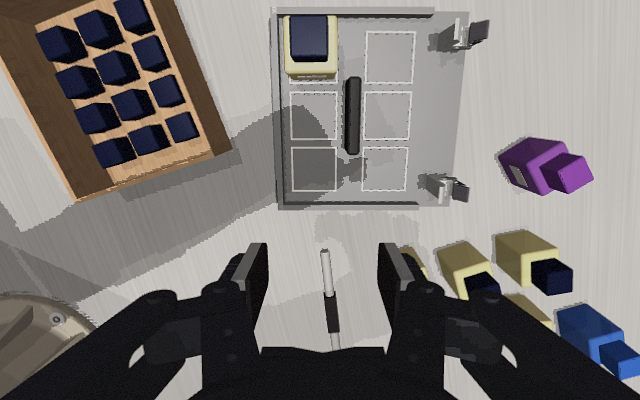

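View pics/w17c.png

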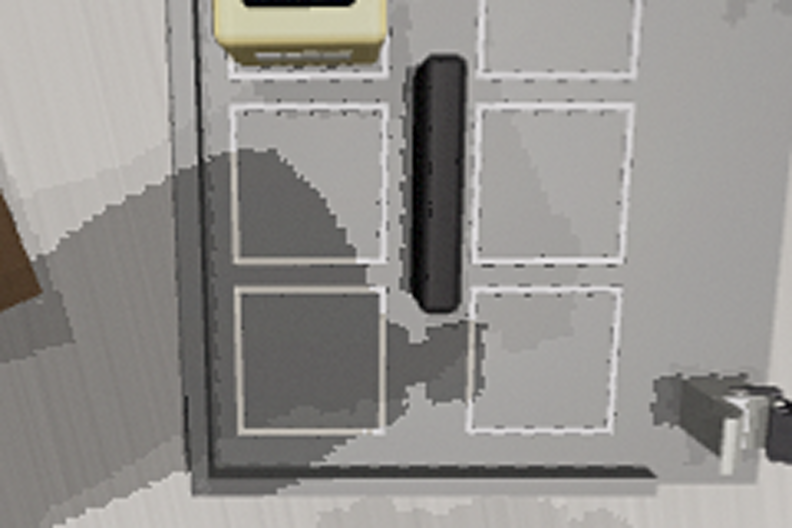

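```bash
python3 - <<'E'
from h import *
p=read_camera("wrist")
c=cellw(2)
sq=T(*CAR,np.array([(-38+24.5*a,56+24.5*b,48) for a in(-1,1) for b in(-1,1)])/1000)
pts=np.vstack([proj(p,T(c[0],c[1],CAR[2],FL,.048)),proj(p,sq)])
save(p,"w18c.png",(270,5,90,90),7,pts)
E
```

```text
(no output)
```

View pics/w18c.png

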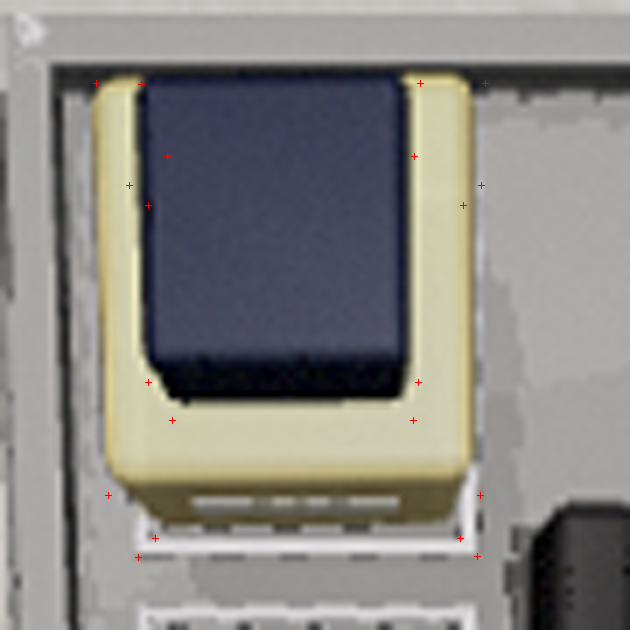

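```bash
cat >> h.py <<'E'
def incar(v):
    d=T(0,0,-CAR[2],[[v[0]-CAR[0],v[1]-CAR[1],0]])[0]*1000; return d[:2].round(1),round(float(np.degrees(v[2]-CAR[2])),1)
E
python3 - <<'E'
from h import *
p=read_camera("wrist")
v,e=quad(p,[(94,76),(471,76),(470,479),(105,479)],7,(270,5),z=.110); print(v,e,incar(v))
uv=(np.array([(136,77),(409,77),(405,357),(149,357)])+.5)/7-.5+np.array([270,5])
print(fit(p,[(-14,14,142),(14,14,142),(14,-14,142),(-14,-14,142)],uv,(.48,.31,-.2))[:2],incar(fit(p,[(-14,14,142),(14,14,142),(14,-14,142),(-14,-14,142)],uv,(.48,.31,-.2))[0]))
E
```

```text
[ 0.48075845  0.31987045 -0.19585098] 0.7233864177942645 (array([-39. ,  57.3]), 0.1)
(array([ 0.48092334,  0.32009575, -0.19475667]), np.float64(1.1282448499086892)) (array([-38.9,  57.6]), 0.2)
```

```bash
python3 - <<'E'
from h import *
print(togo(.62,-.09,.40,0.))
E
```

```text
[-7.3, -25.55, 20.65, -0.197]
```

Call:
send_rows(series="60 -2 -4 3 -0.1; 60 -4 -9 6.5 -0.197; 60 -6 -13 10 -0.197; 60 -7.3 -17 13.5 -0.197; 60 -7.3 -21 17 -0.197; 60 -7.3 -24.5 20 -0.197; 60 -7.3 -25.5 20.6 -0.197; 60 -7.3 -25.5 20.6 -0.197; 60 -7.3 -25.5 20.6 -0.197")

```text
clock: 25.6
position: [0.6189, -0.0888, 0.4006]
tcp_rot: [110.6, 90.0, 110.6]
contact_force: [-0.9, 0.6, -0.4]
finger_gap: 0.6
```

```bash
python3 - <<'E'
from h import *
p=read_camera("wrist"); s,R=tool(); print(s["clock"],s["position"].round(4),s["contact_force"].round(1)); save(p,"w20.png"); save(p,"w20c.png",(200,0,220,160),3.6)
E
```

```text
25.65 [ 0.6188 -0.0887  0.4008] [ 0.6  0.1 -0.5]
```

View pics/w20.png

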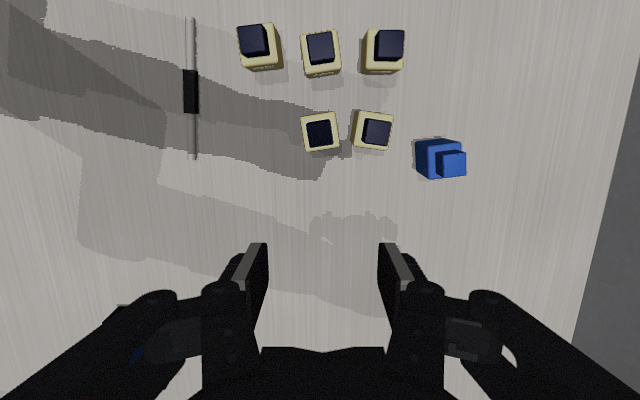

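View pics/w20c.png

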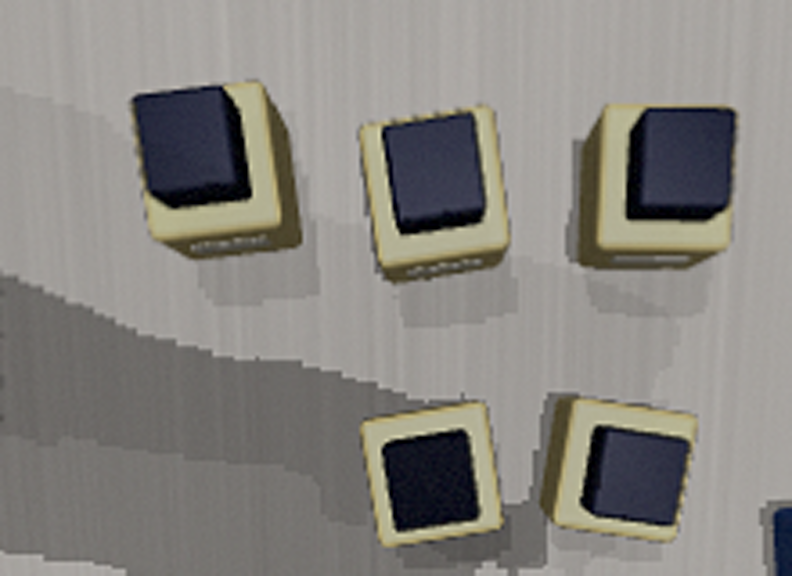

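```bash
python3 - <<'E'
from h import *
p=read_camera("wrist")
for n,c in dict(B=[(361,421),(487,402),(502,526),(384,546)],C=[(573,397),(696,416),(680,543),(554,524)],D=[(133,98),(262,81),(281,223),(150,240)],E=[(362,124),(492,105),(508,248),(379,269)],F=[(605,105),(735,105),(730,247),(599,248)]).items():
    v,e=quad(p,c,3.6,(200,0)); print(n,v.round(4),round(e,2),togo(v[0],v[1],.141,v[2]))
E
```

```text
B [ 0.6157 -0.046   0.1543] 0.78 [26.0, 4.27, -0.32, -0.153]
C [ 0.6813 -0.0447 -0.1231] 0.7 [26.0, 4.4, 6.24, 0.124]
D [0.5432 0.0524 0.1035] 0.96 [26.0, 14.12, -7.56, -0.103]
E [0.6163 0.0447 0.1326] 0.71 [26.0, 13.34, -0.25, -0.132]
F [0.6908 0.0478 0.0068] 0.89 [26.0, 13.65, 7.2, -0.006]
```

Call:
send_rows(series="60 4 2 -0.2 -0.1; 60 9 4.3 -0.3 -0.153; 60 14 4.3 -0.3 -0.153; 60 19 4.3 -0.3 -0.153; 60 23 4.3 -0.3 -0.153; 60 25.5 4.3 -0.3 -0.153; 60 26 4.3 -0.3 -0.153; 60 26 4.3 -0.3 -0.153; 60 26 4.3 -0.3 -0.153; 60 26 4.3 -0.3 -0.153")

```text
clock: 26.95
position: [0.617, -0.0475, 0.1418]
tcp_rot: [-18.8, 89.9, -10.1]
contact_force: [-1.8, 0.9, 0.4]
finger_gap: 0.599
```

```bash
python3 - <<'E'
from h import *
p=read_camera("wrist"); s,R=tool(); print(s["clock"],s["position"].round(4),s["contact_force"].round(1),togo(.6157,-.046,.14,.154)); save(p,"w21.png")
E
```

```text
27.0 [ 0.6169 -0.0475  0.1415] [ 0.6 -1.2  0. ] [0.15, 0.16, -0.09, -0.002]
```

View pics/w21.png

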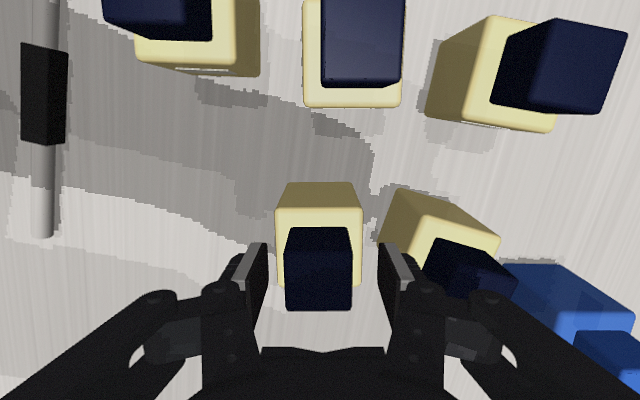

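Call:
send_rows(series="60 0.1 0.16 -0.1 0; 0 0.1 0.16 -0.1 0; 0 0.1 0.16 -0.1 0; 0 0.1 0.16 -0.1 0; 0 0.1 0.16 -0.1 0; 0 0.1 0.16 -0.1 0; 0 -3 0.16 -0.1 0; 0 -8 0 0 0; 0 -13 0 0 0; 0 -17.5 0 0 0; 0 -17.5 0 0 0; 0 -17.5 0 0 0")

```text
clock: 28.5
position: [0.6158, -0.0473, 0.3141]
tcp_rot: [158.1, 89.9, 166.8]
contact_force: [0.3, -0.3, -2.4]
finger_gap: 0.319
```

```bash
python3 - <<'E'
from h import *
p=read_camera("wrist"); s,R=tool(); print(s["clock"],s["position"].round(4),s["contact_force"].round(1),s["finger_gap"]); save(p,"w22.png");save(p,"w22c.png",(250,150,140,200),3); print(over(5,.315,0.))
E
```

```text
28.55 [ 0.6155 -0.0472  0.3133] [-0.6  0.6 -1.7] 0.3205134344274888
[-0.12, 35.56, -0.57, 0.349]
```

View pics/w22c.png

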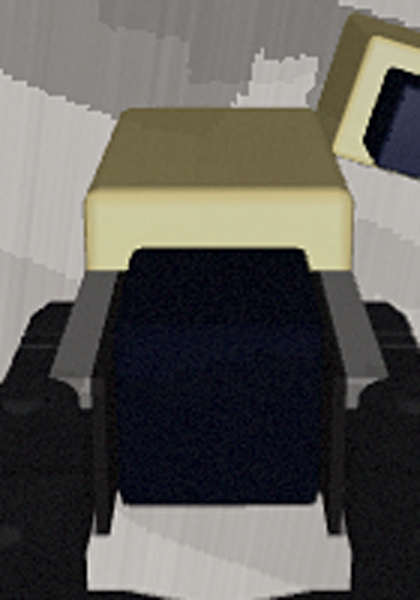

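Call:
send_rows(series="0 0 3 0 0.1; 0 0 8 -0.1 0.25; 0 0 14 -0.2 0.349; 0 0 20 -0.3 0.349; 0 0 26 -0.4 0.349; 0 0 31 -0.5 0.349; 0 0 34.5 -0.5 0.349; 0 0 35.6 -0.5 0.349; 0 0 35.6 -0.5 0.349; 0 0 35.6 -0.5 0.349; 0 0 35.6 -0.5 0.349")

```text
clock: 29.92
position: [0.5579, 0.3024, 0.3154]
tcp_rot: [-89.9, 90.0, -101.3]
contact_force: [-0.0, 0.5, -1.2]
finger_gap: 0.318
```

```bash
python3 - <<'E'
from h import *
p=read_camera("wrist"); s,R=tool(); print(s["clock"],s["position"].round(4)); print(over(5,.195,-.0006))
E
```

```text
29.975 [0.5579 0.3026 0.3155]
[12.05, 0.11, -0.2, -0.001]
```

Call:
send_rows(series="0 3 0.1 -0.15 0; 0 7 0.1 -0.15 0; 0 10 0.1 -0.15 0; 0 11.6 0.1 -0.15 0; 0 12 0.1 -0.15 0; 0 12 0.1 -0.15 0; 0 12 0.1 -0.15 0; 0 12 0.1 -0.15 0")

```text
clock: 30.98
position: [0.5566, 0.3053, 0.1965]
tcp_rot: [33.9, 89.9, 22.6]
contact_force: [-0.9, 0.4, -1.7]
finger_gap: 0.321
```

```bash
python3 - <<'E'
from h import *
p=read_camera("wrist"); s,R=tool(); print(s["clock"],s["position"].round(4)); print(over(5,.1878,-.0006))
E
```

```text
31.025 [0.5565 0.3052 0.1963]
[0.85, -0.12, -0.01, 0.001]
```

Call:
send_rows(series="0 0.3 -0.09 0.04 0; 0 0.6 -0.09 0.04 0; 0 0.8 -0.09 0.04 0; 0 0.8 -0.09 0.04 0; 0 0.8 -0.09 0.04 0; 0 0.8 -0.09 0.04 0")

```text
clock: 31.78
position: [0.5563, 0.3041, 0.1875]
tcp_rot: [135.6, 90.0, 124.3]
contact_force: [-1.2, -0.3, 1.2]
finger_gap: 0.323
```

```bash
python3 - <<'E'
from h import *
p=read_camera("wrist"); s,R=tool(); print(s["clock"],s["position"].round(4),s["contact_force"].round(1)); print(over(5,.1878,-.0006))
E
```

```text
31.825 [0.5563 0.3041 0.1875] [-0.3 -0.6  1.4]
[-0.03, -0.01, -0.02, 0.001]
```

Touching (about 3 N unloaded). I'll release, lift and return to the look-out over the remaining flacons.

Call:
send_rows(series="60 0 0 0 0; 60 0 0 0 0; 60 0 0 0 0; 60 -3 0 0 0; 60 -8 0 0 0; 60 -13 -5 -0.5 0; 60 -14 -10 -1 0; 60 -14 -12 -4 0; 60 -14 -12 -4 0; 60 -14 -12 -4 0")

```text
clock: 33.08
position: [0.4941, 0.1944, 0.3277]
tcp_rot: [29.4, 89.9, 18.1]
contact_force: [0.2, -1.1, 0.2]
finger_gap: 0.604
```

```bash
python3 - <<'E'
from h import *
p=read_camera("wrist"); s,R=tool(); print(s["clock"],s["position"].round(4)); save(p,"w23c.png",(200,0,260,200),3); print(togo(.62,-.09,.40,0.))
E
```

```text
33.125 [0.4943 0.1946 0.3275]
[-7.25, -25.45, 17.89, -0.197]
```

View pics/w23c.png

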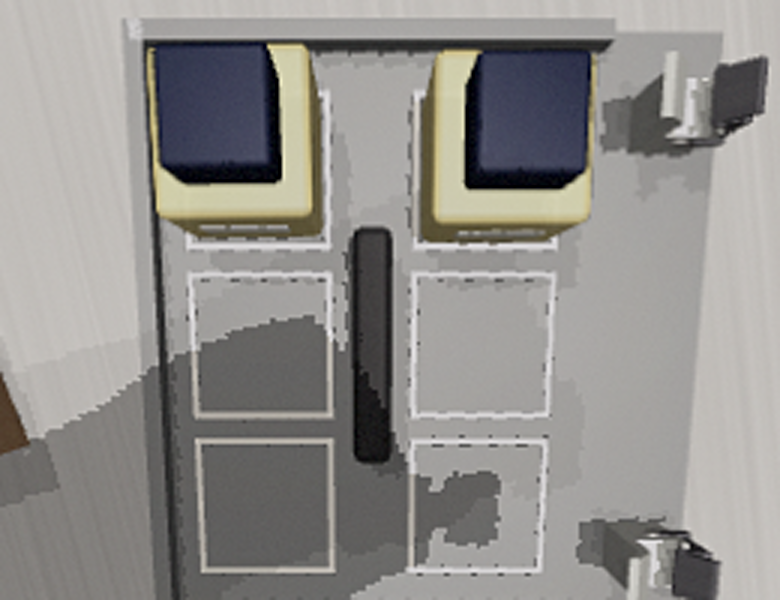

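```bash
python3 - <<'E'
from h import *
p=read_camera("wrist")
for c in([(436,50),(598,50),(591,223),(432,223)],[(148,43),(308,43),(315,216),(156,217)]):
    v,e=quad(p,c,3,(200,0),z=.11); print(e,incar(v))
E
```

```text
0.537045159326902 (array([38. , 55.9]), 0.2)
0.7017943052016958 (array([-38.3,  57.6]), 0.4)
```

Call:
send_rows(series="60 -2 -4 3 -0.1; 60 -4 -9 6 -0.197; 60 -6 -13 9 -0.197; 60 -7.3 -17 12 -0.197; 60 -7.3 -21 15 -0.197; 60 -7.3 -24.5 17.5 -0.197; 60 -7.3 -25.5 17.9 -0.197; 60 -7.3 -25.5 17.9 -0.197; 60 -7.3 -25.5 17.9 -0.197")

```text
clock: 34.3
position: [0.6191, -0.0896, 0.4004]
tcp_rot: [111.1, 90.0, 111.2]
contact_force: [-0.6, 1.1, -0.6]
finger_gap: 0.6
```

```bash
python3 - <<'E'
from h import *
p=read_camera("wrist"); s,R=tool(); print(s["clock"],s["position"].round(4)); save(p,"w24.png"); save(p,"w24c.png",(200,0,220,160),3.6)
for n,v in dict(C=[.6813,-.0447,-.1231],D=[.5432,.0524,.1035],E=[.6163,.0447,.1326],F=[.6908,.0478,.0068]).items(): print(n,togo(v[0],v[1],.141,v[2]))
E
```

```text
34.35 [ 0.6191 -0.0894  0.4007]
C [25.97, 4.45, 6.22, 0.125]
D [25.97, 14.19, -7.57, -0.102]
E [25.97, 13.4, -0.26, -0.131]
F [25.98, 13.7, 7.19, -0.005]
```

View pics/w24c.png

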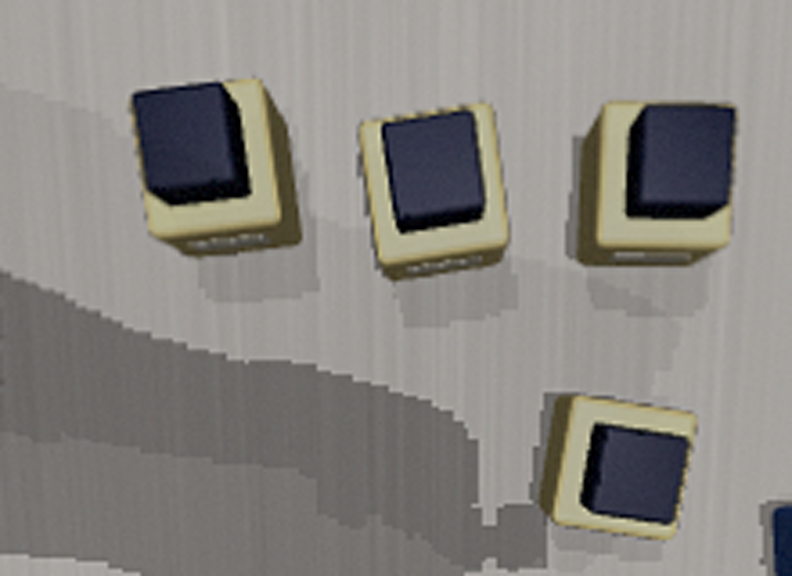

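Call:
send_rows(series="60 4 2 3 0.1; 60 9 4.5 6.1 0.125; 60 14 4.5 6.1 0.125; 60 19 4.5 6.1 0.125; 60 23 4.5 6.1 0.125; 60 25.5 4.5 6.1 0.125; 60 26.1 4.5 6.1 0.125; 60 26.1 4.5 6.1 0.125; 60 26.1 4.5 6.1 0.125; 60 26.1 4.5 6.1 0.125")

```text
clock: 35.6
position: [0.681, -0.046, 0.141]
tcp_rot: [-1.5, 89.9, -8.7]
contact_force: [-0.1, -0.1, 0.1]
finger_gap: 0.603
```

```bash
python3 - <<'E'
from h import *
p=read_camera("wrist"); s,R=tool(); print(s["clock"],s["position"].round(4),s["contact_force"].round(1),togo(.681,-.0447,.14,-.13)); save(p,"w25.png")
E
```

```text
35.65 [ 0.6809 -0.0459  0.1407] [-0.3 -0.5 -0.3] [0.07, 0.12, -0.0, 0.005]
```

View pics/w25.png

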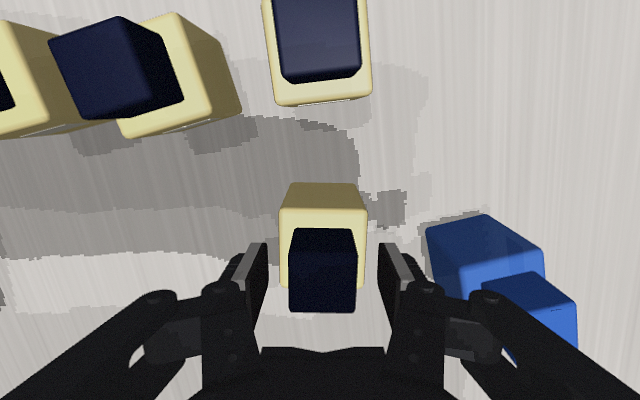

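Call:
send_rows(series="60 0.05 0.14 0 0; 0 0.05 0.14 0 0; 0 0.05 0.14 0 0; 0 0.05 0.14 0 0; 0 0.05 0.14 0 0; 0 0.05 0.14 0 0; 0 -3 0.16 -0.1 0; 0 -8 0 0 0; 0 -13 0 0 0; 0 -17.5 0 0 0; 0 -17.5 0 0 0; 0 -17.5 0 0 0")

```text
clock: 37.15
position: [0.6799, -0.0458, 0.313]
tcp_rot: [175.0, 89.9, 167.8]
contact_force: [-0.1, 0.3, -3.3]
finger_gap: 0.32
```

```bash
python3 - <<'E'
from h import *
p=read_camera("wrist"); s,R=tool(); print(s["clock"],s["position"].round(4),s["contact_force"].round(1),s["finger_gap"]); save(p,"w26c.png",(250,150,140,200),3); print(over(1,.315,0.))
E
```

```text
37.2 [ 0.6796 -0.0458  0.3121] [-0.8  0.1 -3. ] 0.3251255204245085
[-0.19, 28.07, -24.6, 0.072]
```

View pics/w26c.png

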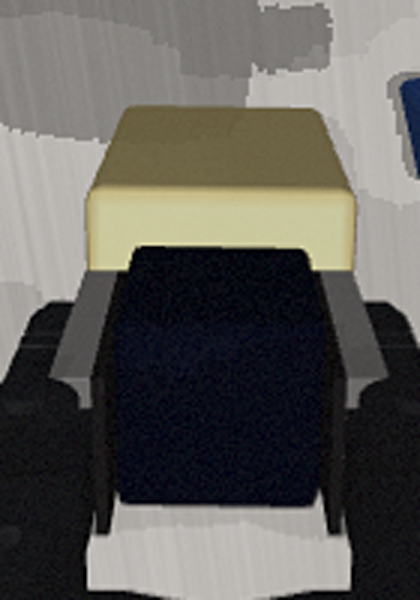

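Call:
send_rows(series="0 0 2.5 -2 0.072; 0 0 6.5 -5.5 0.072; 0 0 10.5 -9 0.072; 0 0 15 -13 0.072; 0 0 19.5 -17 0.072; 0 0 23.5 -20.5 0.072; 0 0 26.5 -23.3 0.072; 0 0 28 -24.6 0.072; 0 0 28.1 -24.6 0.072; 0 0 28.1 -24.6 0.072; 0 0 28.1 -24.6 0.072")

```text
clock: 38.58
position: [0.472, 0.2626, 0.314]
tcp_rot: [-116.3, 90.0, -127.7]
contact_force: [-0.0, 0.1, -1.7]
finger_gap: 0.32
```

```bash
python3 - <<'E'
from h import *
p=read_camera("wrist"); s,R=tool(); print(s["clock"],s["position"].round(4)); print(over(1,.195,-.0006))
E
```

```text
38.625 [0.472  0.2627 0.3141]
[11.91, 0.11, -0.16, -0.001]
```

Call:
send_rows(series="0 3 0.03 -0.12 0; 0 7 0.03 -0.12 0; 0 10 0.03 -0.12 0; 0 11.5 0.03 -0.12 0; 0 11.9 0.03 -0.12 0; 0 11.9 0.03 -0.12 0; 0 11.9 0.03 -0.12 0; 0 11.9 0.03 -0.12 0")

```text
clock: 39.62
position: [0.4706, 0.2644, 0.1964]
tcp_rot: [33.5, 89.9, 22.2]
contact_force: [0.1, 0.1, -0.9]
finger_gap: 0.32
```

```bash
python3 - <<'E'
from h import *
p=read_camera("wrist"); s,R=tool(); print(s["clock"],s["position"].round(4)); print(over(1,.1878,-.0006)); save(p,"w27.png")
E
```

```text
39.675 [0.4705 0.2643 0.1962]
[0.84, -0.03, 0.02, 0.001]
```

View pics/w27.png

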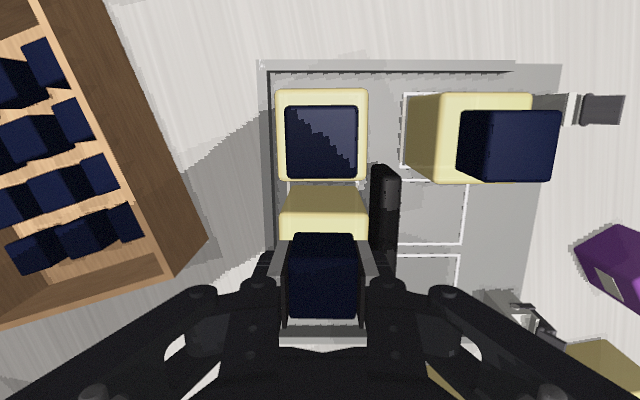

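Call:
send_rows(series="0 0.3 -0.02 0.04 0; 0 0.6 -0.02 0.04 0; 0 0.8 -0.02 0.04 0; 0 0.8 -0.02 0.04 0; 0 0.8 -0.02 0.04 0; 0 0.8 -0.02 0.04 0")

```text
clock: 40.42
position: [0.4705, 0.2639, 0.1874]
tcp_rot: [96.9, 90.0, 85.6]
contact_force: [0.8, -0.1, -1.3]
finger_gap: 0.317
```

```bash
python3 - <<'E'
from h import *
p=read_camera("wrist"); s,R=tool(); print(s["clock"],s["position"].round(4),s["contact_force"].round(1)); print(over(1,.1878,-.0006))
E
```

```text
40.475 [0.4705 0.2639 0.1874] [ 1.2 -0.3 -2. ]
[-0.04, 0.02, 0.02, 0.001]
```

Call:
send_rows(series="0 0.08 0.02 0.02 0; 0 0.08 0.02 0.02 0; 60 0.08 0.02 0.02 0; 60 0.08 0.02 0.02 0; 60 0.08 0.02 0.02 0; 60 -3 0 0 0; 60 -8 0 0 0; 60 -13 -4 0.5 0; 60 -14 -9 1 0; 60 -14 -10 1 0; 60 -14 -10 1 0; 60 -14 -10 1 0")

```text
clock: 41.98
position: [0.4606, 0.1645, 0.3266]
tcp_rot: [-179.4, 89.9, 169.4]
contact_force: [0.1, 0.1, -0.8]
finger_gap: 0.599
```

```bash
python3 - <<'E'
from h import *
p=read_camera("wrist"); s,R=tool(); print(s["clock"],s["position"].round(4)); save(p,"w28c.png",(230,0,260,200),3); print(togo(.62,-.09,.40,0.))
E
```

```text
42.025 [0.4606 0.1647 0.3266]
[-7.36, -21.88, 20.59, -0.196]
```

View pics/w28c.png

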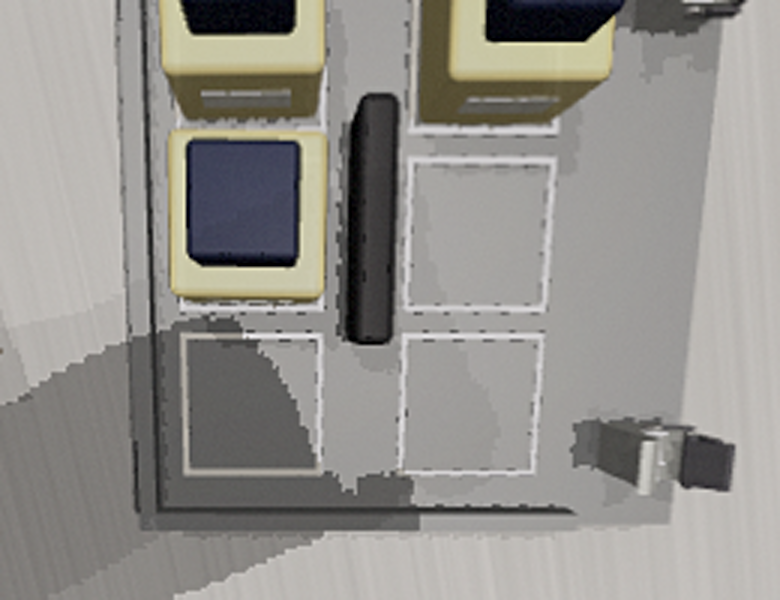

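```bash
python3 - <<'E'
from h import *
p=read_camera("wrist")
v,e=quad(p,[(168,129),(328,130),(325,299),(171,299)],3,(230,0),z=.11); print(e,incar(v))
E
```

```text
0.4336387838470632 (array([-37.5,  -0.1]), -0.2)
```

Call:
send_rows(series="60 -2 -4 4 -0.1; 60 -4 -8 8 -0.196; 60 -6 -12 12 -0.196; 60 -7.3 -16 15.5 -0.196; 60 -7.3 -19.5 19 -0.196; 60 -7.3 -21.5 20.5 -0.196; 60 -7.3 -21.9 20.6 -0.196; 60 -7.3 -21.9 20.6 -0.196; 60 -7.3 -21.9 20.6 -0.196")

```text
clock: 43.2
position: [0.6195, -0.0899, 0.4007]
tcp_rot: [77.0, 90.0, 77.0]
contact_force: [-0.2, -0.4, -0.7]
finger_gap: 0.601
```

```bash
python3 - <<'E'
from h import *
p=read_camera("wrist"); s,R=tool(); print(s["clock"],s["position"].round(4)); save(p,"w29.png"); save(p,"w29c.png",(200,0,220,160),3.6)
for n,v in dict(D=[.5432,.0524,.1035],E=[.6163,.0447,.1326],F=[.6908,.0478,.0068]).items(): print(n,togo(v[0],v[1],.141,v[2]))
E
```

```text
43.25 [ 0.6195 -0.0899  0.4008]
D [25.98, 14.23, -7.63, -0.103]
E [25.99, 13.45, -0.32, -0.132]
F [25.99, 13.76, 7.13, -0.006]
```

View pics/w29c.png

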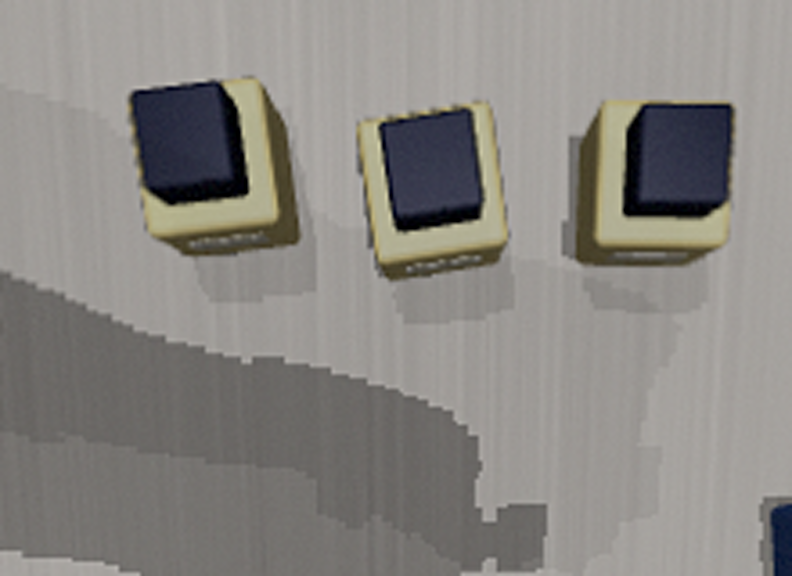

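Call:
send_rows(series="60 3 5 -0.2 -0.1; 60 7 10 -0.4 -0.132; 60 11 13.5 -0.4 -0.132; 60 16 13.5 -0.4 -0.132; 60 20.5 13.5 -0.4 -0.132; 60 24 13.5 -0.4 -0.132; 60 25.8 13.5 -0.4 -0.132; 60 26.1 13.5 -0.4 -0.132; 60 26.1 13.5 -0.4 -0.132; 60 26.1 13.5 -0.4 -0.132; 60 26.1 13.5 -0.4 -0.132")

```text
clock: 44.62
position: [0.6166, 0.0438, 0.1405]
tcp_rot: [-8.7, 89.9, -1.2]
contact_force: [-0.4, 0.1, 0.2]
finger_gap: 0.597
```

```bash
python3 - <<'E'
from h import *
p=read_camera("wrist"); s,R=tool(); print(s["clock"],s["position"].round(4),s["contact_force"].round(1),togo(.6163,.0447,.14,.1326)); save(p,"w30.png")
E
```

```text
44.675 [0.6164 0.0437 0.1403] [ 0.  -0.3 -0.1] [0.03, 0.1, -0.0, -0.002]
```

View pics/w30.png

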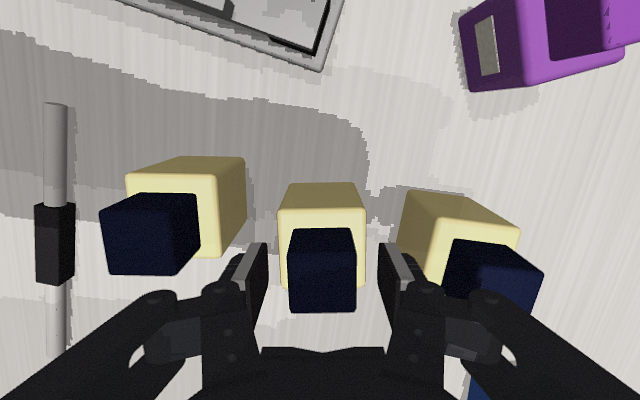

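Call:
send_rows(series="60 0.03 0.12 0 0; 0 0.03 0.12 0 0; 0 0.03 0.12 0 0; 0 0.03 0.12 0 0; 0 0.03 0.12 0 0; 0 0.03 0.12 0 0; 0 -3 0.1 0 0; 0 -8 0 0 0; 0 -13 0 0 0; 0 -17.5 0 0 0; 0 -17.5 0 0 0; 0 -17.5 0 0 0")

```text
clock: 46.18
position: [0.6156, 0.0438, 0.3131]
tcp_rot: [167.8, 89.9, 175.3]
contact_force: [0.5, 0.5, -2.6]
finger_gap: 0.322
```

```bash
python3 - <<'E'
from h import *
p=read_camera("wrist"); s,R=tool(); print(s["clock"],s["position"].round(4),s["contact_force"].round(1),s["finger_gap"]); save(p,"w31c.png",(250,150,140,200),3); print(over(4,.315,0.))
E
```

```text
46.225 [0.6152 0.0438 0.3123] [-0.4 -0.1 -2.1] 0.3186658990198119
[-0.24, 21.22, -4.28, 0.328]
```

View pics/w31c.png

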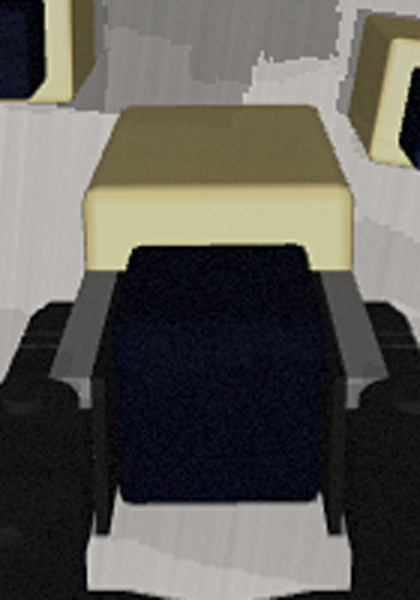

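Call:
send_rows(series="0 0 3 -0.6 0.1; 0 0 7 -1.4 0.25; 0 0 12 -2.4 0.328; 0 0 16.5 -3.3 0.328; 0 0 20 -4 0.328; 0 0 21.2 -4.2 0.328; 0 0 21.2 -4.25 0.328; 0 0 21.2 -4.25 0.328; 0 0 21.2 -4.25 0.328")

```text
clock: 47.35
position: [0.5467, 0.2472, 0.3142]
tcp_rot: [-113.6, 90.0, -125.0]
contact_force: [-0.2, -0.0, -2.8]
finger_gap: 0.324
```

```bash
python3 - <<'E'
from h import *
p=read_camera("wrist"); s,R=tool(); print(s["clock"],s["position"].round(4)); print(over(4,.195,-.0003))
E
```

```text
47.4 [0.5466 0.2473 0.3144]
[11.94, 0.12, -0.18, -0.001]
```

Call:
send_rows(series="0 3 0.04 -0.12 0; 0 7 0.04 -0.12 0; 0 10 0.04 -0.12 0; 0 11.5 0.04 -0.12 0; 0 11.9 0.04 -0.12 0; 0 11.9 0.04 -0.12 0; 0 11.9 0.04 -0.12 0; 0 11.9 0.04 -0.12 0")

```text
clock: 48.4
position: [0.5456, 0.2492, 0.1965]
tcp_rot: [29.1, 89.9, 17.8]
contact_force: [0.7, 0.3, -1.9]
finger_gap: 0.322
```

```bash
python3 - <<'E'
from h import *
p=read_camera("wrist"); s,R=tool(); print(s["clock"],s["position"].round(4)); print(over(4,.1875,-.0003)); save(p,"w32.png")
E
```

```text
48.45 [0.5454 0.2492 0.1962]
[0.87, -0.04, -0.02, 0.001]
```

View pics/w32.png

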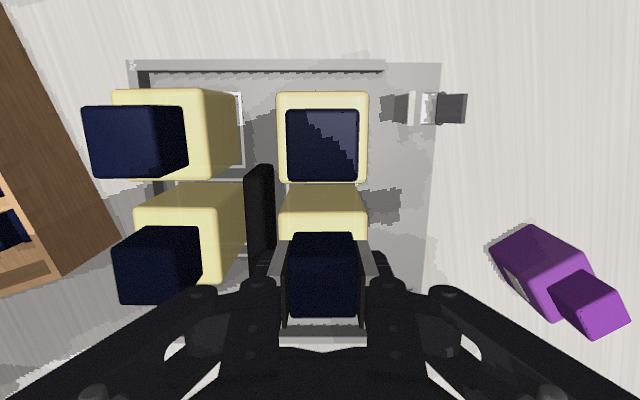

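Call:
send_rows(series="0 0.3 -0.02 0.02 0; 0 0.6 -0.02 0.02 0; 0 0.85 -0.02 0.02 0; 0 0.85 -0.02 0.02 0; 0 0.85 -0.02 0.02 0; 0 0.85 -0.02 0.02 0")

```text
clock: 49.2
position: [0.5452, 0.2488, 0.1872]
tcp_rot: [58.9, 90.0, 47.6]
contact_force: [-2.5, 0.5, 3.4]
finger_gap: 0.324
```

```bash
python3 - <<'E'
from h import *
p=read_camera("wrist"); s,R=tool(); print(s["clock"],s["position"].round(4),s["contact_force"].round(1)); print(over(4,.1875,-.0003))
E
```

```text
49.25 [0.5452 0.2488 0.1872] [-1.6 -0.8  4. ]
[-0.03, 0.0, -0.01, 0.001]
```

Call:
send_rows(series="60 0 0 0 0; 60 0 0 0 0; 60 0 0 0 0; 60 -3 0 0 0; 60 -8 0 0 0; 60 -13 -4 -0.5 0; 60 -14 -9 -1 0; 60 -14 -10 -4 0; 60 -14 -10 -4 0; 60 -14 -10 -4 0")

```text
clock: 50.5
position: [0.4869, 0.1587, 0.3271]
tcp_rot: [24.4, 89.9, 13.1]
contact_force: [-0.8, 1.5, 0.5]
finger_gap: 0.595
```

```bash
python3 - <<'E'
from h import *
p=read_camera("wrist"); s,R=tool(); print(s["clock"],s["position"].round(4)); save(p,"w33c.png",(200,0,260,200),3); print(togo(.62,-.09,.40,0.))
E
```

```text
50.55 [0.4871 0.1588 0.3269]
[-7.31, -21.81, 17.9, -0.197]
```

View pics/w33c.png

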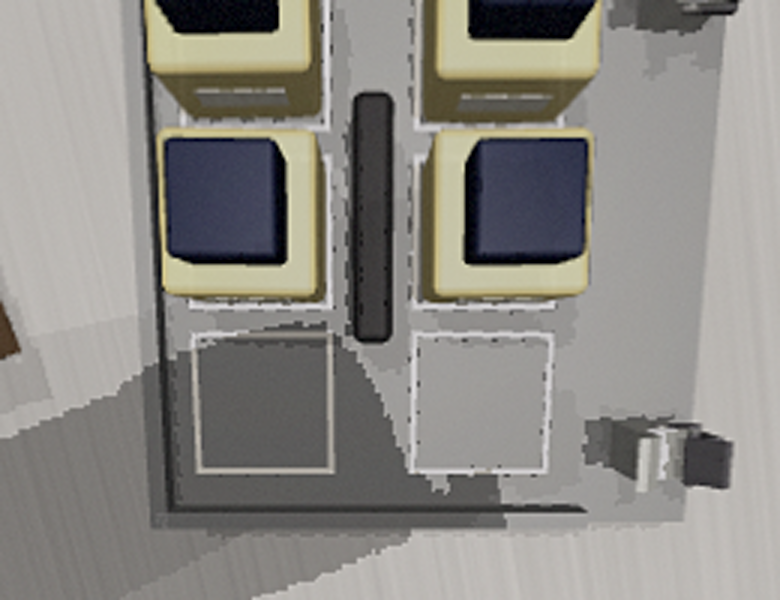

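Good: the cell 4 flacon (crop 510,210) lines up with cell 1. On to the last two.

Call:
send_rows(series="60 -2 -4 3.5 -0.1; 60 -4 -8 7 -0.197; 60 -6 -12 10.5 -0.197; 60 -7.3 -16 14 -0.197; 60 -7.3 -19.5 17 -0.197; 60 -7.3 -21.5 17.9 -0.197; 60 -7.3 -21.9 17.9 -0.197; 60 -7.3 -21.9 17.9 -0.197; 60 -7.3 -21.9 17.9 -0.197")

```text
clock: 51.68
position: [0.6186, -0.0898, 0.4004]
tcp_rot: [35.6, 90.0, 35.7]
contact_force: [-0.6, 0.2, -0.1]
finger_gap: 0.601
```

```bash
python3 - <<'E'
from h import *
p=read_camera("wrist"); s,R=tool(); print(s["clock"],s["position"].round(4)); save(p,"w34.png"); save(p,"w34c.png",(200,0,220,160),3.6)
for n,v in dict(D=[.5432,.0524,.1035],F=[.6908,.0478,.0068]).items(): print(n,togo(v[0],v[1],.141,v[2]))
E
```

```text
51.725 [ 0.6187 -0.0898  0.4005]
D [25.95, 14.23, -7.54, -0.102]
F [25.96, 13.74, 7.22, -0.005]
```

View pics/w34c.png

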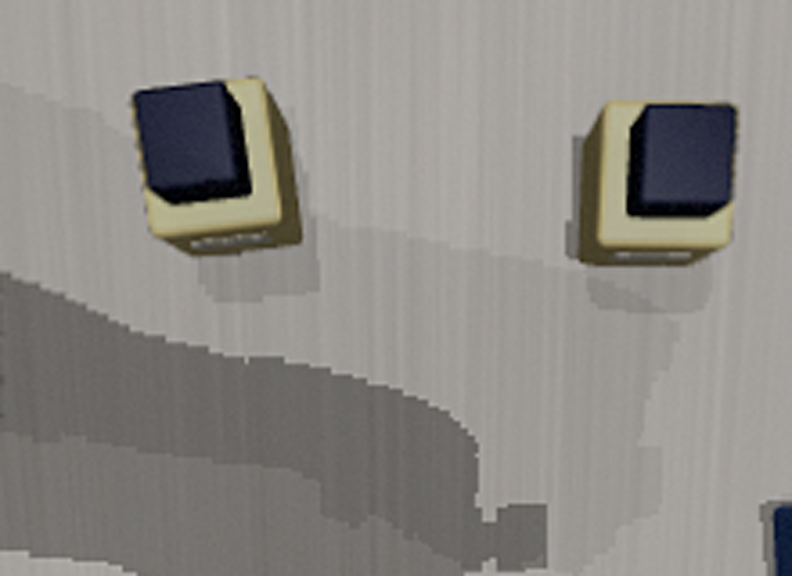

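Both unmoved. Picking F (right) now.

Call:
send_rows(series="60 3 5 2.5 0; 60 7 10 5 -0.005; 60 11 13.8 7.1 -0.005; 60 16 13.8 7.1 -0.005; 60 20.5 13.8 7.1 -0.005; 60 24 13.8 7.1 -0.005; 60 25.8 13.8 7.1 -0.005; 60 26.1 13.8 7.1 -0.005; 60 26.1 13.8 7.1 -0.005; 60 26.1 13.8 7.1 -0.005; 60 26.1 13.8 7.1 -0.005")

```text
clock: 53.1
position: [0.6908, 0.0467, 0.1403]
tcp_rot: [-1.0, 89.9, -0.7]
contact_force: [0.2, -0.1, 0.7]
finger_gap: 0.599
```

```bash
python3 - <<'E'
from h import *
p=read_camera("wrist"); s,R=tool(); print(s["clock"],s["position"].round(4),s["contact_force"].round(1),togo(.6908,.0478,.14,.0068)); save(p,"w35.png")
E
```

```text
53.15 [0.6906 0.0467 0.14  ] [ 0.2 -0.5  0.5] [-0.0, 0.11, 0.02, -0.002]
```

View pics/w35.png

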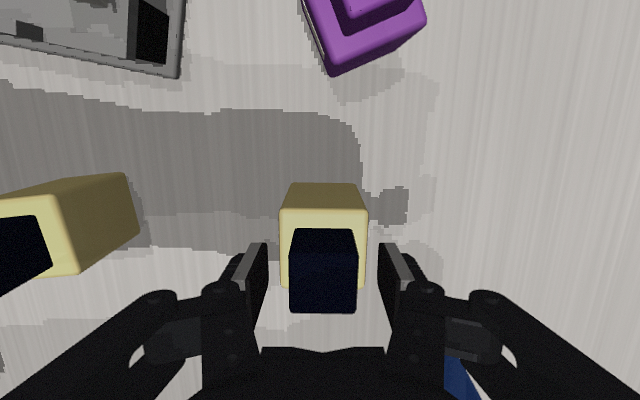

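Call:
send_rows(series="60 0 0.12 0 0; 0 0 0.12 0 0; 0 0 0.12 0 0; 0 0 0.12 0 0; 0 0 0.12 0 0; 0 0 0.12 0 0; 0 -3 0.1 0 0; 0 -8 0 0 0; 0 -13 0 0 0; 0 -17.5 0 0 0; 0 -17.5 0 0 0; 0 -17.5 0 0 0")

```text
clock: 54.65
position: [0.6897, 0.0467, 0.3125]
tcp_rot: [176.6, 89.9, 176.9]
contact_force: [0.1, -0.3, -2.3]
finger_gap: 0.323
```

```bash
python3 - <<'E'
from h import *
p=read_camera("wrist"); s,R=tool(); print(s["clock"],s["position"].round(4),s["contact_force"].round(1),s["finger_gap"]); save(p,"w36c.png",(250,150,140,200),3); print(over(3,.315,0.))
E
```

```text
54.7 [0.6894 0.0467 0.3116] [ 0.   0.1 -2.6] 0.31990822857031115
[-0.28, 14.77, -15.46, 0.202]
```

View pics/w36c.png

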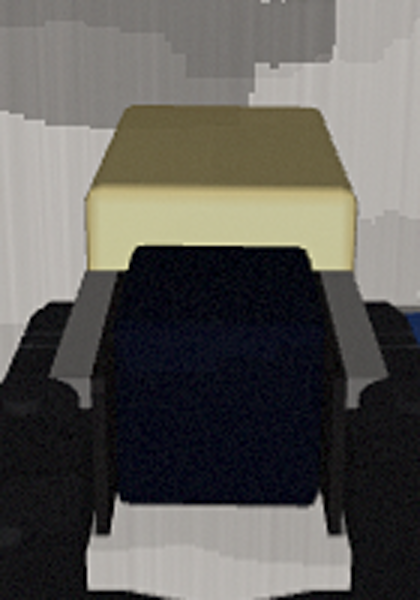

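Call:
send_rows(series="0 0 2 -2 0.1; 0 0 5.5 -5.5 0.202; 0 0 9 -9.2 0.202; 0 0 12.3 -12.8 0.202; 0 0 14.3 -15 0.202; 0 0 14.8 -15.5 0.202; 0 0 14.8 -15.5 0.202; 0 0 14.8 -15.5 0.202; 0 0 14.8 -15.5 0.202")

```text
clock: 55.82
position: [0.5351, 0.1932, 0.3134]
tcp_rot: [-146.1, 90.0, -157.4]
contact_force: [0.4, -0.5, -0.6]
finger_gap: 0.32
```

```bash
python3 - <<'E'
from h import *
p=read_camera("wrist"); s,R=tool(); print(s["clock"],s["position"].round(4)); print(over(3,.195,-.00045))
E
```

```text
55.875 [0.535  0.1933 0.3136]
[11.86, 0.07, -0.1, -0.001]
```

Call:
send_rows(series="0 3 0 -0.08 0; 0 7 0 -0.08 0; 0 10 0 -0.08 0; 0 11.5 0 -0.08 0; 0 11.9 0 -0.08 0; 0 11.9 0 -0.08 0; 0 11.9 0 -0.08 0; 0 11.9 0 -0.08 0")

```text
clock: 56.88
position: [0.5341, 0.1943, 0.1959]
tcp_rot: [25.6, 89.9, 14.3]
contact_force: [0.1, 0.7, -2.4]
finger_gap: 0.321
```

```bash
python3 - <<'E'
from h import *
p=read_camera("wrist"); s,R=tool(); print(s["clock"],s["position"].round(4)); print(over(3,.1875,-.00045)); save(p,"w37.png")
E
```

```text
56.925 [0.5339 0.1943 0.1957]
[0.82, -0.02, 0.02, 0.001]
```

View pics/w37.png

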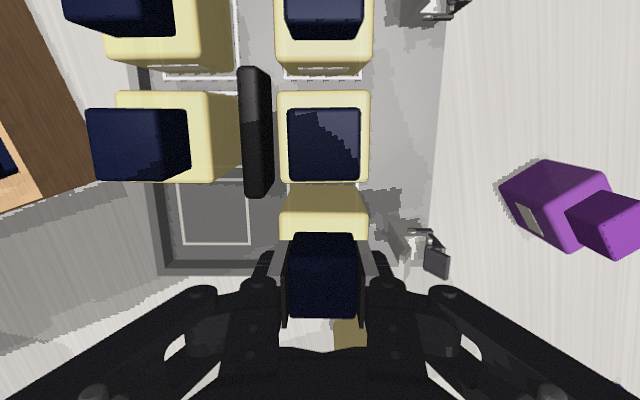

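Call:
send_rows(series="0 0.3 0 0.04 0; 0 0.6 0 0.04 0; 0 0.82 0 0.04 0; 0 0.82 0 0.04 0; 0 0.82 0 0.04 0; 0 0.82 0 0.04 0")

```text
clock: 57.68
position: [0.5339, 0.194, 0.1869]
tcp_rot: [47.4, 90.0, 36.1]
contact_force: [-2.5, -0.3, 3.0]
finger_gap: 0.324
```

```bash
python3 - <<'E'
from h import *
p=read_camera("wrist"); s,R=tool(); print(s["clock"],s["position"].round(4),s["contact_force"].round(1)); print(over(3,.1875,-.00045))
E
```

```text
57.725 [0.5339 0.194  0.1869] [-2.2 -0.6  4.7]
[-0.06, 0.01, 0.03, 0.001]
```

Down on the plate. I'll release and go back to D's look-out.

Call:
send_rows(series="50 0 0 0 0; 50 0 0 0 0; 50 0 0 0 0; 50 -3 0 0 0; 50 -8 0 0 0; 60 -13 -4 -0.5 0; 60 -14 -9 -1 0; 60 -14 -10 -2 0; 60 -14 -10 -2 0; 60 -14 -10 -2 0")

```text
clock: 58.98
position: [0.4948, 0.1007, 0.326]
tcp_rot: [164.4, 89.9, 153.1]
contact_force: [0.2, -0.2, -0.9]
finger_gap: 0.604
```

```bash
python3 - <<'E'
from h import *
p=read_camera("wrist"); s,R=tool(); print(s["clock"],s["position"].round(4)); save(p,"w38.png"); save(p,"w38c.png",(200,0,260,200),3); print(togo(.55,-.09,.38,0.1))
E
```

```text
59.025 [0.4949 0.1008 0.3259]
[-5.42, -17.64, 9.11, -0.296]
```

View pics/w38.png

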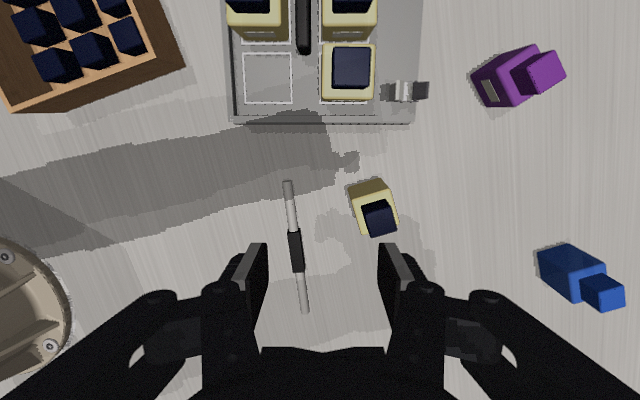

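```bash
python3 - <<'E'
from h import *
p=read_camera("wrist"); D=(.5432,.0524,.1035)
save(p,"w39c.png",(330,165,90,80),7,proj(p,T(*D,FL))); print(togo(D[0],D[1],.14,D[2]))
E
```

```text
[18.59, -3.81, 5.69, -0.299]
```

View pics/w39c.png

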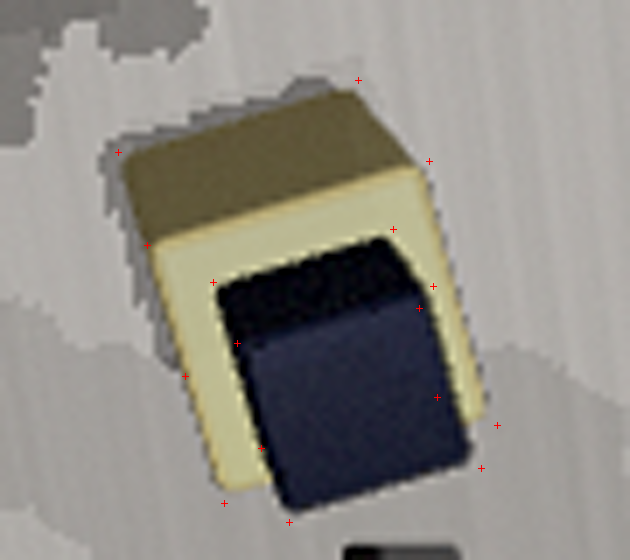

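Still there, within about 1 mm. Going straight down from here.

Call:
send_rows(series="60 0 -3.8 5.6 -0.15; 60 2 -3.8 5.6 -0.299; 60 6 -3.8 5.6 -0.299; 60 10 -3.8 5.6 -0.299; 60 14 -3.8 5.6 -0.299; 60 17.3 -3.8 5.6 -0.299; 60 18.6 -3.8 5.6 -0.299; 60 18.6 -3.8 5.6 -0.299; 60 18.6 -3.8 5.6 -0.299; 60 18.6 -3.8 5.6 -0.299")

```text
clock: 60.32
position: [0.5433, 0.0517, 0.1422]
tcp_rot: [-7.1, 89.8, -1.2]
contact_force: [0.5, -0.6, 1.0]
finger_gap: 0.602
```

```bash
python3 - <<'E'
from h import *
p=read_camera("wrist"); s,R=tool(); print(s["clock"],s["position"].round(4),s["contact_force"].round(1),togo(.5432,.0524,.14,.1035)); save(p,"w40.png")
E
```

```text
60.375 [0.5431 0.0517 0.142 ] [ 0.5  0.  -0.5] [0.2, 0.07, 0.02, -0.001]
```

View pics/w40.png

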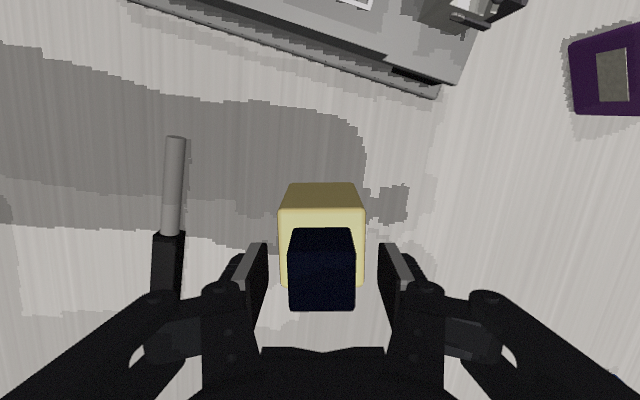

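Call:
send_rows(series="60 0.15 0.1 0.02 0; 0 0.15 0.1 0.02 0; 0 0.15 0.1 0.02 0; 0 0.15 0.1 0.02 0; 0 0.15 0.1 0.02 0; 0 0.15 0.1 0.02 0; 0 -3 0.1 0 0; 0 -8 0 0 0; 0 -13 0 0 0; 0 -17.5 0 0 0; 0 -17.5 0 0 0; 0 -17.5 0 0 0")

```text
clock: 61.88
position: [0.5418, 0.0517, 0.3144]
tcp_rot: [169.3, 89.9, 175.2]
contact_force: [-0.1, -0.6, -2.2]
finger_gap: 0.323
```

```bash
python3 - <<'E'
from h import *
p=read_camera("wrist"); s,R=tool(); print(s["clock"],s["position"].round(4),s["contact_force"].round(1),s["finger_gap"]); save(p,"w41c.png",(250,150,140,200),3); print(over(0,.315,0.))
E
```

```text
61.925 [0.5415 0.0517 0.3138] [ 0.2 -0.7 -1.4] 0.31808073541569926
[-0.09, 16.44, -6.55, 0.299]
```

View pics/w41c.png

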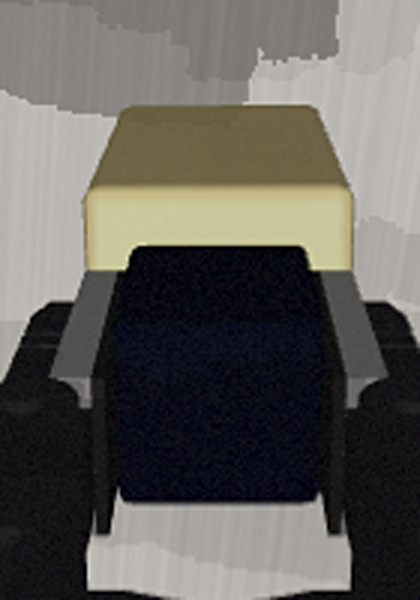

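Call:
send_rows(series="0 0 3 -1.2 0.1; 0 0 7 -2.8 0.25; 0 0 11 -4.4 0.299; 0 0 14.8 -5.9 0.299; 0 0 16.4 -6.5 0.299; 0 0 16.5 -6.6 0.299; 0 0 16.5 -6.6 0.299; 0 0 16.5 -6.6 0.299; 0 0 16.5 -6.6 0.299")

```text
clock: 63.05
position: [0.4603, 0.2083, 0.3156]
tcp_rot: [-25.9, 90.0, -37.2]
contact_force: [0.2, -0.3, -2.4]
finger_gap: 0.319
```

```bash
python3 - <<'E'
from h import *
p=read_camera("wrist"); s,R=tool(); print(s["clock"],s["position"].round(4)); print(over(0,.195,-.00035))
E
```

```text
63.1 [0.4602 0.2085 0.3157]
[12.07, 0.03, -0.07, -0.001]
```

Call:
send_rows(series="0 3 -0.03 -0.03 0; 0 7 -0.03 -0.03 0; 0 10 -0.03 -0.03 0; 0 11.7 -0.03 -0.03 0; 0 12.1 -0.03 -0.03 0; 0 12.1 -0.03 -0.03 0; 0 12.1 -0.03 -0.03 0; 0 12.1 -0.03 -0.03 0")

```text
clock: 64.1
position: [0.46, 0.209, 0.1956]
tcp_rot: [28.5, 89.9, 17.2]
contact_force: [-0.2, 0.9, -1.1]
finger_gap: 0.316
```

```bash
python3 - <<'E'
from h import *
p=read_camera("wrist"); s,R=tool(); print(s["clock"],s["position"].round(4)); print(over(0,.1875,-.00035)); save(p,"w42.png")
E
```

```text
64.15 [0.4598 0.209  0.1954]
[0.79, -0.01, -0.02, 0.001]
```

View pics/w42.png

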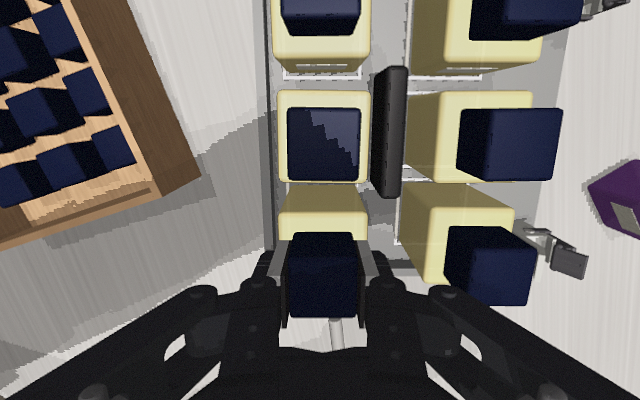

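Call:
send_rows(series="0 0.3 0 0.02 0; 0 0.6 0 0.02 0; 0 0.8 0 0.02 0; 0 0.8 0 0.02 0; 0 0.8 0 0.02 0; 0 0.8 0 0.02 0")

```text
clock: 64.9
position: [0.4596, 0.2088, 0.1874]
tcp_rot: [40.8, 90.0, 29.5]
contact_force: [-2.3, -0.9, 5.3]
finger_gap: 0.317
```

```bash
python3 - <<'E'
from h import *
p=read_camera("wrist"); s,R=tool(); print(s["clock"],s["position"].round(4),s["contact_force"].round(1)); print(over(0,.1875,-.00035))
E
```

```text
64.95 [0.4596 0.2089 0.1873] [-1.6 -1.   5.1]
[-0.02, 0.0, 0.0, 0.001]
```

Call:
send_rows(series="50 0 0 0 0; 50 0 0 0 0; 50 0 0 0 0; 50 -3 0 0 0; 50 -8 0 0 0; 60 -13 -1 1 0; 60 -18 -1 3 0; 60 -22 -1 3.5 0; 60 -22 -1 3.5 0; 60 -22 -1 3.5 0")

```text
clock: 66.2
position: [0.4919, 0.1921, 0.4059]
tcp_rot: [-160.4, 89.9, -171.7]
contact_force: [-0.3, 0.3, 0.2]
finger_gap: 0.599
```

```bash
python3 - <<'E'
from h import *
p=read_camera("wrist"); s,R=tool(); print(s["clock"],s["position"].round(4)); save(p,"w43.png"); save(p,"w43c.png",(210,40,220,210),2.8); save(p,"w43d.png",(210,40,110,120),5)
E
```

```text
66.25 [0.4915 0.1921 0.4053]
```

View pics/w43.png

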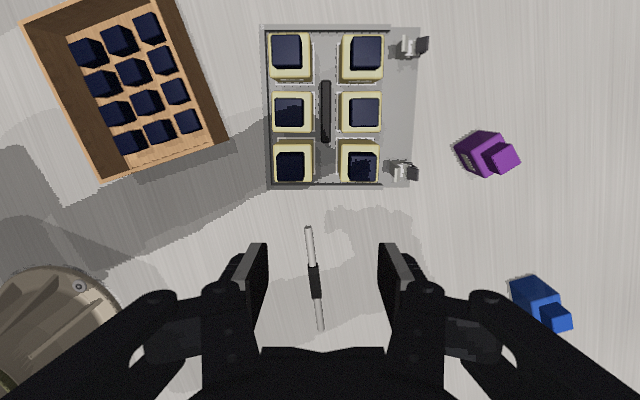

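View pics/w43c.png

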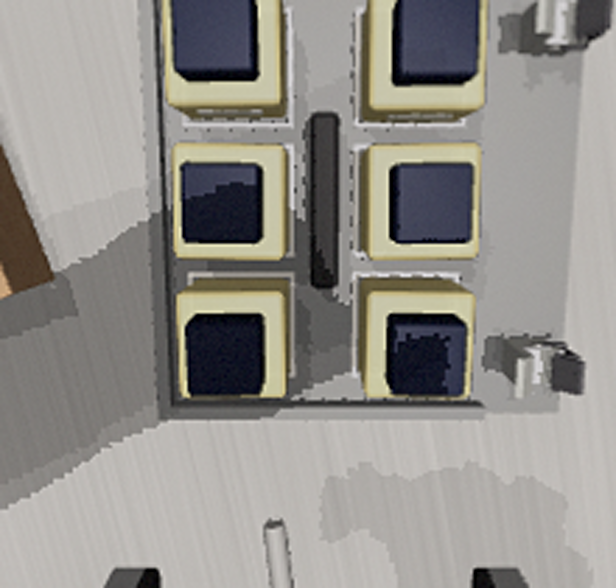

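```bash
python3 - <<'E'
from h import *
w=T(*CAR,np.array([[-.0386,.0574,0]]))[0]; print(w,togo(w[0],w[1],.1885,CAR[2]))
E
```

```text
[0.48121332 0.31985819 0.        ] [21.68, 12.34, -3.47, 0.001]
```

Call:
send_rows(series="55 3 4 -1.5 0; 55 6 9 -3 0; 55 9 12.3 -3.45 0; 55 13 12.3 -3.45 0; 55 17 12.3 -3.45 0; 55 20 12.3 -3.45 0; 55 21.5 12.3 -3.45 0; 55 21.6 12.3 -3.45 0; 55 21.6 12.3 -3.45 0; 55 21.6 12.3 -3.45 0")

```text
clock: 67.5
position: [0.483, 0.3199, 0.1921]
tcp_rot: [38.3, 89.9, 27.0]
contact_force: [0.6, 0.4, 0.1]
finger_gap: 0.547
```

```bash
python3 - <<'E'
from h import *
p=read_camera("wrist"); s,R=tool(); print(s["clock"],s["position"].round(4),s["contact_force"].round(1),togo(.48121,.31986,.1875,CAR[2])); save(p,"w44.png")
E
```

```text
67.55 [0.4829 0.3198 0.192 ] [ 0.   0.7 -0.4] [0.45, -0.03, -0.17, 0.0]
```

View pics/w44.png

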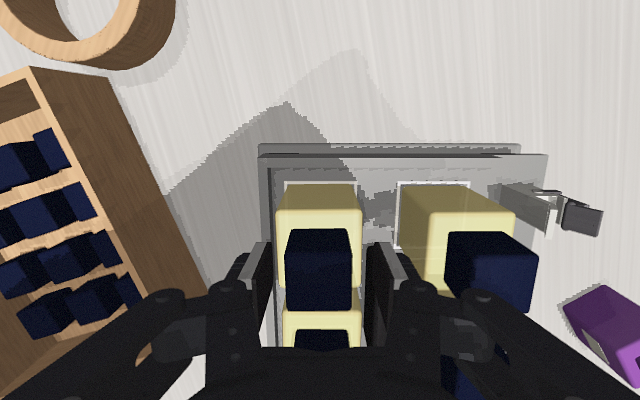

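Call:
send_rows(series="55 0.42 -0.02 -0.14 0; 55 0.42 -0.02 -0.14 0; 0 0.42 -0.02 -0.14 0; 0 0.42 -0.02 -0.14 0; 0 0.42 -0.02 -0.14 0; 0 0.42 -0.02 -0.14 0; 0 0.42 -0.02 -0.14 0; 0 0 -0.02 -0.14 0; 0 -0.2 -0.1 -0.12 0; 0 -0.2 -0.17 -0.08 0; 0 -0.2 -0.17 -0.08 0; 0 -0.2 -0.17 -0.08 0")

```text
clock: 69.05
position: [0.481, 0.318, 0.1926]
tcp_rot: [-157.5, 90.0, -168.8]
contact_force: [0.1, 0.2, -1.7]
finger_gap: 0.321
```

```bash
python3 - <<'E'
from h import *
p=read_camera("wrist"); s,R=tool(); print(s["clock"],s["position"].round(4),s["contact_force"].round(1),over(2,.1872,0.)); save(p,"w45c.png",(250,150,140,200),3)
E
```

```text
69.1 [0.4811 0.318  0.1926] [ 0.4  0.1 -2.2] [0.54, 0.04, 0.04, 0.0]
```

View pics/w45c.png

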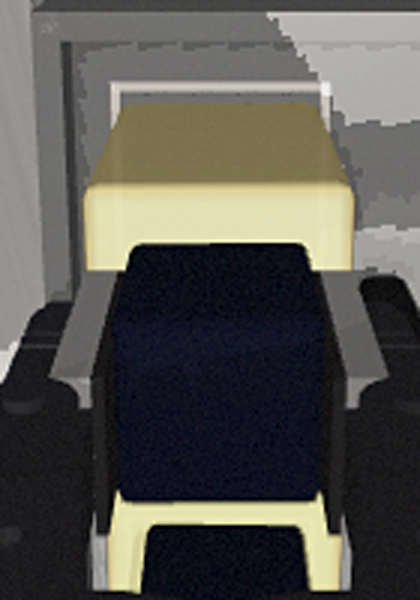

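Near edge at 499, so the offset in the grip is about 0. Lower with a +0.4 mm correction in each axis and release.

Call:
send_rows(series="0 0.2 0.03 0.03 0; 0 0.4 0.03 0.03 0; 0 0.55 0.03 0.03 0; 0 0.55 0.03 0.03 0; 0 0.55 0.03 0.03 0; 50 0.55 0.03 0.03 0; 50 0.55 0.03 0.03 0; 50 0.55 0.03 0.03 0; 50 -3 0 0 0; 50 -8 0 0 0; 50 -13 0 0 0; 50 -15 -3 1 0")

```text
clock: 70.6
position: [0.4857, 0.288, 0.3463]
tcp_rot: [37.4, 89.7, 26.3]
contact_force: [0.3, 0.1, -0.1]
finger_gap: 0.502
```

```bash
python3 - <<'E'
from h import *
s,R=tool(); print(s["clock"],s["position"].round(4)); print(togo(.50,.13,.40,CAR[2]))
E
```

```text
70.6 [0.4857 0.288  0.3463]
[-5.4, -15.21, 4.47, 0.003]
```

Call:
send_rows(series="50 -1.5 -4 1 0; 50 -3.5 -9 2.5 0; 50 -5.4 -14 4 0; 50 -5.4 -15.2 4.5 0; 50 -5.4 -15.2 4.5 0; 50 -5.4 -15.2 4.5 0")

```text
clock: 71.35
position: [0.4991, 0.1298, 0.3959]
tcp_rot: [174.5, 89.9, 163.2]
contact_force: [0.8, 0.3, 0.2]
finger_gap: 0.495
```

```bash
python3 - <<'E'
from h import *
p=read_camera("wrist"); s,R=tool(); print(s["clock"],s["position"].round(4)); 
pts=[]
for i in range(6):
    c=cellw(i); pts.append(proj(p,T(c[0],c[1],CAR[2],FL,.048)))
save(p,"w46.png"); save(p,"w46c.png",(190,0,240,150),3.3,np.vstack(pts)); print(togo(.46,-.13,.36,-.05))
E
```

```text
71.4 [0.4991 0.1299 0.396 ]
[3.59, -26.26, 1.22, -0.145]
```

View pics/w46c.png

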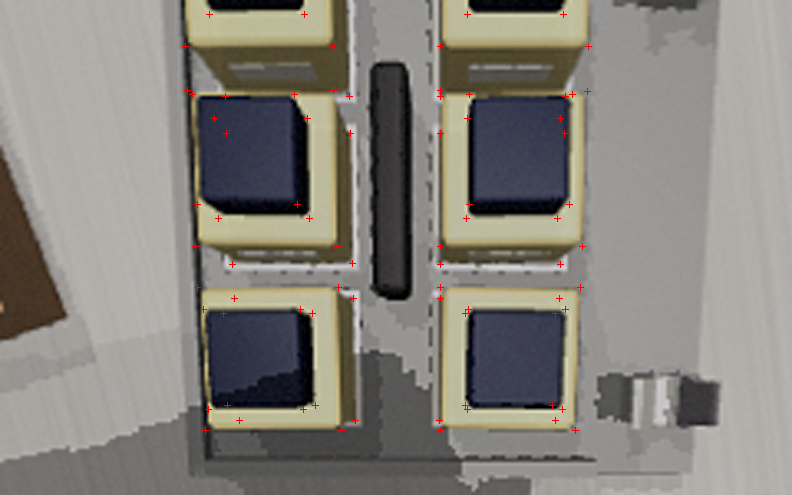

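View pics/w46.png

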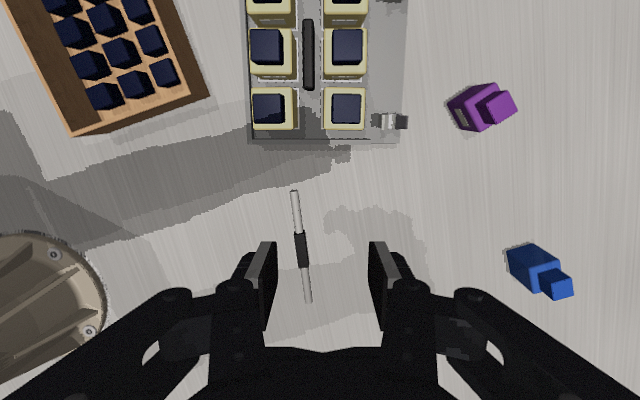

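```bash
python3 - <<'E'
from h import *
p=read_camera("wrist"); save(p,"w47c.png",(265,180,70,130),4.6)
E
```

```text
(no output)
```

View pics/w47c.png

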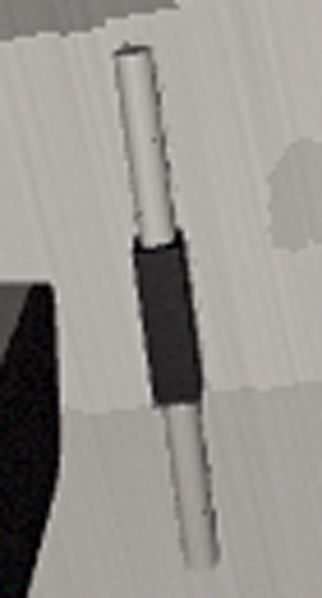

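```bash
python3 - <<'E'
from h import *
p=read_camera("wrist")
uv=(np.array([(132,46),(203,568),(159,243),(178,404)])+.5)/4.6-.5+np.array([265,180])
v,e,r=fit(p,[(92,0,9),(-92,0,9),(28,0,13),(-28,0,13)],uv,(.46,.02,1.6)); print(v,np.degrees(v[2]),e,r.round(1))
pc=T(*v,[[0,0,.008]])[0]
print(togo(v[0],v[1],.076,v[2]-np.pi/2))
print("jaw dir",np.degrees(v[2]-np.pi/2))
E
```

```text
[0.44058198 0.00338401 1.48209031] 84.9175197933014 0.5858491321641474 [[ 0.2  0.9]
 [-0.2 -1.1]
 [-0.3  0.4]
 [ 0.2 -0.5]]
[32.02, -13.55, -3.26, -0.106]
jaw dir -5.082480206698599
```

Call:
send_rows(series="50 2 -5 -1 -0.05; 50 5 -10 -2.4 -0.106; 50 9 -13.5 -3.2 -0.106; 50 14 -13.5 -3.2 -0.106; 50 19 -13.5 -3.2 -0.106; 50 23.5 -13.5 -3.2 -0.106; 50 26 -13.5 -3.2 -0.106; 50 27 -13.5 -3.2 -0.106; 50 27 -13.5 -3.2 -0.106; 50 27 -13.5 -3.2 -0.106; 50 27 -13.5 -3.2 -0.106")

```text
clock: 72.88
position: [0.4425, 0.0026, 0.1278]
tcp_rot: [-3.8, 89.9, -9.0]
contact_force: [-0.0, 0.8, -0.5]
finger_gap: 0.496
```

```bash
python3 - <<'E'
from h import *
p=read_camera("wrist"); s,R=tool(); print(s["clock"],s["position"].round(4),s["contact_force"].round(1),togo(.4406,.0034,.077,1.482-np.pi/2)); save(p,"w48.png")
E
```

```text
72.925 [0.4424 0.0026 0.1276] [0.3 0.2 0.3] [5.06, 0.07, -0.19, -0.002]
```

View pics/w48.png

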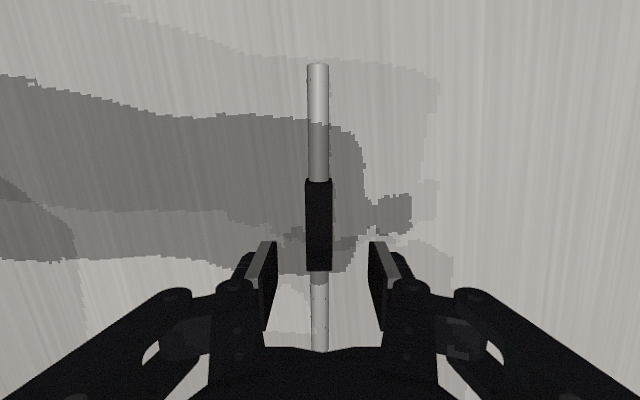

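Call:
send_rows(series="50 2 0.05 -0.15 0; 50 4 0.05 -0.15 0; 50 4.9 0.05 -0.15 0; 50 4.9 0.05 -0.15 0; 50 4.9 0.05 -0.15 0; 50 4.9 0.05 -0.15 0")

```text
clock: 73.68
position: [0.4408, 0.0032, 0.0783]
tcp_rot: [-1.3, 89.9, -6.5]
contact_force: [-0.1, -0.7, 0.2]
finger_gap: 0.496
```

```bash
python3 - <<'E'
from h import *
p=read_camera("wrist"); s,R=tool(); print(s["clock"],s["position"].round(4),s["contact_force"].round(1),togo(.4406,.0034,.077,1.482-np.pi/2)); save(p,"w49c.png",(220,100,200,240),2.5)
E
```

```text
73.725 [0.4407 0.0032 0.0783] [ 0.1  0.7 -1. ] [0.13, 0.02, -0.01, -0.002]
```

View pics/w49c.png

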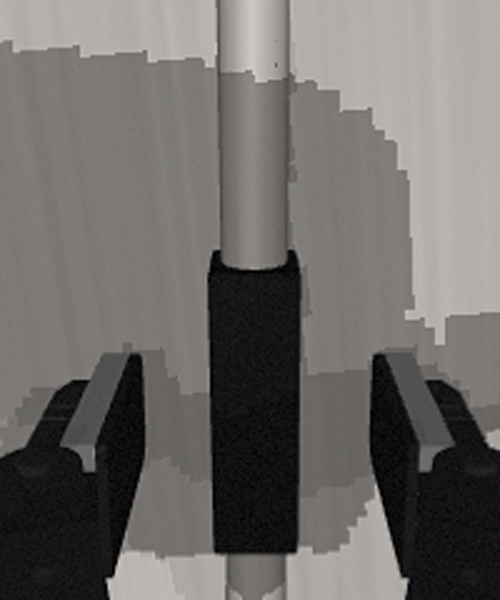

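Call:
send_rows(series="50 0.12 0.02 0 0; 0 0.12 0.02 0 0; 0 0.12 0.02 0 0; 0 0.12 0.02 0 0; 0 0.12 0.02 0 0; 0 0.12 0.02 0 0; 0 0.12 0.02 0 0; 0 -3 0 0 0; 0 -8 0 0 0; 0 -14 0 0 0; 0 -18 0 0 0; 0 -18 0 0 0", squeeze=90)

```text
clock: 75.22
position: [0.4419, 0.003, 0.2607]
tcp_rot: [-4.1, 89.6, -9.3]
contact_force: [-0.4, -0.5, -1.5]
finger_gap: 0.155
```

```bash
python3 - <<'E'
from h import *
p=read_camera("wrist"); s,R=tool(); print(s["clock"],s["position"].round(4),s["contact_force"].round(1),s["finger_gap"]); save(p,"w50.png"); save(p,"w50c.png",(270,40,100,240),2.5)
w=T(*CAR,np.array([[.095,0,.084]]))[0]; print(w,togo(w[0],w[1],.26,CAR[2]))
E
```

```text
75.275 [0.4408 0.0032 0.2585] [-0.1 -0.3 -3.6] 0.15283522070037062
[0.60095322 0.23735924 0.084     ] [-0.12, 24.77, 13.82, 0.107]
```

View pics/w50.png

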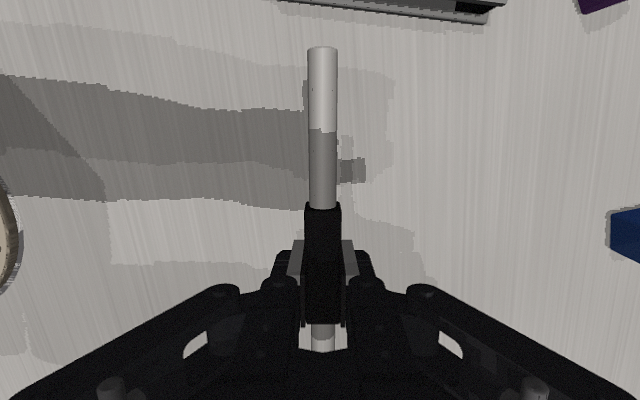

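View pics/w50c.png

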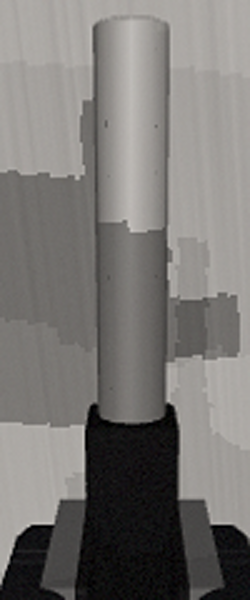

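```bash
python3 - <<'E'
from h import *
q=dict(WC); E2=np.eye(4); E2[:3,:3]=np.array([[0,0,1],[0,1,0],[-1,0,0]]); q["extrinsics"]=E2@np.array(WC["rel"])
f=lambda x,y:((x+.5)/2.5-.5+270,(y+.5)/2.5-.5+40)
uv=np.array([f(93,22),f(168,22),f(89,404),f(177,404)]+[(322.5,325)])
P=np.array([(-6,92,0),(6,92,0),(-8,28,8),(8,28,8),(0,-28,8)])/1000
r=least_squares(lambda v:(proj(q,T(v[0],v[1],v[2],P,v[3]))-uv).ravel(),(0,0,0,-.069)); print(r.x.round(4),r.fun.reshape(-1,2).round(1).tolist())
r=least_squares(lambda v:(proj(q,T(v[0],v[1],v[2],P,-.069))-uv).ravel(),(0,0,0)); print(r.x.round(4),r.fun.reshape(-1,2).round(1).tolist())
E
```

```text
[-0.      0.0009  0.0027 -0.0716] [[0.2, -1.7], [0.2, -1.8], [-1.4, 4.6], [0.7, 4.5], [0.4, -6.1]]
[-0.      0.0012  0.0027] [[-0.1, -3.6], [0.4, -3.7], [-1.8, 5.8], [1.1, 5.7], [0.4, -3.2]]
```

Call:
send_rows(series="0 0 3 1.6 0; 0 0 7 4 0.05; 0 0 11.5 6.5 0.107; 0 0 16 9 0.107; 0 0 20 11.2 0.107; 0 0 23 13 0.107; 0 0 24.7 13.8 0.107; 0 0 24.7 13.8 0.107; 0 0 24.7 13.8 0.107; 0 0 24.7 13.8 0.107; 0 0 24.7 13.8 0.107")

```text
clock: 76.65
position: [0.5999, 0.2361, 0.2579]
tcp_rot: [33.8, 90.0, 22.4]
contact_force: [0.1, 0.3, -2.0]
finger_gap: 0.157
```

```bash
python3 - <<'E'
from h import *
p=read_camera("wrist"); s,R=tool(); print(s["clock"],s["position"].round(4)); print(togo(.6009,.2369,.20,CAR[2])); save(p,"w51.png")
E
```

```text
76.7 [0.5999 0.2362 0.258 ]
[5.8, 0.09, 0.08, -0.001]
```

View pics/w51.png

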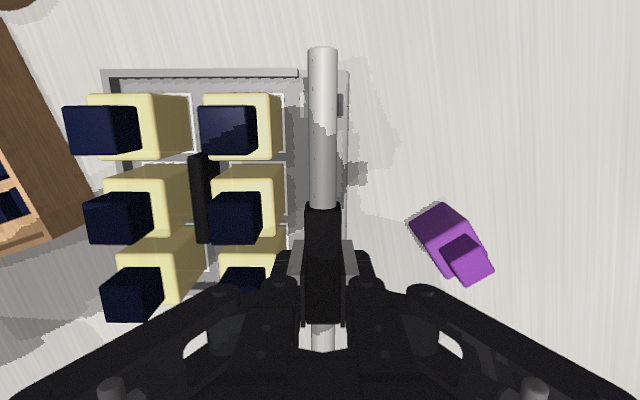

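Call:
send_rows(series="0 2 0.05 0.08 0; 0 4 0.05 0.08 0; 0 5.5 0.05 0.08 0; 0 5.8 0.05 0.08 0; 0 5.8 0.05 0.08 0; 0 5.8 0.05 0.08 0; 0 5.8 0.05 0.08 0")

```text
clock: 77.58
position: [0.6013, 0.2372, 0.2005]
tcp_rot: [28.3, 89.9, 17.0]
contact_force: [-0.5, 0.2, -1.8]
finger_gap: 0.159
```

```bash
python3 - <<'E'
from h import *
p=read_camera("wrist"); s,R=tool(); print(s["clock"],s["position"].round(4)); print(togo(.6009,.2369,.185,CAR[2])); save(p,"w52.png")
q=read_camera("side"); save(q,"s52.png",(240,70,160,120),5)
q=read_camera("top"); save(q,"t52.png",(190,130,140,120),5)
E
```

```text
77.625 [0.6012 0.2371 0.2003]
[1.53, -0.03, -0.03, -0.001]
```

View pics/w52.png

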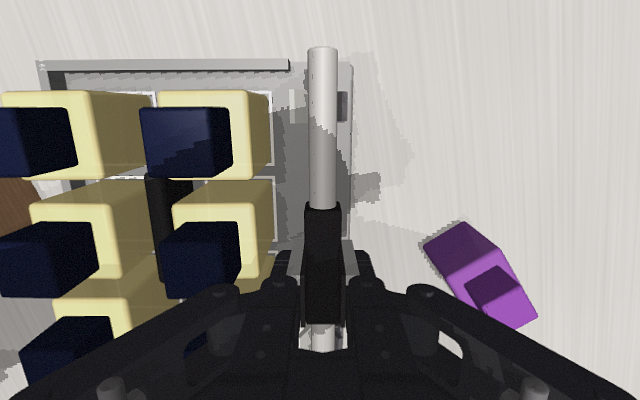

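View pics/s52.png

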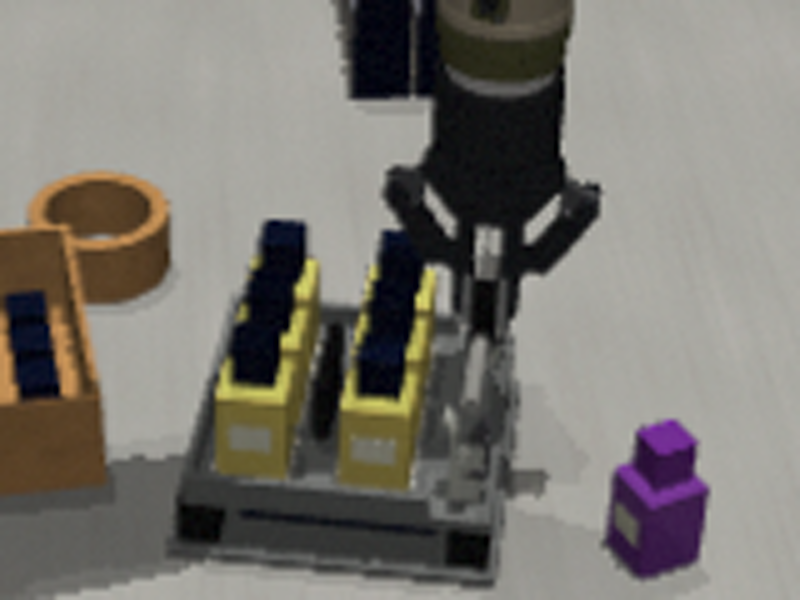

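Call:
send_rows(series="0 0.5 -0.03 -0.03 0; 0 1 -0.03 -0.03 0; 0 1.5 -0.03 -0.03 0; 0 2 -0.03 -0.03 0; 0 2.3 -0.03 -0.03 0; 0 2.3 -0.03 -0.03 0; 0 2.3 -0.03 -0.03 0; 0 2.3 -0.03 -0.03 0")

```text
clock: 78.72
position: [0.6008, 0.2369, 0.177]
tcp_rot: [32.1, 90.0, 20.7]
contact_force: [-1.6, 0.4, -1.2]
finger_gap: 0.155
```

```bash
python3 - <<'E'
from h import *
p=read_camera("wrist"); s,R=tool(); print(s["clock"],s["position"].round(4),s["contact_force"].round(1),s["moment"].round(2)); print(togo(.6009,.2369,.165,CAR[2])); save(p,"w53.png")
q=read_camera("side"); save(q,"s53.png",(290,110,80,70),9)
E
```

```text
78.775 [0.6007 0.2369 0.177 ] [ 1.1 -0.3 -2.2] [0.02 0.01 0.  ]
[1.2, 0.0, 0.02, -0.0]
```

View pics/w53.png

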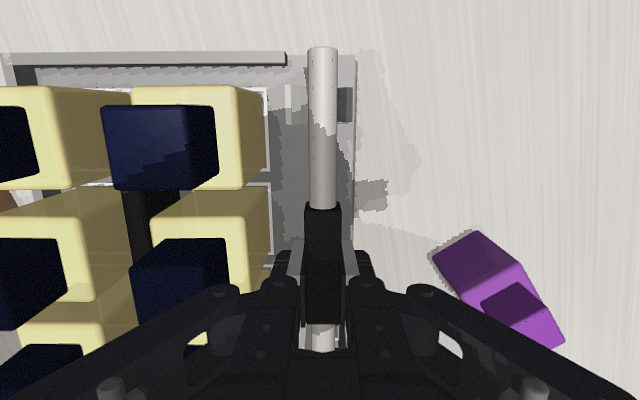

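View pics/s53.png

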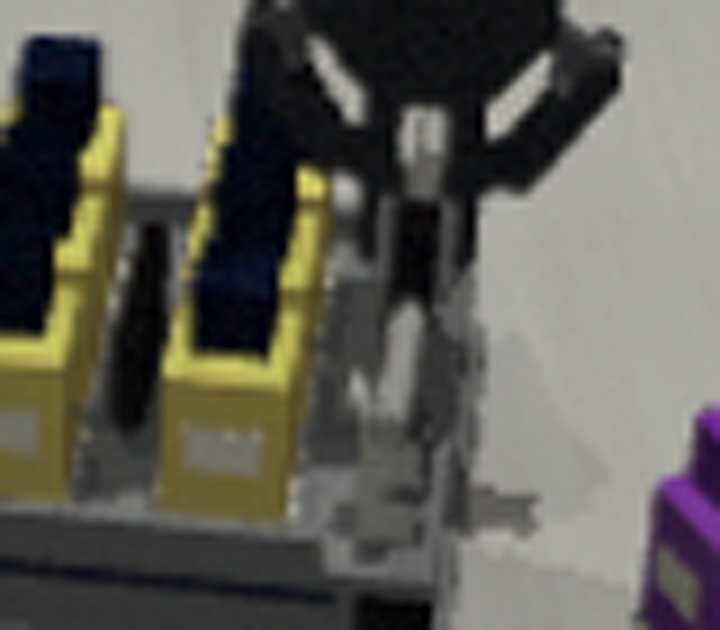

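Call:
send_rows(series="0 0.4 0 0.02 0; 0 0.8 0 0.02 0; 0 1.2 0 0.02 0; 0 1.2 0 0.02 0; 0 1.2 0 0.02 0; 0 1.2 0 0.02 0")

```text
clock: 79.58
position: [0.6002, 0.237, 0.1644]
tcp_rot: [177.5, 89.9, 166.2]
contact_force: [-4.3, 2.2, 0.2]
finger_gap: 0.161
```

```bash
python3 - <<'E'
from h import *
p=read_camera("wrist"); s,R=tool(); print(s["clock"],s["position"].round(4),s["contact_force"].round(1),s["moment"].round(2)); print(togo(.6009,.2369,.155,CAR[2])); save(p,"w54c.png",(240,30,160,180),3.2)
E
```

```text
79.625 [0.6002 0.237  0.1644] [-3.8  2.5  0.9] [ 0.4   0.94 -0.05]
[0.94, 0.01, 0.07, -0.0]
```

View pics/w54c.png

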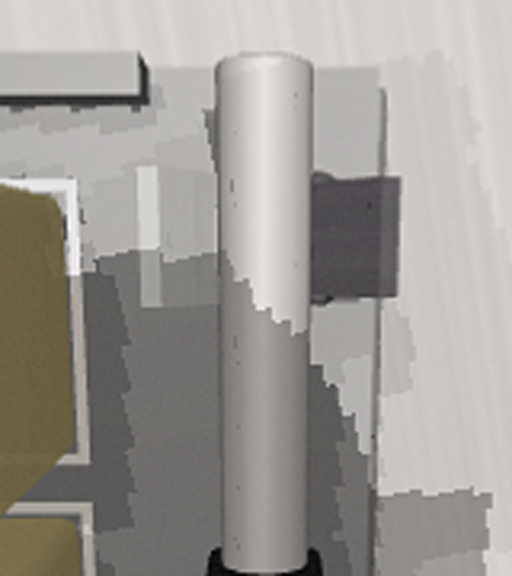

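Call:
send_rows(series="0 0.3 0 0 0; 0 0.6 0 0 0; 0 0.9 0 0 0; 0 1.2 0 0 0; 0 1.2 0 0 0; 0 1.2 0 0 0")

```text
clock: 80.38
position: [0.6015, 0.2365, 0.1527]
tcp_rot: [-0.7, 89.9, -12.1]
contact_force: [-0.3, -0.1, -1.2]
finger_gap: 0.158
```

```bash
python3 - <<'E'
from h import *
p=read_camera("wrist"); s,R=tool(); print(s["clock"],s["position"].round(4),s["contact_force"].round(1),s["moment"].round(2),s["finger_gap"]); save(p,"w55c.png",(240,30,160,180),3.2)
q=read_camera("side"); save(q,"s55.png",(290,110,80,70),9)
E
```

```text
80.425 [0.6015 0.2366 0.1527] [ 0.3 -0.1 -1.8] [-0.1  -0.01  0.02] 0.1582257827301434
```

View pics/w55c.png

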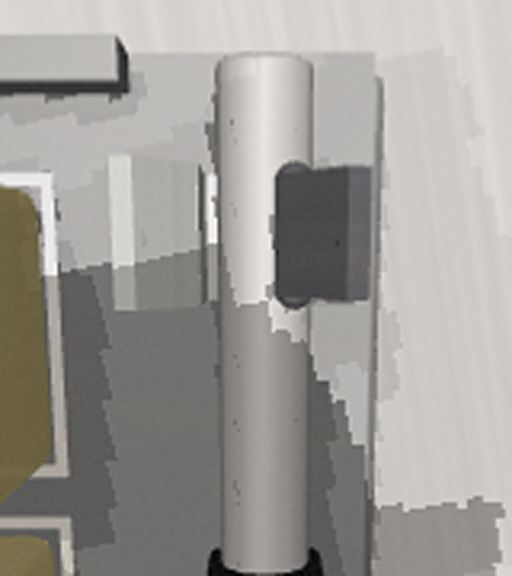

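View pics/s55.png

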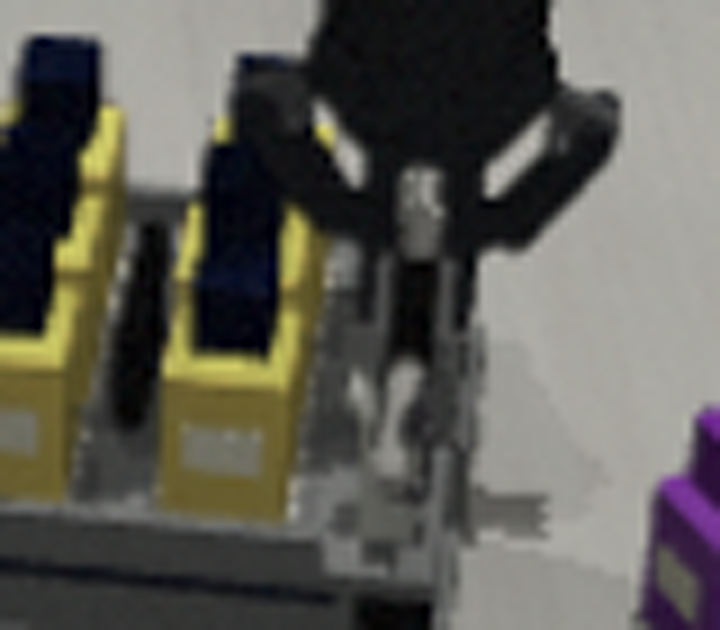

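Call:
send_rows(series="0 0.1 0 0 0; 0 0.2 0 0 0; 0 0.25 0 0 0; 0 0.25 0 0 0")

```text
clock: 80.97
position: [0.6015, 0.2367, 0.1526]
tcp_rot: [14.3, 89.8, 2.9]
contact_force: [-3.7, -2.1, 10.7]
finger_gap: 0.158
```

```bash
python3 - <<'E'
from h import *
p=read_camera("wrist"); s,R=tool(); print(s["clock"],s["position"].round(4),s["contact_force"].round(1),s["moment"].round(2),s["finger_gap"])
E
```

```text
81.025 [0.6015 0.2367 0.1526] [-1.8 -2.4 10.9] [-0.44  0.7  -0.04] 0.15873517090092612
```

Call:
send_rows(series="0 0 0 0 0; 0 0 0 0 0; 35 0 0 0 0; 35 0 0 0 0; 35 0 0 0 0; 35 0 0 0 0")

```text
clock: 81.78
position: [0.6008, 0.2369, 0.15]
tcp_rot: [174.6, 90.0, 163.3]
contact_force: [0.0, -0.3, 0.7]
finger_gap: 0.347
```

```bash
python3 - <<'E'
from h import *
s,R=tool(); print(s["clock"],s["position"].round(4),s["contact_force"].round(1),s["finger_gap"])
E
```

```text
81.775 [0.6008 0.2369 0.15  ] [ 0.  -0.3  0.7] 0.3472445281030325
```

Call:
send_rows(series="35 -1 0 0 0; 35 -3 0 0 0; 35 -6 0 0 0; 35 -11 0 0 0; 35 -16 -5 -2 0; 35 -20 -10 -4 0; 35 -22 -14 -6 0; 35 -22 -14 -6 0; 35 -22 -14 -6 0; 35 -22 -14 -6 0")

```text
clock: 83.02
position: [0.5146, 0.1119, 0.3692]
tcp_rot: [-174.5, 89.9, 174.2]
contact_force: [-1.1, 0.7, 0.3]
finger_gap: 0.351
```

```bash
python3 - <<'E'
from h import *
p=read_camera("wrist"); s,R=tool(); print(s["clock"],s["position"].round(4),s["contact_force"].round(1))
pts=[proj(p,T(*CAR,np.array([[95,92,84],[95,-92,84],[95,28,84],[95,-28,84]])/1000))]
save(p,"w56.png"); save(p,"w56c.png",(200,0,240,180),3.3,np.vstack(pts))
q=read_camera("side"); save(q,"s56.png",(260,80,110,100),6.5)
q=read_camera("top"); save(q,"t56.png",(190,80,220,170),3.6)
E
```

```text
83.075 [0.5146 0.112  0.369 ] [ 0.6 -0.2  0.4]
```

View pics/w56c.png

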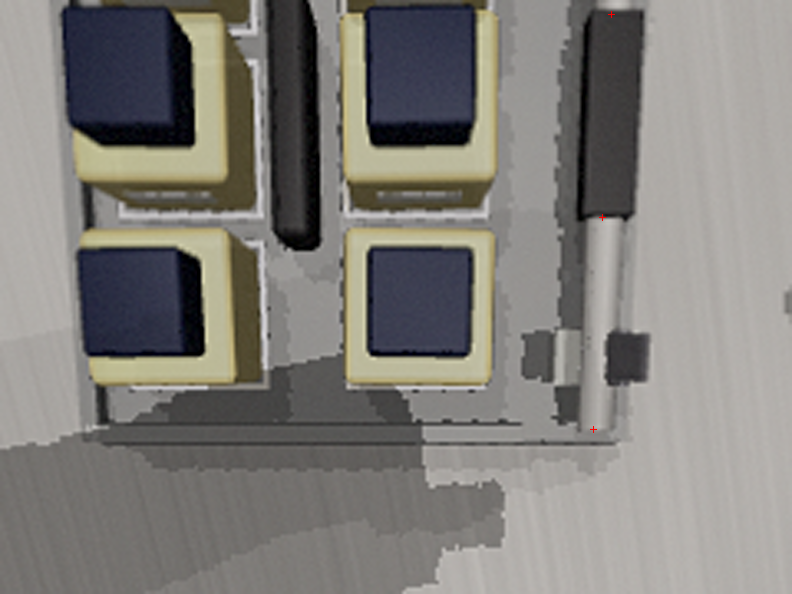

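View pics/s56.png

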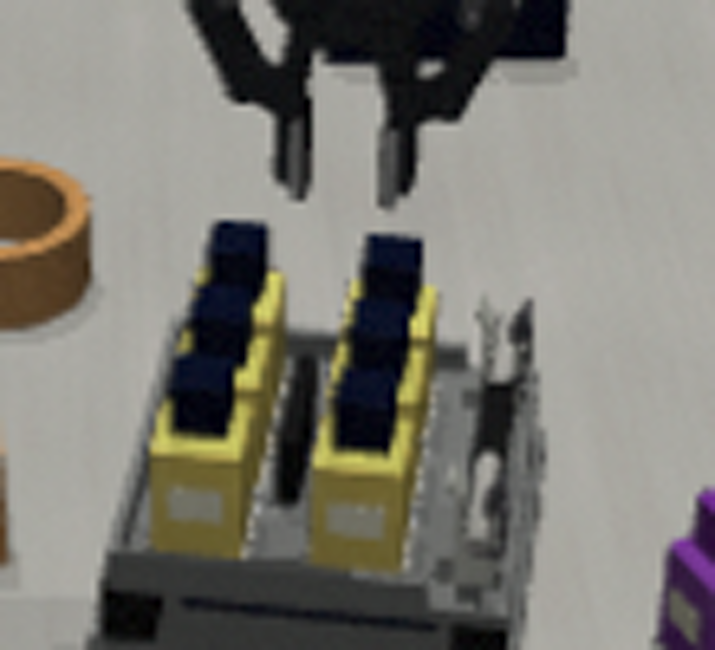

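View pics/t56.png

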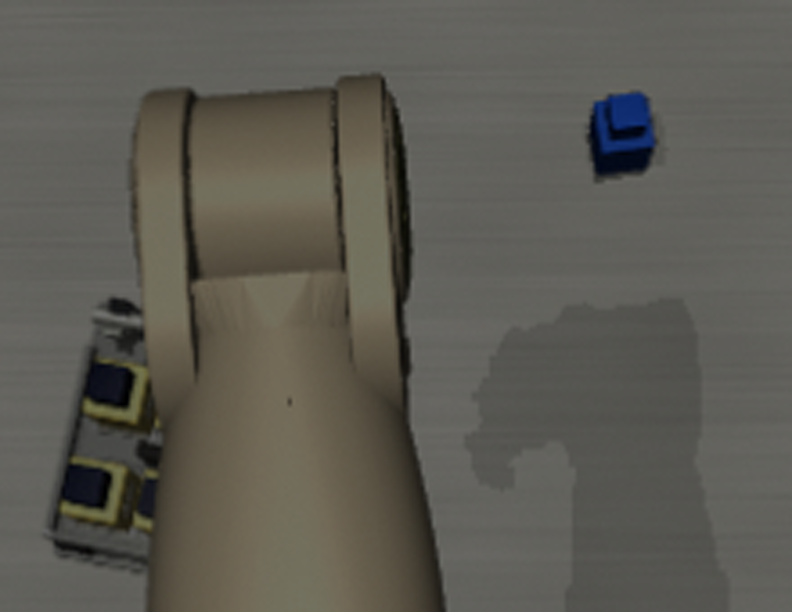

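Call:
send_rows(series="35 -1 -5 0 0; 35 -2 -10 1 0; 35 -2 -13 1 0; 35 -2 -13 1 0; 35 -2 -13 1 0; 35 -2 -13 1 0; 35 -2 -13 1 0")

```text
clock: 84.05
position: [0.4988, -0.0172, 0.3901]
tcp_rot: [133.3, 90.0, 122.0]
contact_force: [-0.3, 0.1, -0.5]
finger_gap: 0.35
```

```bash
python3 - <<'E'
from h import *
p=read_camera("wrist"); s,R=tool(); print(s["clock"],s["position"].round(4))
E
python3 - <<'E'
from h import *
q=read_camera("top"); c=[proj(q,T(*CAR,np.array([[0,0,48]])/1000))]; print(c); save(q,"t57.png",(190,120,180,140),4.4)
print(togo(.52,.10,.44,CAR[2]))
E
```

```text
84.1 [ 0.4987 -0.0173  0.3901]
[array([[242.61413093, 208.79200327]])]
[-4.98, 11.94, -0.21, 0.001]
```

View pics/t57.png

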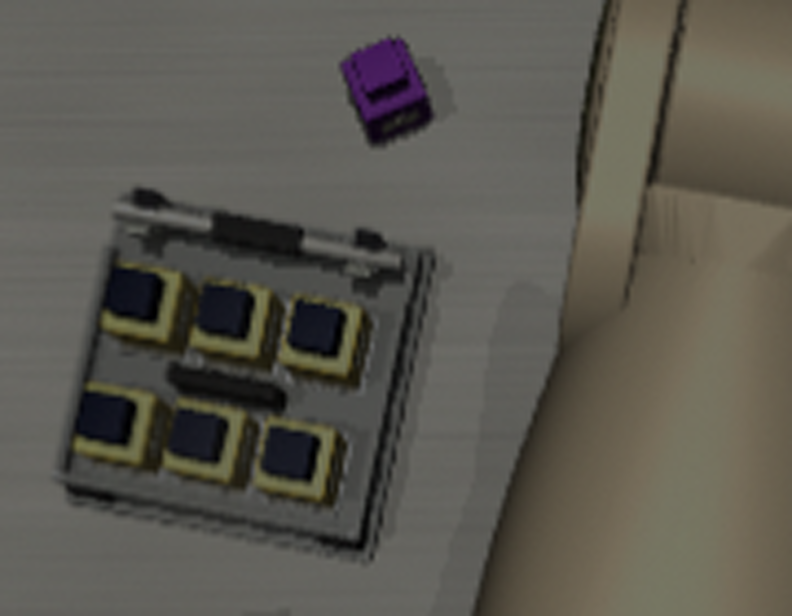

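Call:
send_rows(series="35 0 4 0 0; 35 0 9 0 0; 35 0 14 0 0; 35 0 18 0 0; 35 0 20 -1 0; 35 0 20 -1 0; 35 0 20 -1 0; 35 0 20 -1 0")

```text
clock: 85.15
position: [0.5284, 0.1791, 0.3903]
tcp_rot: [-6.2, 90.0, -17.6]
contact_force: [-0.0, 0.2, -0.0]
finger_gap: 0.353
```

```bash
python3 - <<'E'
from h import *
p=read_camera("wrist"); s,R=tool(); print(s["clock"],s["position"].round(4),s["contact_force"].round(1))
pts=[proj(p,T(*CAR,np.array([[95,92,84],[95,-92,84],[95,28,84],[95,-28,84]])/1000))]
for i in range(6):
    c=cellw(i); pts.append(proj(p,T(c[0],c[1],CAR[2],FL,.048)[[0,2,4,6,1,3,5,7]]))
save(p,"w58.png",(220,10,240,190),3.3,np.vstack(pts))
E
```

```text
85.2 [0.5284 0.179  0.3903] [-0.3 -0.5  0. ]
```

View pics/w58.png

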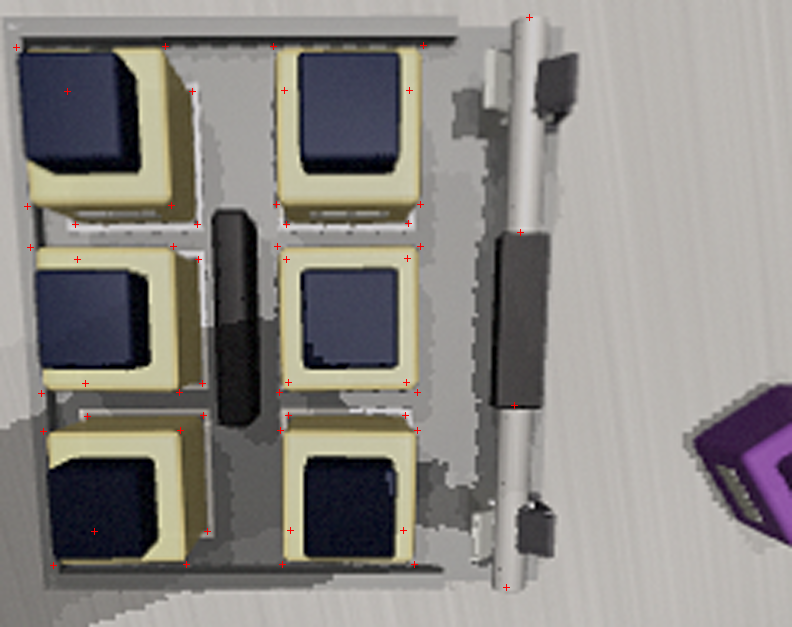

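```bash
python3 -c "
from rig import workorder
print(workorder.sign_off())"
```

```text
the job is handed in; nothing more can be done
None
```

I finished the job in the order asked and handed it in at about 85 s of robot time. `sign_off` reports no verdict, so the results below come from my own checks.

- **Carrier:** I stacked it on the base tray. The pins went in without resistance and the tray bottomed at the predicted height. A camera fit afterwards put it 41.5 mm above the base origin, against the 40 mm asked.
- **Flacons:** All six yellow flacons stand upright in their own squares. The first one ended about 1.5 mm off centre, so I picked it up again and re-centred it. In the last wrist picture all six lie within about 1 mm of the predicted outlines.
- **Bar:** It snapped into both clips. Pressing on with about 11 N moved it no further, and both jaws lie over the rod in the wrist and top pictures. The rod ends and the grip match the predicted seat.
- **Bystanders:** I did not touch the purple and blue look-alikes or the other things. I noticed no sideways knock to any part during the run.
- **Disagreement:** The top and wrist cameras differed by up to about 4 mm on the base tray's position. I used the wrist camera throughout, and the fit confirmed it.

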